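# Loosen a spice jar, seat it in the jar mixer and hold the mixer dial at its third click

## Task

The spice in the jar standing on the worktop has caked: turn the closed jar upside down in the air so that its lid points downwards, then set it upright in the round collar of the jar mixer and let go of it. Then turn the mixer's spring-loaded dial clockwise, counting the clicks, to the third click and no further, and finish with the gripper still holding the dial there, since the mixer only runs while it is held. Leave everything else where it is.

Things in the scene. Friction and masses are not known exactly. Their poses are not given: they have to be found in the camera images.
- jar: closed round spice jar with a screw lid, the only spice jar on the worktop (others stand on the ledge behind): body 42 mm diameter, lid 45 mm diameter from 85 mm up, 106 mm tall, about 0.11 kg, lid fixed. Origin: centre of its underside; +z runs up to the lid. It starts upright.
- mixer: jar mixer fixed to the worktop: a white flat rounded box 96 mm (x) by 226 mm (y), top face 36 mm above the worktop. Origin: centre of its underside; its +y end (to the robot's left, give or take its yaw) carries the jar collar, its -y end the dial; the two axes are 136 mm apart. Cannot be moved.
- seat (a point): centre of the seat floor inside the collar, where the centre of the jar's underside belongs; 36 mm above the worktop. Grey collar: inside diameter 51.6 mm, outside 68 mm, its rim 16 mm above the seat floor. Axes as mixer.
- dial_grip (a point): on the dial's axis, 60 mm above the worktop, inside its black grip bar (46 mm long, 13 mm thick, 42 to 72 mm above the worktop, upright sides; round skirt below, 50 mm wide). Turns with the dial: x runs along the bar to the white pointer end, z up. At rest x points 36 degrees anticlockwise (from above) of the mixer's +x; 5 raised marks 24 degrees apart show rest and clicks 1 to 4.
- dial (a joint): dial angle in rad, 0 at rest against its end stop, growing clockwise seen from above; end of travel 1.745. Clicks (felt as a ripple of +-0.08 N m) lie every 24 degrees: 0.419, 0.838, 1.257 (third), 1.676. A return spring of 0.09 N m at rest and 0.165 N m at the third click drives it back to 0 when let go.
- mug: bystander: pale mug with handle, 80x111x94 mm, to the right near the front edge; origin under its centre. Leave it.
- tin: bystander: low round food tin, 75 mm diameter, 58 mm tall, behind the mixer; origin under its centre. Leave it.
- matches: bystander: match box 37x54x15 mm in front of the mixer; origin under its centre. Leave it.
- clip: bystander: wooden clothes peg 15x72x12 mm in front of the mixer; origin under its centre. Leave it.
Mind the look-alikes: they are no part of the job. What is shaped like the jar but green is not meant.

How it is judged:
On the way, in this order (a step that is already met when the one before it is completed fails the run):
1. the jar is held clear of the worktop with its lid pointing downwards (tipped over by more than 115 degrees) (angle between jar's own z axis and vertical above 2 rad and height (world z) of jar above 0.12 m and contact force between the fingers and jar above 0.5 N and value of joint dial below 0.15 rad), for 0.2 s.
2. the jar stands upright in the collar, let go, with the dial still at rest (horizontal distance between jar and seat below 0.007 m and z of jar in the frame of seat between -0.004 and 0.005 m and angle between jar's own z axis and vertical below 0.1 rad and contact force between the fingers and jar below 0.1 N and linear speed of jar below 0.02 m/s and value of joint dial below 0.15 rad), for 0.2 s.
At the end, for the whole second after the job is handed in: The jar stands upright (within 6 degrees) on the seat inside the collar, within 7 mm of its centre, not touched by the fingers; the fingers grip the dial (over 1 N) and keep it still within 0.14 rad (8 degrees) of the third click; mug, tin, match box and peg are within 30 mm of where they were (horizontal distance between jar and seat below 0.007 m and z of jar in the frame of seat between -0.004 and 0.005 m and angle between jar's own z axis and vertical below 0.1 rad and contact force between the fingers and jar below 0.1 N and linear speed of jar below 0.02 m/s and value of joint dial between 1.1167 and 1.3967 rad and velocity of joint dial between -0.1 and 0.1 rad/s and contact force between the fingers and dial above 1 N and distance of each of mug, tin, matches, clip from where it was at the start of the episode below 0.03 m); the arm keeps its last pose, push and grip.
It fails at once if the dial is turned past the third click, half-way to the fourth (value of joint dial above 1.46615 rad).
It fails at once if the pale mug is knocked away (over 30 mm) (distance of mug from where it was at the start of the episode above 0.03 m).
It fails at once if the low food tin is knocked away (over 30 mm) (distance of tin from where it was at the start of the episode above 0.03 m).
It fails at once if the match box is knocked away (over 30 mm) (distance of matches from where it was at the start of the episode above 0.03 m).
It fails at once if the clothes peg is knocked away (over 30 mm) (distance of clip from where it was at the start of the episode above 0.03 m).
It also fails if it takes over 72 s, if anything falls off the work surface, if the arm or the gripper's body presses on something with over 40 N, if the wrist force passes 120 N, or if a joint passes its speed limit or range.

## Robot

A 7-joint arm with a two-finger parallel gripper is mounted at the origin on a cart in front of the work surface, level with it; the furniture and walls round the work are solid. World frame = base frame: x ahead of the robot, y to its left, z up, the work surface at z = 0. Lengths are in m, angles in rad, forces in N, time in s.
With the tool pointing down it reaches from about 0.4 to 0.85 m from the base axis. Payload 4.5 kg.
Tool frame: the origin (TCP) lies at the very end of the fingers, on their centre line; the grasp point (between the pads) lies manip.grip_depth behind it (manip.grip_depth is the distance from the TCP to the grasp point, in m); z points along the fingers, y is the line along which they close (so a half turn about z gives the same grasp; the last joint's range is limited). The gripper opens to 85 mm and grips with 20 to 120 N. Pads are 22 mm wide; open, the fingers measure 114 mm over their backs; the gripper's body (76 mm by 85 mm) begins 54 mm behind the grasp point. The pads swing forward as they close: fully open they stand 13 mm farther back than shut.
Start: joints at [1.152, 0.689, -0.195, 1.565, 0.157, 0.902, -0.215], TCP at [0.273, -0.562, 0.231] pointing down, gripper open.
Joint ranges: [-3.01, 3.01], [-0.46, 2.08], [-1.47, 1.51], [0.13, 2.56], [-1, 4.14], [0.04, 2.09], [-2.66, 2.66]. Speed limits (rad/s): [2.57, 2.57, 3.14, 3.14, 3.14, 3.14, 3.14].

## Interface

Orientations are given as a unit quaternion [x, y, z, w].
In Python, from plant import manip gives the robot as it stands. The module is installed in compiled form; this text tells all that it offers.
- The arm moves only by the tool step_arm, never from a script. Its argument "series" is a list of rows, each a list of 5 numbers: the shift along the tool's x, y, z in m, then the turn about the tool's z in units of 6 degrees (1.0 is 6 degrees), then the closure, from 0 (fully open) to 1 (shut). In form: [[dx, dy, dz, twist, claw], ...]. A call has 1 to 5 rows; each row is the pose to reach, as a shift and turn from the pose commanded when the call began, along the tool's axes at that moment; what a row does not reach only later rows make up. A row lasts 1/12 s, in which the tool goes at most 41.7 mm and 7.16 degrees, less where a joint would pass 70% of its speed; a pose out of reach is approached as far as the arm can. A call with a gripper value outside its range is refused whole. The fingers move at their own pace and stop on an object; the grip force is fixed at half the most. Time passes only in rows, so rows that repeat a pose let the fingers close. It gives the time, the measured TCP pose, the force, the opening and the grip force at its end, in the units of the state.
- manip.sense(): the state, without advancing time (a new reading comes with each control period).
- manip.get_image(name): name is "side" or "top" or "wrist"; returns (picture, depth): 384x512x3 uint8, red, green, blue; 384x512 float32, m along the optical axis (not along the pixel's ray), 0 where there is no reading.
- manip.camera_model(name): a dict with "K" (3x3 intrinsics, pixels), "camera_from_world" (4x4, takes a point from world to camera coordinates). Camera axes: x right, y down, z forward; pixel columns grow to the right and rows downward; lengths in m; the calibration is good to about 2 mm. The wrist camera is an equidistant fisheye: a pixel r from the principal point sees the ray r / f radians off the axis. A picture is of the moment at which its call begins: read the wrist's pose just before it. camera_model takes no time and is no camera call; for the wrist camera it gives the pose at the moment of the call.
- manip.close_job(): hands the job in; it is judged then, once.
The state is a dict: "time_s": time; "joints": joint angles; "joint_velocities": joint speeds; "joint_efforts": joint torques, N m; "ee_pos": TCP position; "ee_rot": TCP orientation; "ft_force": force on the tool from outside, world axes, zero at the start; "wrist_torque": the same for the moment, N m; "finger_gap": opening from 0.0 (shut) to 1.0 (fully open); "grasp_force": force on a finger pad.
Only numpy, scipy, OpenCV 4.12 (cv2) and the standard library are available. Lean on these libraries where they do the work, as an engineer would, in place of code of your own. Each camera call takes 0.05 s, during which the arm holds its last target. There are 200 camera calls.

## Working session

There is one attempt and no reset: what is moved stays moved. The work goes in short steps, Python scripts to look and compute and a tool call to move; the robot and the scene stay as the last step left them, time stands still between calls to the robot, and variables do not carry over. Pictures are saved under pics/ and viewed, at most 10 in all, crops included, and the job is handed in when it is done.

Besides the shell and the picture viewer there is one more tool, called after "Call:" in YAML: its name, and indented under it one key for each argument. step_arm: Moves the arm, as the interface text tells. Its arguments: {"type":"object","properties":{"series":{"type":"array"}},"required":["series"]}

```bash
mkdir -p pics; ls; python3 - <<'E'
from plant import manip
import cv2,numpy as np
from scipy.spatial.transform import Rotation as R
print(manip.grip_depth,[a for a in dir(manip) if a[0]!='_'])
s=manip.sense();print({k:np.round(v,4).tolist() for k,v in s.items()})
print(R.from_quat(s['ee_rot']).as_matrix().round(3))
for n in('side','top','wrist'):
    m=manip.camera_model(n);p,d=manip.get_image(n)
    np.savez(f'{n}0.npz',p=p,d=d,K=m['K'],T=m['camera_from_world'])
    cv2.imwrite(f'pics/{n}0.png',p[:,:,::-1]); print(n,np.round(m['K'],1).tolist(),np.round(np.linalg.inv(m['camera_from_world']),3).tolist())
a=[cv2.imread(f'pics/{n}0.png') for n in('side','top')]
cv2.imwrite('pics/both.png',cv2.resize(np.hstack(a),(800,300),interpolation=cv2.INTER_AREA))
E
```

```text
pics
0.0187 ['MotionError', 'camera_model', 'close_job', 'get_image', 'grip_depth', 'sense']
{'time_s': 0.0, 'joints': [1.1518, 0.69, -0.1945, 1.5664, 0.1573, 0.9025, -0.2151], 'joint_velocities': [-0.0001, -0.0009, 0.0013, 0.0007, -0.0, 0.0002, -0.0004], 'joint_efforts': [-0.0007, -53.9616, -1.2672, -15.8546, 0.009, 0.0094, 0.0], 'ee_pos': [0.2731, -0.5614, 0.2305], 'ee_rot': [0.9745, 0.2245, -0.0003, -0.0009], 'ft_force': [-0.6909, 0.0715, 0.5959], 'wrist_torque': [0.0077, -0.0336, -0.0187], 'grasp_force': 0.0, 'finger_gap': 0.9966}
[[ 0.899  0.438 -0.001]
 [ 0.438 -0.899  0.002]
 [-0.    -0.002 -1.   ]]
side [[416.8, 0.0, 250.7], [0.0, 416.8, 196.0], [0.0, 0.0, 1.0]] [[1.0, 0.029, -0.005, 0.519], [0.023, -0.651, 0.759, -0.738], [0.019, -0.758, -0.651, 0.686], [0.0, 0.0, 0.0, 1.0]]
top [[483.1, 0.0, 256.1], [0.0, 483.1, 192.1], [0.0, 0.0, 1.0]] [[0.167, -0.894, 0.415, 0.032], [-0.986, -0.153, 0.067, -0.112], [0.003, -0.421, -0.907, 1.166], [0.0, 0.0, 0.0, 1.0]]
wrist [[297.3, 0.0, 251.3], [0.0, 297.3, 185.9], [0.0, 0.0, 1.0]] [[0.438, -0.862, -0.254, 0.336], [-0.899, -0.421, -0.122, -0.531], [-0.002, 0.282, -0.959, 0.372], [0.0, 0.0, 0.0, 1.0]]
```

View pics/side0.png

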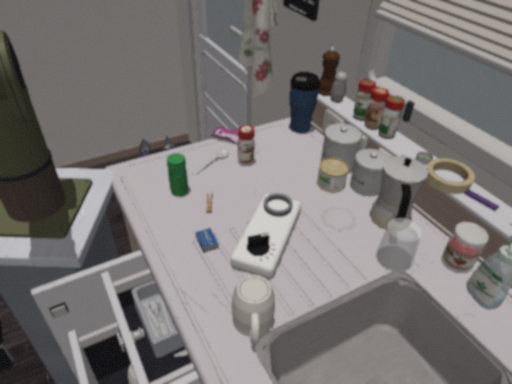

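View pics/top0.png

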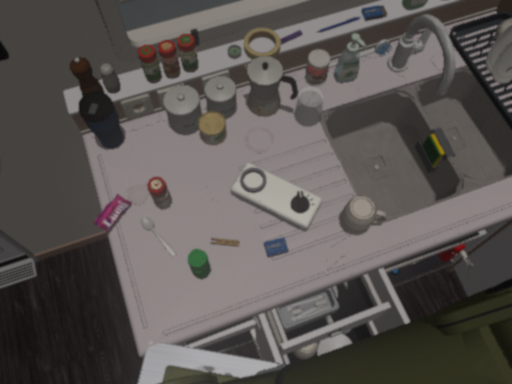

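Call:
step_arm:
  series:
    - [0,0,-0.2,0,0]
    - [0,0,-0.2,0,0]
    - [0,0,-0.2,0,0]
    - [0,0,-0.2,0,0]
    - [0,0,-0.2,0,0]

```text
time_s: 0.57
ee_pos: [0.2735, -0.5621, 0.4347]
ee_rot: [0.974, 0.224, 0.0, 0.001]
ft_force: [1.2, -1.0, 0.1]
finger_gap: 1.0
grasp_force: 0.0
```

Call:
step_arm:
  series:
    - [0,0,-0.2,0,0]
    - [0,0,-0.2,0,0]
    - [0,0,-0.2,0,0]
    - [0,0,-0.2,0,0]
    - [0,0,-0.2,0,0]

```text
time_s: 0.98
ee_pos: [0.2728, -0.5611, 0.635]
ee_rot: [0.975, 0.224, 0.001, 0.002]
ft_force: [0.1, -2.2, 0.2]
finger_gap: 0.999
grasp_force: 0.0
```

```bash
python3 - <<'E'
import cv2,numpy as np
for n,box in(('side',(225,115,50,60)),('top',(130,150,150,90))):
    x,y,w,h=box
z=np.load('top0.npz');s=np.load('side0.npz')
a=cv2.resize(z['p'][145:235,130:330],(800,360),interpolation=cv2.INTER_CUBIC)
b=cv2.resize(s['p'][115:175,190:323],(800,240)[:2],interpolation=cv2.INTER_CUBIC)
cv2.imwrite('pics/crop.png',np.vstack([a,b])[:,:,::-1])
E
```

```text
(no output)
```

View pics/crop.png

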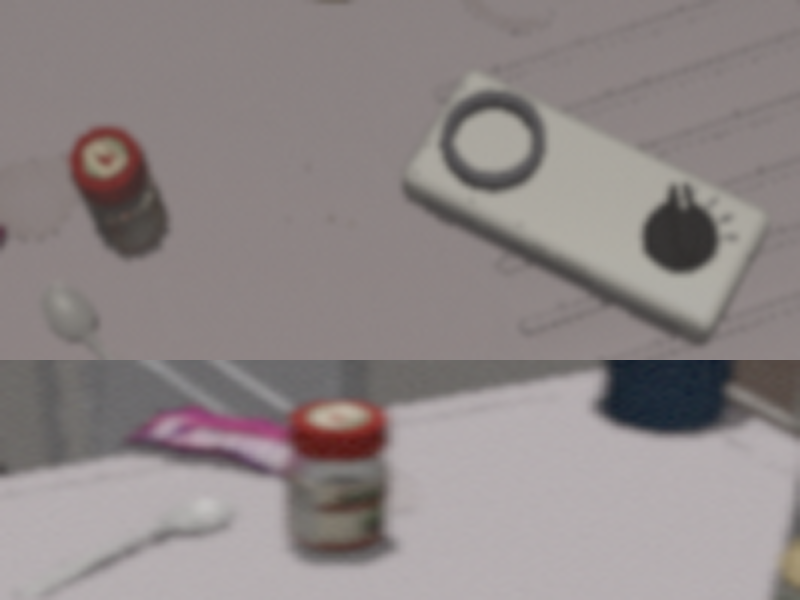

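The picture shows the candidates: the red-lidded jar at top (157,187) / side (246,145), the green look-alike at top (198,263) / side (177,175), and the ledge jars at top (148,62), (167,60), (187,55). I choose the red-lidded one standing on the worktop. The mixer collar is at top (253,180) and the dial at (300,203).

Next I test what an out-of-reach pose does to the tool tilt.

Call:
step_arm:
  series:
    - [0,0,-0.2,0,0]
    - [0,0,-0.2,0,0]
    - [0,0,-0.2,0,0]
    - [0,0,-0.2,0,0]
    - [0,0,-0.2,0,0]

```text
time_s: 1.4
ee_pos: [0.253, -0.5219, 0.69]
ee_rot: [0.974, 0.224, 0.004, 0.019]
ft_force: [-0.6, -0.2, -0.2]
finger_gap: 0.996
grasp_force: 0.0
```

Call:
step_arm:
  series:
    - [0,0,-0.2,0,0]
    - [0,0,-0.2,0,0]
    - [0,0,-0.2,0,0]
    - [0,0,-0.2,0,0]
    - [0,0,-0.2,0,0]

```text
time_s: 1.82
ee_pos: [0.2308, -0.4757, 0.7283]
ee_rot: [0.974, 0.224, 0.009, 0.036]
ft_force: [0.6, -0.9, 0.6]
finger_gap: 0.999
grasp_force: 0.0
```

```bash
cat > h.py <<'E'
import cv2,numpy as np
from scipy.spatial.transform import Rotation as R
def ray(z,uv):
    Ti=np.linalg.inv(z['T']);K=z['K']
    d=Ti[:3,:3]@np.array([(uv[0]-K[0,2])/K[0,0],(uv[1]-K[1,2])/K[1,1],1]);return Ti[:3,3],d
def plane(z,uv,h):
    o,d=ray(z,uv);return o+d*(h-o[2])/d[2]
def cen(mask,box):
    x,y,w,h=box;m=np.zeros(mask.shape,np.uint8);m[y:y+h,x:x+w]=mask[y:y+h,x:x+w]
    n,l,st,c=cv2.connectedComponentsWithStats(m);i=1+np.argmax(st[1:,4]);return c[i],st[i],(l==i).astype(np.uint8)
E
python3 - <<'E'
from h import *
t=np.load('top0.npz');s=np.load('side0.npz')
for z,bx,n in((t,(130,165,50,50),'top'),(s,(230,110,35,40),'side')):
    h=cv2.cvtColor(z['p'],cv2.COLOR_RGB2HSV)
    red=(((h[:,:,0]<8)|(h[:,:,0]>170))&(h[:,:,1]>110)).astype(np.uint8)
    c,st,m=cen(red,bx);hull=cv2.convexHull(cv2.findContours(m,0,2)[0][0])
    M=cv2.moments(hull);c=(M['m10']/M['m00'],M['m01']/M['m00'])
    print(n,c,st,plane(z,c,.0955))
h=cv2.cvtColor(t['p'],cv2.COLOR_RGB2HSV)
p=t['p'].astype(int)
# white mixer top, dark collar, black dial
w=((p.min(2)>150)).astype(np.uint8); c,st,m=cen(w,(225,160,105,75))
m=cv2.morphologyEx(m,3,np.ones((15,15)));cnt=cv2.findContours(m,0,1)[0][0]
r=cv2.minAreaRect(cnt);print('mixer',r,[plane(t,q,.036).round(4).tolist() for q in cv2.boxPoints(r)])
dk=(p.max(2)<135).astype(np.uint8)
c,st,m=cen(dk,(236,164,36,32));hull=cv2.convexHull(cv2.findContours(m,0,1)[0][0]);e=cv2.fitEllipse(hull)
print('collar',e,st,plane(t,e[0],.052))
bk=(p.max(2)<85).astype(np.uint8);c,st,m=cen(bk,(285,188,35,30));print('dial',c,st,plane(t,c,.06))
o,d=ray(t,(0,0))
P=p[170:235:3,225:330:3].max(2)
D=t['d']
def pt(u,v):
    o,d=ray(t,(u,v));return (o+d*D[v,u]).round(3)
print('depth pts',pt(157,187),pt(252,180),pt(276,196),pt(210,120))
print('z',{k:pt(*k).tolist() for k in [(190,220),(130,96),(200,90),(300,40),(96,200),(330,60)]})
E
python3 -c "
from plant import manip
print([round(x,2) for x in manip.sense()['joints']])"
```

```text
top (155.91461412151065, 185.28571428571428) [148 177  17  18 113] [0.49831524 0.21263574 0.0955    ]
side (245.56875, 132.68958333333333) [238 127  16  13 122] [0.49466112 0.20628839 0.0955    ]
mixer ((276.1000061035156, 193.3000030517578), (82.73451232910156, 29.96331024169922), 26.56505012512207) [[0.5494, 0.0337, 0.036], [0.6328, 0.0133, 0.036], [0.5587, -0.1925, 0.036], [0.48, -0.1677, 0.036]]
collar ((252.85243225097656, 179.68194580078125), (26.08715057373047, 26.79633331298828), 65.86414337158203) [240 167  26  26 332] [ 0.57473319 -0.01567963  0.052     ]
dial [299.54661017 203.66949153] [291 193  18  20 236] [ 0.52463855 -0.14257611  0.06      ]
depth pts [0.489 0.205 0.108] [ 0.582 -0.012  0.035] [ 0.547 -0.081  0.036] [0.735 0.131 0.05 ]
z {(190, 220): [0.458, 0.13, -0.0], (130, 96): [0.744, 0.348, 0.098], (200, 90): [0.844, 0.185, 0.029], (300, 40): [1.009, -0.077, 0.103], (96, 200): [0.68, 0.623, -0.553], (330, 60): [0.957, -0.169, 0.097]}
[np.float64(0.92), np.float64(0.4), np.float64(0.3), np.float64(0.59), np.float64(-0.14), np.float64(2.09), np.float64(-0.0)]
```

Call:
step_arm:
  series:
    - [0,0,-0.4,0,0]
    - [0,0,-0.4,0,0]
    - [0,0,-0.4,0,0]
    - [0,0,-0.4,0,0]
    - [0,0,-0.4,0,0]

```text
time_s: 2.23
ee_pos: [0.2062, -0.4249, 0.7613]
ee_rot: [0.973, 0.224, 0.013, 0.054]
ft_force: [-0.1, 0.1, 0.0]
finger_gap: 0.995
grasp_force: 0.0
```

Call:
step_arm:
  series:
    - [0,0,0.1,0,0]
    - [0,0,0.1,0,0]
    - [0,0,0.1,0,0]
    - [0,0,0.1,0,0]
    - [0,0,0.1,0,0]

```text
time_s: 2.65
ee_pos: [0.2115, -0.435, 0.6617]
ee_rot: [0.973, 0.225, 0.012, 0.053]
ft_force: [0.3, -0.3, 0.4]
finger_gap: 1.0
grasp_force: 0.0
```

```bash
python3 -c "
from plant import manip
print([round(float(x),2) for x in manip.sense()['joints']],manip.sense()['ee_pos'],manip.sense()['ee_rot'])"
```

```text
[0.78, 0.21, 0.34, 1.1, -0.07, 1.73, -0.02] [ 0.21147331 -0.43502761  0.66166582] [0.972944   0.22452521 0.01230954 0.05307428]
```

Call:
step_arm:
  series:
    - [0,0,-0.1,0,0]
    - [0,0,-0.1,-1,0]
    - [0,0,-0.1,-2,0]
    - [0,0,-0.1,-3,0]

```text
time_s: 2.98
ee_pos: [0.2071, -0.4283, 0.7677]
ee_rot: [0.924, 0.376, 0.004, 0.066]
ft_force: [-0.4, 0.5, -0.8]
finger_gap: 1.004
grasp_force: 0.0
```

```bash
cat > lg.py <<'E'
from plant import manip
import json,numpy as np
s=manip.sense();r=[s['joints'].tolist() if hasattr(s['joints'],'tolist') else list(s['joints']),list(map(float,s['ee_pos'])),list(map(float,s['ee_rot']))]
open('log.jsonl','a').write(json.dumps(r)+'\n');print(np.round(s['time_s'],2),np.round(r[0],3),np.round(r[1],4),np.round(r[2],4))
E
python3 lg.py
```

```text
2.98 [ 0.864  0.287  0.318  0.645 -0.108  2.089  0.305] [ 0.2071 -0.4283  0.7677] [0.9245 0.3756 0.004  0.0656]
```

Call:
step_arm:
  series:
    - [0,0,-0.4,0,0]

```text
time_s: 3.07
ee_pos: [0.2032, -0.4176, 0.7744]
ee_rot: [0.924, 0.376, 0.004, 0.07]
ft_force: [1.1, 0.3, -1.5]
finger_gap: 0.997
grasp_force: 0.0
```

```bash
python3 lg.py
```

```text
3.07 [ 0.82   0.266  0.379  0.659 -0.121  2.09   0.314] [ 0.2032 -0.4176  0.7744] [0.9241 0.3757 0.0042 0.0704]
```

Call:
step_arm:
  series:
    - [0,0,-0.4,0,0]

```text
time_s: 3.15
ee_pos: [0.1969, -0.4058, 0.7886]
ee_rot: [0.924, 0.373, 0.005, 0.086]
ft_force: [0.1, -0.0, -0.0]
finger_gap: 0.999
grasp_force: 0.0
```

```bash
python3 lg.py
```

```text
3.15 [ 0.785  0.235  0.415  0.66  -0.12   2.09   0.31 ] [ 0.1969 -0.4058  0.7886] [0.9239 0.373  0.0055 0.0857]
```

Call:
step_arm:
  series:
    - [-0.2,0,-0.4,0,0]

```text
time_s: 3.23
ee_pos: [0.1799, -0.4064, 0.8005]
ee_rot: [0.922, 0.375, 0.007, 0.101]
ft_force: [0.1, -0.5, 0.3]
finger_gap: 1.001
grasp_force: 0.0
```

```bash
python3 lg.py
```

```text
3.23 [ 0.817  0.216  0.413  0.647 -0.122  2.09   0.343] [ 0.1799 -0.4064  0.8005] [0.9216 0.3747 0.007  0.1007]
```

```bash
cat > fk.py <<'E'
import numpy as np,json
from scipy.spatial.transform import Rotation as R
from scipy.optimize import least_squares
L=[json.loads(l) for l in open('log.jsonl')]
L.insert(0,[[1.1518,.69,-.1945,1.5664,.1573,.9025,-.2151],[.2731,-.5614,.2305],[.9745,.2245,-.0003,-.0009]])
def fk(q,p,s):
    y0=p[0];T=np.array([0,0,p[1]]);A=R.from_euler('z',y0)
    off=[(0,0,0),(p[5],p[6],p[2]),(0,0,0),(p[7],p[8],p[3]),(0,0,0),(p[9],p[10],p[4])]
    ax=['z','y','z','y','z','y','z']
    for i in range(7):
        A=A*R.from_euler(ax[i],s[i]*q[i])
        if i in(1,3,5): 
            T=T+A.apply(off[i])
    A=A*R.from_euler('z',p[11])
    return T,A
def res(p,s):
    o=[]
    for q,x,r in L:
        T,A=fk(q,p,s);o+=list((T-x)*3)+list((A.inv()*R.from_quat(r)).as_rotvec())
    return np.array(o+list(.003*np.array(p[5:11])))
if __name__=='__main__':
    best=[]
    for sz in np.ndindex(2,2,2,2):
      s=np.ones(7);s[[0,2,4,6]]=1-2*np.array(sz)
      for y in(-2.2,0,2.2):
       for e in (0,2,4):
        f=least_squares(res,[y,.34,.4,.4,.25,0,0,0,0,0,0,e],args=(s,))
        best.append((f.cost,s.tolist(),f.x))
    best.sort(key=lambda b:b[0])
    for b in best[:4]:print(b[0],b[1],b[2].round(3))
    np.save('fk.npy',np.r_[best[0][2],best[0][1]])
E
python3 fk.py
```

```text
5.838118943547438e-09 [-1.0, 1.0, -1.0, 1.0, -1.0, 1.0, -1.0] [-0.000e+00  3.470e-01  5.630e-01  3.450e-01  3.330e-01  0.000e+00
 -1.900e-02 -0.000e+00 -2.600e-02  0.000e+00 -1.000e-03  1.571e+00]
5.83811894354768e-09 [-1.0, 1.0, -1.0, 1.0, -1.0, 1.0, -1.0] [ 6.283e+00  3.470e-01  5.630e-01  3.450e-01  3.330e-01  0.000e+00
 -1.900e-02 -0.000e+00 -2.600e-02  0.000e+00 -1.000e-03  1.571e+00]
5.83811894354911e-09 [-1.0, 1.0, -1.0, 1.0, -1.0, 1.0, -1.0] [-0.000e+00  3.470e-01  5.630e-01  3.450e-01  3.330e-01  0.000e+00
 -1.900e-02 -0.000e+00 -2.600e-02  0.000e+00 -1.000e-03  1.571e+00]
5.838118943551167e-09 [-1.0, 1.0, -1.0, 1.0, -1.0, 1.0, -1.0] [-0.000e+00  3.470e-01  5.630e-01  3.450e-01  3.330e-01  0.000e+00
 -1.900e-02 -0.000e+00 -2.600e-02  0.000e+00 -1.000e-03  7.854e+00]
```

```bash
cat > ik.py <<'E'
from fk import *
P=np.load('fk.npy');p,s=P[:12],P[12:]
lo=np.array([-3.01,-.46,-1.47,.13,-1,.04,-2.66])+.02;hi=np.array([3.01,2.08,1.51,2.56,4.14,2.09,2.66])-.02
def tool(al,psi,tw):  # tilt al from down toward heading psi, y horizontal, then twist (deg)
    a,b=np.radians([al,psi]);z=np.array([np.sin(a)*np.cos(b),np.sin(a)*np.sin(b),-np.cos(a)])
    y=np.array([-np.sin(b),np.cos(b),0]);return R.from_matrix(np.c_[np.cross(y,z),y,z])*R.from_euler('z',tw,degrees=True)
def solve(x,A,q0=None,n=12,seed=0):
    rng=np.random.default_rng(seed);best=None
    for i in range(n):
        q=q0 if q0 is not None and i==0 else rng.uniform(lo,hi)
        f=least_squares(lambda q:np.r_[(fk(q,p,s)[0]-x)*3,(fk(q,p,s)[1].inv()*A).as_rotvec()],np.clip(q,lo+1e-3,hi-1e-3),bounds=(lo,hi),max_nfev=60)
        if best is None or f.cost<best[0]: best=(f.cost,f.x)
        if best[0]<1e-6:break
    return best
E
cat > t.py <<'E'
from ik import *
for al in(60,68,75):
  for psi in range(-180,180,30):
    o=[]
    for g in([.497,.209,.055],[.575,-.016,.036+.055],[.53,.1,.25]):
      for tw in(-90+90,180):
        A=tool(al,psi,tw);c,q=solve(np.array(g)+.0187*A.as_matrix()[:,2],A,n=4);o.append('ok' if c<1e-5 else '--')
    print(al,psi,*o)
E
time python3 t.py
```

```text
60 -180 ok -- ok ok -- --
60 -150 ok -- ok -- ok --
60 -120 -- ok ok -- -- ok
60 -90 ok ok ok -- ok ok
60 -60 ok -- -- ok ok ok
60 -30 ok -- ok ok -- ok
60 0 ok ok -- -- -- --
60 30 -- -- -- ok -- --
60 60 -- ok ok ok -- ok
60 90 ok ok ok -- ok ok
60 120 -- -- ok -- -- --
60 150 ok -- ok -- ok --
68 -180 ok ok -- -- -- --
68 -150 ok ok ok ok -- --
68 -120 ok -- ok -- -- --
68 -90 ok -- ok -- ok ok
68 -60 ok -- ok ok ok ok
68 -30 ok ok ok ok ok ok
68 0 ok ok -- -- -- --
68 30 -- -- -- ok -- --
68 60 -- ok ok ok -- ok
68 90 ok -- -- -- ok --
68 120 ok -- ok -- ok --
68 150 -- -- ok -- ok --
75 -180 -- -- -- -- -- --
75 -150 -- -- -- -- -- --
75 -120 ok -- ok -- ok --
75 -90 ok -- ok -- ok ok
75 -60 ok -- -- ok ok --
75 -30 ok -- ok -- ok ok
75 0 ok ok -- -- -- --
75 30 -- -- -- ok -- --
75 60 -- ok ok ok -- --
75 90 ok -- ok -- ok --
75 120 ok -- -- -- ok --
75 150 -- -- -- -- ok --
real	2m2.023s
user	2m1.946s
sys	0m0.082s
```

```bash
cat > t2.py <<'E'
from ik import *
from scipy.spatial.transform import Slerp
q0=np.array([.817,.216,.413,.647,-.122,2.09,.343])
def go(q,x,A,N=12):
    x0,A0=fk(q,p,s);S=Slerp([0,1],R.concatenate([A0,A]));w=0
    for t in np.linspace(0,1,N+1)[1:]:
        c,q=solve(x0+(x-x0)*t,S(t),q0=q,n=1);w=max(w,c)
    return q,w
J=np.array([.4965,.2095,.055]);C=np.array([.575,-.016,.091])
for tw in(0,180):
  for psi in(-66,-80):
   for al in(62,66):
    A=tool(al,psi,tw);d=.0187*A.as_matrix()[:,2];z=A.as_matrix()[:,2]
    q,w=go(q0,[.2,-.4,.8],A,30);o=[('tilt',w,q)]
    q,w=go(q,J+d+[-.05,.1,.35]);0
   
E
sed -i '/q,w=go(q,J+d+\[-.05/,$d' t2.py; cat >> t2.py <<'E'
    for n,g in(('via',J+[0,0,.4]),('back',J+[0,0,.12]-.0*z),('jar',J),('up',J+[0,0,.2])):
        q,w=go(q,g+d,A);o.append((n,w,q))
    for sg in(1,-1):
        qq=q
        W=0
        for k in range(18): qq,w=go(qq,J+[0,0,.2]+d,A*R.from_euler('z',sg*(k+1)*10,degrees=True),1);W=max(W,w)
        o.append(('tw%d'%sg,W,qq))
    for n,g in(('c+',C+[0,0,.12]),('col',C)):
        q,w=go(q,g+d,A);o.append((n,w,q))
    print('##',tw,psi,al)
    for n,w,q in o:print(n,'ok' if w<2e-5 else 'BAD %.4f'%w,q.round(2))
E
time python3 t2.py
```

```text
## 0 -66 62
tilt BAD 0.0001 [ 0.24 -0.39  0.18  1.69  0.82  1.03  0.73]
via BAD 0.0001 [-0.75  0.63 -0.37  1.59  0.97  1.82 -0.92]
back ok [-0.78  1.03 -0.31  1.76  1.04  1.5  -1.37]
jar ok [-0.8   1.23 -0.27  1.71  1.1   1.41 -1.49]
up ok [-0.84  0.89 -0.21  1.76  0.96  1.5  -1.22]
tw1 BAD 0.0115 [-1.51  1.43  1.49  1.92 -0.59  0.77 -2.64]
tw-1 ok [-0.74  0.9  -0.38  1.75  1.02  1.61  1.86]
c+ ok [-0.43  0.91 -0.23  2.01  1.36  1.3  -1.36]
col ok [-0.44  1.14 -0.2   1.98  1.46  1.26 -1.56]
## 0 -66 66
tilt BAD 0.0001 [ 0.26 -0.41  0.16  1.76  0.91  0.96  0.64]
via BAD 0.0001 [-0.58  0.72 -0.71  1.59  1.09  2.05 -1.04]
back ok [-0.67  1.1  -0.54  1.74  1.13  1.73 -1.47]
jar ok [-0.72  1.29 -0.45  1.67  1.18  1.63 -1.56]
up ok [-0.75  0.94 -0.39  1.74  1.04  1.68 -1.31]
tw1 BAD 0.0171 [-1.53  1.47  1.49  1.94 -0.59  0.72 -2.64]
tw-1 ok [-0.84  0.92 -0.23  1.75  0.99  1.57  1.89]
c+ ok [-0.38  0.96 -0.34  2.01  1.4   1.46 -1.41]
col ok [-0.41  1.18 -0.28  1.96  1.48  1.41 -1.59]
## 0 -80 62
tilt BAD 0.0000 [ 0.21 -0.3   0.09  1.66  0.99  1.27  0.42]
via ok [-0.63  0.73 -0.51  1.4   0.9
[... 2370 characters left out ...]
8]
c+ BAD 0.5556 [ 1.67 -0.44 -1.45  2.35 -0.    0.24 -2.64]
col BAD 0.8293 [ 1.69 -0.44 -1.45  2.46 -0.37  0.16 -2.28]
## 180 -80 66
tilt ok [ 1.55 -0.35 -0.58  1.71  0.42  0.71 -2.24]
via BAD 0.4263 [ 1.42 -0.44 -1.45  1.85  0.05  0.89 -2.64]
back BAD 0.7684 [ 1.37 -0.44 -1.45  2.37 -0.2   0.36 -2.64]
jar BAD 1.0453 [ 1.34 -0.44 -1.45  2.48 -0.27  0.29 -2.64]
up BAD 0.6353 [ 1.39 -0.44 -1.45  2.27 -0.14  0.44 -2.64]
tw1 BAD 1.4814 [ 2.99 -0.44  1.49  2.42  0.75  1.7  -1.8 ]
tw-1 BAD 0.6190 [ 1.16 -0.44 -1.45  2.23  0.27  0.62 -0.13]
c+ BAD 0.5843 [ 1.68 -0.44 -1.45  2.36  0.03  0.21 -2.64]
col BAD 0.8611 [ 1.68 -0.44 -1.45  2.47 -0.21  0.13 -2.43]
real	2m55.818s
user	2m55.713s
sys	0m0.091s
```

Call:
step_arm:
  series:
    - [0,0,-0.2,-1.1,0]

```text
time_s: 3.32
ee_pos: [0.1708, -0.3965, 0.8116]
ee_rot: [0.899, 0.423, -0.001, 0.113]
ft_force: [0.5, 0.8, 0.1]
finger_gap: 1.001
grasp_force: 0.0
```

Call:
step_arm:
  series:
    - [0,0,-0.2,-1.1,0]

```text
time_s: 3.4
ee_pos: [0.1663, -0.3837, 0.8237]
ee_rot: [0.87, 0.476, -0.008, 0.127]
ft_force: [0.3, 0.7, 0.5]
finger_gap: 1.0
grasp_force: 0.0
```

Call:
step_arm:
  series:
    - [0,0,-0.2,-1.1,0]

```text
time_s: 3.48
ee_pos: [0.161, -0.3712, 0.8351]
ee_rot: [0.84, 0.525, -0.017, 0.14]
ft_force: [0.9, 0.4, 0.7]
finger_gap: 1.002
grasp_force: 0.0
```

Call:
step_arm:
  series:
    - [0,0,-0.2,-1.1,0]

```text
time_s: 3.57
ee_pos: [0.1553, -0.3587, 0.846]
ee_rot: [0.806, 0.571, -0.027, 0.152]
ft_force: [0.5, 1.2, 0.2]
finger_gap: 1.003
grasp_force: 0.0
```

Call:
step_arm:
  series:
    - [0,0,-0.2,-1.1,0]

```text
time_s: 3.65
ee_pos: [0.1503, -0.3482, 0.8551]
ee_rot: [0.777, 0.607, -0.037, 0.162]
ft_force: [1.0, 1.7, 0.7]
finger_gap: 0.999
grasp_force: 0.0
```

Call:
step_arm:
  series:
    - [0,0,-0.2,-1.1,0]

```text
time_s: 3.73
ee_pos: [0.1475, -0.3415, 0.8608]
ee_rot: [0.759, 0.628, -0.044, 0.169]
ft_force: [-0.0, 0.7, -0.5]
finger_gap: 1.003
grasp_force: 0.0
```

Call:
step_arm:
  series:
    - [0,0,-0.2,-1.1,0]

```text
time_s: 3.82
ee_pos: [0.1466, -0.3369, 0.8645]
ee_rot: [0.745, 0.642, -0.05, 0.172]
ft_force: [0.7, 0.6, 1.2]
finger_gap: 1.002
grasp_force: 0.0
```

Call:
step_arm:
  series:
    - [0,0,-0.2,-1.1,0]

```text
time_s: 3.9
ee_pos: [0.1463, -0.3359, 0.8715]
ee_rot: [0.716, 0.671, -0.06, 0.18]
ft_force: [0.3, -1.0, -0.0]
finger_gap: 0.996
grasp_force: 0.0
```

Call:
step_arm:
  series:
    - [0,0,-0.2,-1.1,0]

```text
time_s: 3.98
ee_pos: [0.1354, -0.34, 0.873]
ee_rot: [0.717, 0.671, -0.067, 0.18]
ft_force: [-3.1, -2.9, -0.8]
finger_gap: 0.997
grasp_force: 0.0
```

Call:
step_arm:
  series:
    - [0,0,-0.2,-1.1,0]

```text
time_s: 4.07
ee_pos: [0.1406, -0.3352, 0.8735]
ee_rot: [0.691, 0.696, -0.067, 0.181]
ft_force: [2.4, -1.4, -0.0]
finger_gap: 1.003
grasp_force: 0.0
```

```bash
cat >> lg.py <<'E'
from scipy.spatial.transform import Rotation as R
M=R.from_quat(r[2]).as_matrix();z=M[:,2]
print('alpha %.1f psi %.1f  y-axis az %.1f elev %.1f az %.1f'%(np.degrees(np.arccos(-z[2])),np.degrees(np.arctan2(z[1],z[0])),np.degrees(np.arctan2(M[1,1],M[0,1])),np.degrees(np.arcsin(M[2,1])),np.degrees(np.arctan2(r[1][1],r[1][0]))))
E
python3 lg.py
```

```text
4.07 [ 0.15   0.027  0.961  0.648 -0.012  2.09   1.106] [ 0.1406 -0.3352  0.8735] [ 0.6912  0.6965 -0.0674  0.1805]
alpha 22.2 psi -65.3  y-axis az 2.0 elev 9.0 az -67.2
```

Call:
step_arm:
  series:
    - [-0.12,0,-0.16,-1,0]

```text
time_s: 4.15
ee_pos: [0.1421, -0.3431, 0.8831]
ee_rot: [0.642, 0.738, -0.079, 0.191]
ft_force: [1.6, 1.4, -0.4]
finger_gap: 1.001
grasp_force: 0.0
```

Call:
step_arm:
  series:
    - [-0.12,0,-0.16,-1,0]

```text
time_s: 4.23
ee_pos: [0.135, -0.3526, 0.8902]
ee_rot: [0.617, 0.757, -0.094, 0.196]
ft_force: [-0.1, 0.8, -0.0]
finger_gap: 0.998
grasp_force: 0.0
```

Call:
step_arm:
  series:
    - [-0.12,0,-0.16,-1,0]

```text
time_s: 4.32
ee_pos: [0.1327, -0.3609, 0.8994]
ee_rot: [0.576, 0.784, -0.112, 0.202]
ft_force: [0.5, 0.3, -0.0]
finger_gap: 1.004
grasp_force: 0.0
```

Call:
step_arm:
  series:
    - [-0.12,0,-0.16,-1,0]

```text
time_s: 4.4
ee_pos: [0.1319, -0.3672, 0.9089]
ee_rot: [0.532, 0.81, -0.13, 0.208]
ft_force: [-0.6, 0.1, 0.5]
finger_gap: 1.002
grasp_force: 0.0
```

Call:
step_arm:
  series:
    - [-0.12,0,-0.16,0,0]

```text
time_s: 4.48
ee_pos: [0.1334, -0.3709, 0.9185]
ee_rot: [0.531, 0.807, -0.139, 0.219]
ft_force: [0.7, 0.1, -0.2]
finger_gap: 0.999
grasp_force: 0.0
```

Call:
step_arm:
  series:
    - [-0.12,0,-0.16,0,0]

```text
time_s: 4.57
ee_pos: [0.135, -0.3732, 0.928]
ee_rot: [0.531, 0.802, -0.146, 0.231]
ft_force: [0.9, -0.1, 0.6]
finger_gap: 0.998
grasp_force: 0.0
```

```bash
python3 lg.py
```

```text
4.57 [ 0.718  0.103  0.601  0.411 -0.159  2.09   1.584] [ 0.135  -0.3732  0.928 ] [ 0.5306  0.8024 -0.146   0.231 ]
alpha 31.7 psi -65.8  y-axis az 23.2 elev 0.6 az -70.1
```

Call:
step_arm:
  series:
    - [-0.13,0,-0.15,0,0]

```text
time_s: 4.65
ee_pos: [0.1368, -0.3764, 0.9378]
ee_rot: [0.528, 0.799, -0.154, 0.243]
ft_force: [-0.4, -0.7, -0.5]
finger_gap: 0.998
grasp_force: 0.0
```

Call:
step_arm:
  series:
    - [-0.13,0,-0.15,0,0]

```text
time_s: 4.73
ee_pos: [0.1385, -0.3789, 0.9469]
ee_rot: [0.526, 0.796, -0.162, 0.254]
ft_force: [0.6, 0.2, -0.0]
finger_gap: 1.0
grasp_force: 0.0
```

Call:
step_arm:
  series:
    - [-0.14,0,-0.15,0,0]

```text
time_s: 4.82
ee_pos: [0.1398, -0.3811, 0.9562]
ee_rot: [0.523, 0.792, -0.17, 0.265]
ft_force: [-0.0, 0.1, -0.3]
finger_gap: 1.002
grasp_force: 0.0
```

Call:
step_arm:
  series:
    - [-0.14,0,-0.15,0,0]

```text
time_s: 4.9
ee_pos: [0.1408, -0.3822, 0.9652]
ee_rot: [0.521, 0.788, -0.177, 0.276]
ft_force: [0.2, -0.1, 0.3]
finger_gap: 1.001
grasp_force: 0.0
```

Call:
step_arm:
  series:
    - [-0.14,0,-0.14,0,0]

```text
time_s: 4.98
ee_pos: [0.1415, -0.3831, 0.9745]
ee_rot: [0.518, 0.784, -0.185, 0.287]
ft_force: [-0.6, 1.5, 0.4]
finger_gap: 1.001
grasp_force: 0.0
```

Call:
step_arm:
  series:
    - [-0.14,0,-0.14,0,0]

```text
time_s: 5.07
ee_pos: [0.1419, -0.3831, 0.9833]
ee_rot: [0.516, 0.78, -0.192, 0.298]
ft_force: [0.3, -0.8, -0.4]
finger_gap: 1.0
grasp_force: 0.0
```

Call:
step_arm:
  series:
    - [-0.15,0,-0.14,0,0]

```text
time_s: 5.15
ee_pos: [0.1422, -0.3828, 0.9923]
ee_rot: [0.513, 0.776, -0.2, 0.308]
ft_force: [0.6, 0.8, -0.7]
finger_gap: 0.997
grasp_force: 0.0
```

Call:
step_arm:
  series:
    - [-0.15,0,-0.14,0,0]

```text
time_s: 5.23
ee_pos: [0.1422, -0.3816, 1.0002]
ee_rot: [0.51, 0.772, -0.206, 0.318]
ft_force: [8.5, 5.6, 9.1]
finger_gap: 1.003
grasp_force: 0.0
```

Call:
step_arm:
  series:
    - [-0.15,0,-0.13,0,0]

```text
time_s: 5.32
ee_pos: [0.1426, -0.3805, 1.0016]
ee_rot: [0.508, 0.772, -0.204, 0.321]
ft_force: [-0.6, -0.1, 0.1]
finger_gap: 1.001
grasp_force: 0.0
```

Call:
step_arm:
  series:
    - [-0.15,0,-0.13,0,0]

```text
time_s: 5.4
ee_pos: [0.1407, -0.38, 1.0043]
ee_rot: [0.509, 0.77, -0.207, 0.325]
ft_force: [-1.2, -0.6, 0.8]
finger_gap: 0.999
grasp_force: 0.0
```

```bash
python3 lg.py
```

```text
5.4 [ 0.863  0.17   1.045  0.135 -0.735  2.09   1.605] [ 0.1407 -0.38    1.0043] [ 0.5093  0.7697 -0.2069  0.3247]
alpha 45.3 psi -66.0  y-axis az 23.3 elev 0.7 az -69.7
```

Call:
step_arm:
  series:
    - [-0.1,0,-0.17,0,0]

```text
time_s: 5.48
ee_pos: [0.1329, -0.3689, 1.0119]
ee_rot: [0.512, 0.763, -0.214, 0.33]
ft_force: [-0.4, -1.2, -0.1]
finger_gap: 1.001
grasp_force: 0.0
```

Call:
step_arm:
  series:
    - [-0.1,0,-0.17,0,0]

```text
time_s: 5.57
ee_pos: [0.1263, -0.353, 1.0215]
ee_rot: [0.509, 0.759, -0.22, 0.34]
ft_force: [0.1, 0.5, -0.5]
finger_gap: 1.0
grasp_force: 0.0
```

Call:
step_arm:
  series:
    - [-0.1,0,-0.17,0,0]

```text
time_s: 5.65
ee_pos: [0.1206, -0.3375, 1.0304]
ee_rot: [0.506, 0.756, -0.226, 0.349]
ft_force: [0.8, 1.6, 0.7]
finger_gap: 0.999
grasp_force: 0.0
```

Call:
step_arm:
  series:
    - [-0.1,0,-0.17,0,0]

```text
time_s: 5.73
ee_pos: [0.1156, -0.3252, 1.0377]
ee_rot: [0.503, 0.752, -0.231, 0.358]
ft_force: [1.8, 1.4, 0.9]
finger_gap: 1.0
grasp_force: 0.0
```

```bash
python3 lg.py
```

```text
5.73 [ 0.489  0.06   1.052  0.135 -0.374  2.09   1.569] [ 0.1156 -0.3252  1.0377] [ 0.5029  0.7523 -0.2308  0.3577]
alpha 50.4 psi -66.6  y-axis az 22.8 elev 0.7 az -70.4
```

Call:
step_arm:
  series:
    - [-0.1,0,-0.17,0,0]

```text
time_s: 5.82
ee_pos: [0.1139, -0.3178, 1.0422]
ee_rot: [0.5, 0.751, -0.234, 0.363]
ft_force: [0.7, 1.2, -0.3]
finger_gap: 1.003
grasp_force: 0.0
```

Call:
step_arm:
  series:
    - [-0.11,0,-0.17,0,0]

```text
time_s: 5.9
ee_pos: [0.1134, -0.3134, 1.045]
ee_rot: [0.498, 0.75, -0.236, 0.366]
ft_force: [0.4, -0.5, 0.3]
finger_gap: 1.002
grasp_force: 0.0
```

Call:
step_arm:
  series:
    - [-0.11,0,-0.17,0,0]

```text
time_s: 5.98
ee_pos: [0.1116, -0.3104, 1.0472]
ee_rot: [0.497, 0.749, -0.238, 0.369]
ft_force: [0.4, 0.2, -0.5]
finger_gap: 0.995
grasp_force: 0.0
```

Call:
step_arm:
  series:
    - [-0.12,0,-0.16,0,0]

```text
time_s: 6.07
ee_pos: [0.1074, -0.3083, 1.049]
ee_rot: [0.493, 0.749, -0.238, 0.372]
ft_force: [-50.7, -14.2, 1.3]
finger_gap: 0.999
grasp_force: 0.0
```

Call:
step_arm:
  series:
    - [-0.12,0,-0.16,0,0]

```text
time_s: 6.15
ee_pos: [0.1156, -0.3028, 1.0496]
ee_rot: [0.476, 0.76, -0.228, 0.38]
ft_force: [2.2, 0.3, -0.5]
finger_gap: 1.004
grasp_force: 0.0
```

Call:
step_arm:
  series:
    - [-0.12,0,-0.16,0,0]

```text
time_s: 6.23
ee_pos: [0.103, -0.3047, 1.051]
ee_rot: [0.483, 0.754, -0.232, 0.38]
ft_force: [-0.7, -0.4, 0.0]
finger_gap: 1.001
grasp_force: 0.0
```

Call:
step_arm:
  series:
    - [-0.13,0,-0.15,0,0]

```text
time_s: 6.32
ee_pos: [0.0933, -0.3049, 1.053]
ee_rot: [0.487, 0.75, -0.235, 0.382]
ft_force: [-0.7, -0.5, 0.3]
finger_gap: 1.0
grasp_force: 0.0
```

Call:
step_arm:
  series:
    - [-0.13,0,-0.15,0,0]

```text
time_s: 6.4
ee_pos: [0.0856, -0.3035, 1.0558]
ee_rot: [0.487, 0.747, -0.237, 0.387]
ft_force: [-1.2, 0.2, -0.4]
finger_gap: 0.999
grasp_force: 0.0
```

Call:
step_arm:
  series:
    - [-0.13,0,-0.15,0,0]

```text
time_s: 6.48
ee_pos: [0.0751, -0.299, 1.0604]
ee_rot: [0.486, 0.743, -0.241, 0.393]
ft_force: [78.2, 32.2, 10.6]
finger_gap: 1.001
grasp_force: 0.0
```

Call:
step_arm:
  series:
    - [-0.13,0,-0.15,0,0]

```text
time_s: 6.57
ee_pos: [0.0604, -0.2919, 1.0647]
ee_rot: [0.489, 0.736, -0.246, 0.398]
ft_force: [0.8, -0.2, -0.4]
finger_gap: 1.0
grasp_force: 0.0
```

```bash
python3 lg.py
```

```text
6.57 [ 0.694  0.009  1.51   0.135 -0.996  2.09   1.668] [ 0.0604 -0.2919  1.0647] [ 0.4891  0.736  -0.2457  0.3983]
alpha 55.8 psi -65.3  y-axis az 23.6 elev 1.6 az -78.3
```

```bash
cat > nav.py <<'E'
from ik import *
from plant import manip
import sys
def plan(pts,n=8):
    st=manip.sense();q=np.array(st['joints']);x=np.array(st['ee_pos']);A=R.from_quat(st['ee_rot'])
    for g in pts:
        g=np.array(g);w=0
        for t in np.linspace(0,1,n+1)[1:]:
            c,q=solve(x+(g-x)*t,A,q0=q,n=1);w=max(w,c)
        print('to',g.round(3),'tool d',A.inv().apply(g-x).round(4),'len %.3f'%np.linalg.norm(g-x),'err %.5f'%w,q.round(2));x=g
if __name__=='__main__': plan(eval(sys.argv[1]))
E
python3 nav.py '[[.2,-.35,.8],[.45,-.1,.65],[.5,.2,.6]]'; python3 nav.py '[[.2,-.4,.95],[.4,-.2,.7],[.5,.2,.6]]'
```

```text
to [ 0.2  -0.35  0.8 ] tool d [0.1598 0.0972 0.2408] len 0.305 err 0.10045 [-0.73  0.01  1.49  0.89  0.29  1.64  1.24]
to [ 0.45 -0.1   0.65] tool d [ 0.204   0.3249 -0.0171] len 0.384 err 0.00001 [-0.41  0.05 -0.14  1.73  0.97  1.55 -0.28]
to [0.5 0.2 0.6] tool d [ 0.1884  0.1646 -0.18  ] len 0.308 err 0.00000 [-0.95  0.46  0.01  1.3   0.85  1.86 -0.49]
to [ 0.2  -0.4   0.95] tool d [0.0096 0.0813 0.194 ] len 0.211 err 0.01162 [-0.51  0.01  1.49  0.6   0.12  1.68  1.43]
to [ 0.4 -0.2  0.7] tool d [0.2707 0.2563 0.0594] len 0.377 err 0.04380 [-0.45 -0.11  0.1   1.74  0.99  1.48 -0.04]
to [0.5 0.2 0.6] tool d [ 0.272   0.2491 -0.2098] len 0.424 err 0.00002 [-0.88  0.46 -0.11  1.29  0.89  1.9  -0.52]
```

Call:
step_arm:
  series:
    - [0.02,0.01,0.03,0,0]
    - [0.04,0.02,0.06,0,0]
    - [0.06,0.03,0.09,0,0]
    - [0.08,0.04,0.12,0,0]
    - [0.08,0.05,0.12,0,0]

```text
time_s: 6.98
ee_pos: [0.1041, -0.3203, 1.0556]
ee_rot: [0.486, 0.746, -0.235, 0.391]
ft_force: [-0.3, -0.6, -0.4]
finger_gap: 1.004
grasp_force: 0.0
```

Call:
step_arm:
  series:
    - [0.02,0.01,0.03,0,0]
    - [0.04,0.02,0.06,0,0]
    - [0.06,0.03,0.09,0,0]
    - [0.08,0.05,0.12,0,0]
    - [0.08,0.05,0.12,0,0]

```text
time_s: 7.4
ee_pos: [0.1629, -0.3582, 1.0347]
ee_rot: [0.486, 0.754, -0.224, 0.381]
ft_force: [-0.5, -0.6, 0.5]
finger_gap: 1.002
grasp_force: 0.0
```

```bash
python3 lg.py;python3 nav.py '[[.45,-.1,.65],[.5,.2,.6]]'
```

```text
7.4 [-0.338  0.024  1.51   0.322 -0.072  1.9    1.528] [ 0.1629 -0.3582  1.0347] [ 0.4861  0.7536 -0.2244  0.3814]
alpha 52.5 psi -63.3  y-axis az 25.3 elev 1.9 az -65.5
to [ 0.45 -0.1   0.65] tool d [0.3821 0.3571 0.1534] len 0.545 err 0.03269 [-0.88  0.02  0.37  1.72  0.91  1.5  -0.2 ]
to [0.5 0.2 0.6] tool d [ 0.1963  0.1716 -0.1645] len 0.308 err 0.00000 [-1.1   0.45  0.29  1.31  0.73  1.74 -0.39]
```

Call:
step_arm:
  series:
    - [0.13,0.12,0.05,0,0]
    - [0.13,0.12,0.05,0,0]
    - [0.13,0.12,0.05,0,0]
    - [0.13,0.12,0.05,0,0]
    - [0.13,0.12,0.05,0,0]

```text
time_s: 7.82
ee_pos: [0.2534, -0.3133, 1.015]
ee_rot: [0.492, 0.757, -0.219, 0.369]
ft_force: [-0.7, -0.3, 0.3]
finger_gap: 1.002
grasp_force: 0.0
```

Call:
step_arm:
  series:
    - [0.13,0.12,0.05,0,0]
    - [0.13,0.12,0.05,0,0]
    - [0.13,0.12,0.05,0,0]
    - [0.13,0.12,0.05,0,0]
    - [0.13,0.12,0.05,0,0]

```text
time_s: 8.23
ee_pos: [0.3644, -0.2414, 0.932]
ee_rot: [0.472, 0.786, -0.205, 0.342]
ft_force: [1.2, -2.2, -1.6]
finger_gap: 0.996
grasp_force: 0.0
```

Call:
step_arm:
  series:
    - [0.13,0.12,0.05,0,0]
    - [0.13,0.12,0.05,0,0]
    - [0.13,0.12,0.05,0,0]
    - [0.13,0.12,0.05,0,0]
    - [0.13,0.12,0.05,0,0]

```text
time_s: 8.65
ee_pos: [0.4452, -0.1411, 0.7999]
ee_rot: [0.474, 0.786, -0.206, 0.34]
ft_force: [-0.3, 0.7, 0.8]
finger_gap: 1.001
grasp_force: 0.0
```

```bash
python3 lg.py;python3 nav.py '[[.5,.2,.6]]'
```

```text
8.65 [-1.333 -0.005  0.995  1.225  0.82   1.705  0.355] [ 0.4452 -0.1411  0.7999] [ 0.4743  0.7857 -0.2061  0.3396]
alpha 46.8 psi -62.4  y-axis az 27.7 elev -0.1 az -17.6
to [0.5 0.2 0.6] tool d [ 0.3347  0.2076 -0.065 ] len 0.399 err 0.00000 [-1.3   0.48  0.74  1.29  0.5   1.6  -0.13]
```

Call:
step_arm:
  series:
    - [-0.03,0,-0.03,0,0]
    - [-0.06,0,-0.06,0,0]
    - [-0.09,0,-0.09,0,0]

```text
time_s: 8.9
ee_pos: [0.4411, -0.1419, 0.9101]
ee_rot: [0.478, 0.784, -0.206, 0.338]
ft_force: [-0.6, -1.5, 1.9]
finger_gap: 1.0
grasp_force: 0.0
```

Call:
step_arm:
  series:
    - [-0.15,0,-0.14,0,0]

```text
time_s: 8.98
ee_pos: [0.4385, -0.1417, 0.9325]
ee_rot: [0.485, 0.78, -0.202, 0.34]
ft_force: [-1.3, 0.4, 1.4]
finger_gap: 1.003
grasp_force: 0.0
```

Call:
step_arm:
  series:
    - [-0.15,0,-0.14,0,0]

```text
time_s: 9.07
ee_pos: [0.4353, -0.1464, 0.9408]
ee_rot: [0.5, 0.777, -0.183, 0.337]
ft_force: [0.0, -1.7, 0.1]
finger_gap: 1.002
grasp_force: 0.0
```

Call:
step_arm:
  series:
    - [-0.15,0,-0.14,0,0]

```text
time_s: 9.15
ee_pos: [0.4302, -0.1552, 0.9516]
ee_rot: [0.512, 0.77, -0.17, 0.341]
ft_force: [-0.9, -2.6, -0.1]
finger_gap: 1.001
grasp_force: 0.0
```

Call:
step_arm:
  series:
    - [-0.15,0,-0.14,0,0]

```text
time_s: 9.23
ee_pos: [0.4267, -0.1623, 0.9634]
ee_rot: [0.515, 0.765, -0.164, 0.349]
ft_force: [-1.1, -1.2, 0.1]
finger_gap: 0.998
grasp_force: 0.0
```

Call:
step_arm:
  series:
    - [-0.15,0,-0.14,0,0]

```text
time_s: 9.32
ee_pos: [0.4181, -0.1697, 0.9759]
ee_rot: [0.511, 0.764, -0.165, 0.358]
ft_force: [-5.1, 25.3, 40.4]
finger_gap: 0.999
grasp_force: 0.0
```

```bash
python3 lg.py
```

```text
9.32 [-0.358  0.345  1.432  0.134 -0.305  2.09   1.034] [ 0.4181 -0.1697  0.9759] [ 0.5115  0.7636 -0.1649  0.3579]
alpha 46.4 psi -58.6  y-axis az 25.2 elev 6.6 az -22.1
```

```bash
cat > sim.py <<'E'
from ik import *
W=.62;VM=.7*np.array([2.57,2.57]+[3.14]*5)/12
def row(q,dx,tw=0,A0=None):
    x,A=fk(q,p,s);A0=A if A0 is None else A0
    dx=np.array(dx,float);n=np.linalg.norm(dx);dx=dx*min(1,.0417/max(n,1e-9))
    T=A0*R.from_euler('z',tw*6,degrees=True)
    lo2=np.maximum(lo-.02,q-.35)-1e-6;hi2=np.minimum(hi+.02,q+.35)+1e-6
    f=least_squares(lambda v:np.r_[fk(v,p,s)[0]-x-dx,W*(fk(v,p,s)[1].inv()*T).as_rotvec(),.02*(v-q)],np.clip(q,lo2+1e-7,hi2-1e-7),bounds=(lo2,hi2),max_nfev=15)
    d=f.x-q;return q+d/max(1,np.max(np.abs(d)/VM))
def desc(q):
    x,A=fk(q,p,s);M=A.as_matrix();z=M[:,2]
    return 'x %s al %.1f psi %.1f yel %.1f q %s'%(x.round(3),np.degrees(np.arccos(-z[2])),np.degrees(np.arctan2(z[1],z[0])),np.degrees(np.arcsin(M[2,1])),q.round(2))
def move(q,g,maxn=40):
    A0=fk(q,p,s)[1]
    for k in range(maxn):
        x=fk(q,p,s)[0];d=np.array(g)-x
        if np.linalg.norm(d)<.003:break
        q=row(q,d,0,A0)
    return q,k
E
cat > t3.py <<'E'
from sim import *
# validate
q=np.array(L[2][0]);A=R.from_quat(L[2][2]);print(desc(q));print('pred',desc(row(q,A.apply([0,0,-.4]))));print('act',desc(np.array(L[3][0])))
q=np.array(L[3][0]);A=R.from_quat(L[3][2]);print('pred',desc(row(q,A.apply([-.2,0,-.4]))));print('act',desc(np.array(L[4][0])))
q=np.array(L[-1][0]);print(desc(q))
for az in(-66,-78,-90):
  c=np.array([np.cos(np.radians(az)),np.sin(np.radians(az)),0])
  qq,k=move(q,[.4,-.3,.75]);qq,k2=move(qq,.7*c+[0,0,.6]);print(az,k,k2,desc(qq))
  for up in(0,.5,1):
    v=qq.copy()
    for i in range(24):v=row(v,c+[0,0,up])
    print('  up',up,desc(v))
E
python3 t3.py
```

```text
x [ 0.203 -0.418  0.774] al 8.1 psi -64.5 yel 7.7 q [ 0.82  0.27  0.38  0.66 -0.12  2.09  0.31]
pred x [ 0.198 -0.406  0.787] al 9.6 psi -64.3 yel 9.1 q [ 0.8   0.24  0.39  0.66 -0.11  2.09  0.31]
act x [ 0.197 -0.406  0.789] al 9.9 psi -64.4 yel 9.4 q [ 0.78  0.24  0.42  0.66 -0.12  2.09  0.31]
pred x [ 0.178 -0.407  0.799] al 11.3 psi -64.6 yel 10.7 q [ 0.82  0.22  0.42  0.65 -0.12  2.09  0.34]
act x [ 0.18  -0.406  0.8  ] al 11.6 psi -63.9 yel 11.0 q [ 0.82  0.22  0.41  0.65 -0.12  2.09  0.34]
x [ 0.418 -0.17   0.976] al 46.4 psi -58.6 yel 6.6 q [-0.36  0.34  1.43  0.13 -0.3   2.09  1.03]
-66 39 39 x [ 0.277 -0.619  0.607] al 45.5 psi -60.6 yel 5.4 q [-0.97 -0.46  1.51  1.6   0.93  0.91  0.74]
  up 0 x [ 0.318 -0.689  0.774] al 64.1 psi -64.1 yel 4.9 q [-1.11 -0.46  1.51  1.34  1.18  0.9   0.69]
  up 0.5 x [ 0.319 -0.69   0.978] al 70.1 psi -63.9 yel 5.4 q [-1.45 -0.46  1.51  0.65  1.21  1.25  1.11]
  up 1 x [ 0.314 -0.678  1.053] al 73.6 psi -63.6 yel 5.7 q [-1.83 -0.46  1.51  0.13  1.46  1.39  1.42]
-78 39 39 x [ 0.143 -0.652  0.61 ] al 45.7 psi -61.4 yel 5.1 q [-0.67 -0.46  1.51  1.59  0.69  0.81  1.12]
  up 0 x [ 0.19  -0.733  0.773] al 63.9 psi -72.3 yel 0.4 q [-0.9  -0.46  1.51  1.34  1.13  0.87  0.84]
  up 0.5 x [ 0.192 -0.734  0.977] al 69.8 psi -71.7 yel 1.0 q [-1.25 -0.46  1.51  0.65  1.14  1.24  1.24]
  up 1 x [ 0.191 -0.721  1.052] al 73.3 psi -70.5 yel 1.8 q [-1.62 -0.46  1.51  0.13  1.37  1.39  1.54]
-90 39 39 x [ 0.012 -0.645  0.616] al 45.6 psi -62.2 yel 4.6 q [-0.39 -0.46  1.51  1.57  0.42  0.8   1.52]
  up 0 x [ 0.056 -0.752  0.77 ] al 63.1 psi -80.2 yel -4.0 q [-0.7  -0.46  1.51  1.34  1.05  0.84  1.01]
  up 0.5 x [ 0.06  -0.752  0.976] al 69.0 psi -79.1 yel -3.2 q [-1.05 -0.46  1.51  0.63  1.07  1.24  1.38]
  up 1 x [ 0.063 -0.738  1.047] al 72.5 psi -77.1 yel -2.0 q [-1.4  -0.46  1.51  0.13  1.27  1.41  1.65]
```

```bash
cat > t4.py <<'E'
from sim import *
q0=np.array(L[-1][0])
def seq(q,pts,tag=''):
    for g in pts:
        x0=fk(q,p,s)[0]; q,k=move(q,g,25);x=fk(q,p,s)[0];print(tag,np.round(g,3),k,'miss %.3f'%np.linalg.norm(x-g),desc(q))
    return q
for az,via in((-66,[[.3,-.62,.75]]),(-75,[[.2,-.65,.75]]),(-66,[[.4,-.35,.75],[.3,-.62,.75]])):
  c=np.array([np.cos(np.radians(az)),np.sin(np.radians(az)),0]);print('##',az)
  q=seq(q0,via)
  for i in range(25):
    q=row(q,c+[0,0,.5])
    if 'al 66' in desc(q) or 'al 67' in desc(q):break
  print(i,desc(q))
  q=seq(q,[[.3,-.4,.6],[.4,0,.45],[.48,.21,.3],[.48,.21,.06]],' ')
E
python3 t4.py
```

```text
## -66
 [ 0.3  -0.62  0.75] 14 miss 0.000 x [ 0.3  -0.62  0.75] al 46.4 psi -58.6 yel 6.6 q [-1.12 -0.43  1.51  1.17  0.81  1.22  0.97]
16 x [ 0.327 -0.676  0.96 ] al 66.2 psi -61.9 yel 6.6 q [-1.47 -0.46  1.51  0.64  1.16  1.31  1.12]
  [ 0.3 -0.4  0.6] 12 miss 0.000 x [ 0.3 -0.4  0.6] al 66.2 psi -61.9 yel 6.6 q [-0.52 -0.35  0.61  2.28  1.54  1.01 -0.36]
  [0.4  0.   0.45] 11 miss 0.000 x [ 0.4  -0.    0.45] al 66.2 psi -61.9 yel 6.6 q [-0.95  0.34  0.03  2.25  0.99  1.42 -1.19]
  [0.48 0.21 0.3 ] 7 miss 0.000 x [0.48 0.21 0.3 ] al 66.2 psi -61.9 yel 6.6 q [-1.04  0.82  0.    1.8   0.91  1.46 -1.25]
  [0.48 0.21 0.06] 6 miss 0.000 x [0.48 0.21 0.06] al 66.2 psi -61.9 yel 6.6 q [-1.04  1.23 -0.    1.76  0.98  1.24 -1.56]
## -75
 [ 0.2  -0.65  0.75] 15 miss 0.000 x [ 0.2  -0.65  0.75] al 46.4 psi -58.6 yel 6.6 q [-0.89 -0.43  1.51  1.17  0.64  1.17  1.19]
17 x [ 0.236 -0.712  0.968] al 67.0 psi -66.8 yel 4.0 q [-1.32 -0.46  1.51  0.62  1.11  1.29  1.23]
  [ 0.3 -0.4  0.6] 13 miss 0.000 x [ 0.3 -0.4  0.6] al 67.0 psi -66.8 yel 4.0 q [-0.41 -0.26  0.55  2.27  1.53  1.   -0.4 ]
  [0.4 
[... 529 characters left out ...]
iss 0.000 x [ 0.3  -0.62  0.75] al 45.0 psi -59.9 yel 5.7 q [-1.16 -0.44  1.51  1.13  0.84  1.28  0.96]
17 x [ 0.324 -0.678  0.965] al 66.6 psi -62.6 yel 6.0 q [-1.48 -0.46  1.51  0.62  1.18  1.32  1.13]
  [ 0.3 -0.4  0.6] 12 miss 0.000 x [ 0.3 -0.4  0.6] al 66.5 psi -62.6 yel 6.0 q [-0.54 -0.35  0.62  2.28  1.54  1.03 -0.37]
  [0.4  0.   0.45] 11 miss 0.000 x [ 0.4  -0.    0.45] al 66.5 psi -62.6 yel 6.0 q [-0.97  0.35  0.06  2.25  0.98  1.42 -1.18]
  [0.48 0.21 0.3 ] 7 miss 0.000 x [0.48 0.21 0.3 ] al 66.5 psi -62.6 yel 6.0 q [-1.05  0.82  0.02  1.79  0.89  1.46 -1.23]
  [0.48 0.21 0.06] 6 miss 0.000 x [0.48 0.21 0.06] al 66.5 psi -62.6 yel 6.0 q [-1.05  1.23  0.02  1.75  0.95  1.23 -1.53]
```

```bash
cat > tf.py <<'E'
import sys,numpy as np
from plant import manip
from scipy.spatial.transform import Rotation as R
s=manip.sense();A=R.from_quat(s['ee_rot']);x=np.array(s['ee_pos'])
for a in sys.argv[1:]:
    k,v=a.split('=');v=np.array(eval(v),float)
    d=A.inv().apply(v-x if k=='to' else v);print(a,'tool',d.round(4),'len %.3f'%np.linalg.norm(d))
E
python3 tf.py 'to=[.2,-.65,.75]' 'dir=[.052,-.193,.1]'
```

```text
to=[.2,-.65,.75] tool [-0.1087 -0.4248  0.3701] len 0.574
dir=[.052,-.193,.1] tool [-0.211  -0.0233  0.07  ] len 0.224
```

Call:
step_arm:
  series:
    - [-0.04,-0.14,0.12,0,0]
    - [-0.04,-0.14,0.12,0,0]
    - [-0.04,-0.14,0.12,0,0]
    - [-0.04,-0.14,0.12,0,0]
    - [-0.04,-0.14,0.12,0,0]

```text
time_s: 9.73
ee_pos: [0.3626, -0.2594, 0.9487]
ee_rot: [0.519, 0.758, -0.161, 0.361]
ft_force: [-2.7, 1.1, 1.9]
finger_gap: 0.996
grasp_force: 0.0
```

Call:
step_arm:
  series:
    - [-0.04,-0.14,0.12,0,0]
    - [-0.04,-0.14,0.12,0,0]
    - [-0.04,-0.14,0.12,0,0]
    - [-0.04,-0.14,0.12,0,0]
    - [-0.04,-0.14,0.12,0,0]

```text
time_s: 10.15
ee_pos: [0.3166, -0.3907, 0.8918]
ee_rot: [0.527, 0.762, -0.157, 0.341]
ft_force: [1.0, -1.1, -1.9]
finger_gap: 0.997
grasp_force: 0.0
```

Call:
step_arm:
  series:
    - [-0.03,-0.14,0.12,0,0]
    - [-0.03,-0.14,0.12,0,0]
    - [-0.03,-0.14,0.12,0,0]
    - [-0.03,-0.14,0.12,0,0]
    - [-0.03,-0.14,0.12,0,0]

```text
time_s: 10.57
ee_pos: [0.2354, -0.543, 0.806]
ee_rot: [0.529, 0.762, -0.154, 0.34]
ft_force: [-2.2, -0.6, -0.1]
finger_gap: 1.0
grasp_force: 0.0
```

```bash
python3 lg.py; python3 tf.py 'to=[.2,-.65,.75]' 'dir=[.052,-.193,.1]'
```

```text
10.57 [-0.826 -0.347  1.242  1.109  0.681  1.404  1.022] [ 0.2354 -0.543   0.806 ] [ 0.5285  0.7624 -0.1542  0.34  ]
alpha 43.8 psi -59.1  y-axis az 23.4 elev 7.1 az -66.6
to=[.2,-.65,.75] tool [-0.0294 -0.0813  0.0915] len 0.126
dir=[.052,-.193,.1] tool [-0.2144 -0.0162  0.0611] len 0.224
```

Call:
step_arm:
  series:
    - [-0.21,-0.04,0.07,0,0]

```text
time_s: 10.65
ee_pos: [0.2361, -0.568, 0.8139]
ee_rot: [0.529, 0.764, -0.155, 0.335]
ft_force: [-1.3, -1.2, 1.6]
finger_gap: 1.0
grasp_force: 0.0
```

Call:
step_arm:
  series:
    - [-0.21,-0.04,0.07,0,0]

```text
time_s: 10.73
ee_pos: [0.2441, -0.5941, 0.8328]
ee_rot: [0.527, 0.763, -0.155, 0.341]
ft_force: [-0.6, -0.4, 2.8]
finger_gap: 1.0
grasp_force: 0.0
```

Call:
step_arm:
  series:
    - [-0.21,-0.04,0.08,0,0]

```text
time_s: 10.82
ee_pos: [0.2505, -0.6211, 0.8483]
ee_rot: [0.525, 0.762, -0.157, 0.345]
ft_force: [-0.4, 0.5, 4.7]
finger_gap: 1.002
grasp_force: 0.0
```

Call:
step_arm:
  series:
    - [-0.21,-0.04,0.08,0,0]

```text
time_s: 10.9
ee_pos: [0.2552, -0.6319, 0.8575]
ee_rot: [0.52, 0.76, -0.161, 0.355]
ft_force: [0.1, 2.3, 0.6]
finger_gap: 1.003
grasp_force: 0.0
```

Call:
step_arm:
  series:
    - [-0.2,-0.04,0.09,0,0]

```text
time_s: 10.98
ee_pos: [0.2534, -0.6377, 0.8639]
ee_rot: [0.518, 0.755, -0.168, 0.365]
ft_force: [-0.1, -0.3, -0.6]
finger_gap: 0.999
grasp_force: 0.0
```

Call:
step_arm:
  series:
    - [-0.2,-0.04,0.09,0,0]

```text
time_s: 11.07
ee_pos: [0.2486, -0.6453, 0.8689]
ee_rot: [0.518, 0.75, -0.177, 0.373]
ft_force: [-0.3, 0.5, 0.2]
finger_gap: 0.998
grasp_force: 0.0
```

Call:
step_arm:
  series:
    - [-0.2,-0.04,0.1,0,0]

```text
time_s: 11.15
ee_pos: [0.2441, -0.6529, 0.8741]
ee_rot: [0.517, 0.744, -0.186, 0.38]
ft_force: [0.2, 0.0, -1.4]
finger_gap: 1.0
grasp_force: 0.0
```

Call:
step_arm:
  series:
    - [-0.2,-0.04,0.1,0,0]

```text
time_s: 11.23
ee_pos: [0.2402, -0.6598, 0.88]
ee_rot: [0.516, 0.739, -0.194, 0.388]
ft_force: [0.5, 0.9, -0.2]
finger_gap: 1.002
grasp_force: 0.0
```

Call:
step_arm:
  series:
    - [-0.2,-0.04,0.11,0,0]

```text
time_s: 11.32
ee_pos: [0.2374, -0.6662, 0.886]
ee_rot: [0.515, 0.733, -0.202, 0.395]
ft_force: [-0.6, -0.7, -0.8]
finger_gap: 1.0
grasp_force: 0.0
```

Call:
step_arm:
  series:
    - [-0.2,-0.04,0.11,0,0]

```text
time_s: 11.4
ee_pos: [0.235, -0.672, 0.8926]
ee_rot: [0.513, 0.728, -0.21, 0.403]
ft_force: [0.1, -0.6, 0.5]
finger_gap: 1.001
grasp_force: 0.0
```

```bash
python3 lg.py; python3 tf.py 'dir=[.052,-.193,.1]'
```

```text
11.4 [-1.266 -0.456  1.51   0.676  0.949  1.458  1.207] [ 0.235  -0.672   0.8926] [ 0.5134  0.728  -0.2096  0.4031]
alpha 54.0 psi -62.7  y-axis az 22.8 elev 6.2 az -70.7
dir=[.052,-.193,.1] tool [-0.1996 -0.0158  0.0994] len 0.224
```

Call:
step_arm:
  series:
    - [-0.2,-0.03,0.1,-0.2,0]

```text
time_s: 11.48
ee_pos: [0.2332, -0.6768, 0.9015]
ee_rot: [0.504, 0.728, -0.221, 0.408]
ft_force: [-0.3, -0.9, 0.0]
finger_gap: 0.998
grasp_force: 0.0
```

Call:
step_arm:
  series:
    - [-0.2,-0.03,0.1,-0.2,0]

```text
time_s: 11.57
ee_pos: [0.2327, -0.6805, 0.9119]
ee_rot: [0.495, 0.728, -0.233, 0.413]
ft_force: [-0.9, -0.1, -0.5]
finger_gap: 0.998
grasp_force: 0.0
```

Call:
step_arm:
  series:
    - [-0.2,-0.03,0.11,-0.2,0]

```text
time_s: 11.65
ee_pos: [0.233, -0.684, 0.9216]
ee_rot: [0.485, 0.728, -0.245, 0.418]
ft_force: [-0.8, 0.4, -0.1]
finger_gap: 1.004
grasp_force: 0.0
```

Call:
step_arm:
  series:
    - [-0.2,-0.03,0.11,-0.2,0]

```text
time_s: 11.73
ee_pos: [0.2337, -0.687, 0.9316]
ee_rot: [0.476, 0.728, -0.256, 0.423]
ft_force: [-0.4, -0.6, -0.3]
finger_gap: 1.0
grasp_force: 0.0
```

Call:
step_arm:
  series:
    - [-0.2,-0.03,0.12,-0.2,0]

```text
time_s: 11.82
ee_pos: [0.235, -0.6898, 0.9412]
ee_rot: [0.466, 0.727, -0.268, 0.427]
ft_force: [-0.6, 0.6, 0.2]
finger_gap: 0.999
grasp_force: 0.0
```

Call:
step_arm:
  series:
    - [-0.2,-0.03,0.12,-0.1,0]

```text
time_s: 11.9
ee_pos: [0.2366, -0.6922, 0.951]
ee_rot: [0.46, 0.724, -0.277, 0.432]
ft_force: [0.7, -0.1, -0.8]
finger_gap: 1.002
grasp_force: 0.0
```

Call:
step_arm:
  series:
    - [-0.19,-0.03,0.13,-0.1,0]

```text
time_s: 11.98
ee_pos: [0.2388, -0.6946, 0.9598]
ee_rot: [0.455, 0.721, -0.286, 0.438]
ft_force: [0.7, 0.4, 0.3]
finger_gap: 1.001
grasp_force: 0.0
```

Call:
step_arm:
  series:
    - [-0.19,-0.03,0.13,-0.1,0]

```text
time_s: 12.07
ee_pos: [0.2408, -0.6968, 0.9686]
ee_rot: [0.449, 0.718, -0.295, 0.443]
ft_force: [-0.4, -0.6, 0.0]
finger_gap: 0.999
grasp_force: 0.0
```

Call:
step_arm:
  series:
    - [-0.19,-0.03,0.14,0,0]

```text
time_s: 12.15
ee_pos: [0.2429, -0.6989, 0.9771]
ee_rot: [0.446, 0.713, -0.301, 0.449]
ft_force: [0.3, 0.3, 0.3]
finger_gap: 0.998
grasp_force: 0.0
```

Call:
step_arm:
  series:
    - [-0.19,-0.03,0.14,0,0]

```text
time_s: 12.23
ee_pos: [0.2445, -0.7007, 0.9858]
ee_rot: [0.444, 0.707, -0.307, 0.456]
ft_force: [0.2, 0.6, 0.4]
finger_gap: 0.998
grasp_force: 0.0
```

```bash
python3 lg.py; python3 tf.py 'to=[.3,-.4,.6]' 'dir=[.1,.4,-.15]' 'dir=[.08,.21,-.15]'
```

```text
12.23 [-1.416 -0.456  1.509  0.496  1.155  1.372  1.393] [ 0.2445 -0.7007  0.9858] [ 0.4444  0.7072 -0.3074  0.4558]
alpha 66.7 psi -66.1  y-axis az 24.6 elev -1.7 az -70.8
to=[.3,-.4,.6] tool [ 0.4485  0.1869 -0.0794] len 0.492
dir=[.1,.4,-.15] tool [ 0.2581  0.2617 -0.2395] len 0.439
dir=[.08,.21,-.15] tool [ 0.1957  0.1645 -0.0873] len 0.270
```

```bash
cat > simgo.py <<'E'
from sim import *
from plant import manip
import sys
st=manip.sense();q=np.array(st['joints']);x0=np.array(st['ee_pos']);A0=R.from_quat(st['ee_rot'])
for g in eval(sys.argv[1]):
    d=A0.inv().apply(np.array(g)-x0);q,k=move(q,g,30);x=fk(q,p,s)[0]
    print(np.round(g,3),'rows',k,'miss %.3f'%np.linalg.norm(x-g),'tool',d.round(4),desc(q));x0=np.array(g)
E
python3 simgo.py '[[.3,-.4,.65],[.4,0,.45],[.455,.303,.2],[.455,.303,.1],[.5035,.1938,.0476]]'
```

```text
[ 0.3  -0.4   0.65] rows 12 miss 0.000 tool [ 0.4026  0.1854 -0.0992] x [ 0.3  -0.4   0.65] al 66.7 psi -66.1 yel -1.7 q [-0.43 -0.32  0.51  2.14  1.41  1.08 -0.08]
[0.4  0.   0.45] rows 11 miss 0.002 tool [ 0.304   0.2632 -0.2197] x [ 0.4   -0.002  0.451] al 66.7 psi -66.1 yel -1.7 q [-0.87  0.37 -0.05  2.2   0.95  1.49 -1.05]
[0.455 0.303 0.2  ] rows 10 miss 0.000 tool [ 0.3247  0.1834 -0.1352] x [0.455 0.303 0.2  ] al 66.7 psi -66.1 yel -1.7 q [-1.08  1.05 -0.09  1.54  0.82  1.59 -1.17]
[0.455 0.303 0.1  ] rows 3 miss 0.000 tool [0.0918 0.003  0.0395] x [0.455 0.303 0.1  ] al 66.7 psi -66.1 yel -1.7 q [-1.08  1.21 -0.09  1.51  0.83  1.51 -1.26]
[0.503 0.194 0.048] rows 4 miss 0.000 tool [0.0009 0.0002 0.1305] x [0.504 0.194 0.048] al 66.7 psi -66.1 yel -1.7 q [-0.95  1.26 -0.04  1.68  0.98  1.3  -1.38]
```

Call:
step_arm:
  series:
    - [0.03,0.014,-0.007,0,0]
    - [0.07,0.03,-0.016,0,0]
    - [0.1,0.046,-0.025,0,0]
    - [0.13,0.06,-0.032,0,0]
    - [0.16,0.074,-0.04,0,0]

```text
time_s: 12.65
ee_pos: [0.2649, -0.5905, 0.8632]
ee_rot: [0.444, 0.708, -0.307, 0.455]
ft_force: [-2.0, 0.8, 2.0]
finger_gap: 0.998
grasp_force: 0.0
```

Call:
step_arm:
  series:
    - [0.04,0.018,-0.01,0,0]
    - [0.07,0.034,-0.018,0,0]
    - [0.11,0.05,-0.027,0,0]
    - [0.14,0.066,-0.035,0,0]
    - [0.16,0.074,-0.04,0,0]

```text
time_s: 13.07
ee_pos: [0.2879, -0.468, 0.7284]
ee_rot: [0.442, 0.71, -0.307, 0.454]
ft_force: [1.4, 0.4, 0.9]
finger_gap: 1.005
grasp_force: 0.0
```

Call:
step_arm:
  series:
    - [0.03,0.014,-0.007,0,0]
    - [0.06,0.03,-0.015,0,0]
    - [0.08,0.037,-0.02,0,0]
    - [0.08,0.037,-0.02,0,0]

```text
time_s: 13.4
ee_pos: [0.2988, -0.4077, 0.6613]
ee_rot: [0.441, 0.711, -0.307, 0.454]
ft_force: [0.2, 0.9, 0.2]
finger_gap: 1.001
grasp_force: 0.0
```

```bash
python3 lg.py; python3 simgo.py '[[.4,0,.45],[.455,.303,.2]]'
```

```text
13.4 [-0.233 -0.287  0.422  2.099  1.369  0.957  0.   ] [ 0.2988 -0.4077  0.6613] [ 0.4411  0.711  -0.3069  0.4536]
alpha 66.4 psi -65.9  y-axis az 25.0 elev -2.1 az -53.8
[0.4  0.   0.45] rows 12 miss 0.000 tool [ 0.3155  0.2716 -0.2186] x [ 0.4  -0.    0.45] al 66.4 psi -65.9 yel -2.1 q [-0.74  0.37 -0.23  2.2   0.96  1.55 -1.08]
[0.455 0.303 0.2  ] rows 10 miss 0.000 tool [ 0.3236  0.1869 -0.1329] x [0.455 0.303 0.2  ] al 66.4 psi -65.9 yel -2.1 q [-1.01  1.05 -0.23  1.54  0.88  1.67 -1.23]
```

Call:
step_arm:
  series:
    - [0.026,0.022,-0.018,0,0]
    - [0.052,0.045,-0.036,0,0]
    - [0.078,0.067,-0.054,0,0]
    - [0.104,0.09,-0.072,0,0]
    - [0.13,0.112,-0.09,0,0]

```text
time_s: 13.82
ee_pos: [0.3419, -0.2418, 0.5788]
ee_rot: [0.445, 0.707, -0.306, 0.456]
ft_force: [2.3, 0.1, 0.3]
finger_gap: 1.002
grasp_force: 0.0
```

Call:
step_arm:
  series:
    - [0.026,0.022,-0.018,0,0]
    - [0.052,0.045,-0.036,0,0]
    - [0.078,0.067,-0.054,0,0]
    - [0.104,0.09,-0.072,0,0]
    - [0.13,0.112,-0.09,0,0]

```text
time_s: 14.23
ee_pos: [0.386, -0.073, 0.4909]
ee_rot: [0.445, 0.708, -0.306, 0.455]
ft_force: [1.8, -0.4, 0.9]
finger_gap: 0.998
grasp_force: 0.0
```

Call:
step_arm:
  series:
    - [0.026,0.022,-0.018,0,0]
    - [0.055,0.047,-0.038,0,0]
    - [0.085,0.065,-0.05,0.1,0]
    - [0.115,0.083,-0.062,0.2,0]
    - [0.145,0.101,-0.075,0.35,0]

```text
time_s: 14.65
ee_pos: [0.4222, 0.0828, 0.3836]
ee_rot: [0.458, 0.7, -0.297, 0.461]
ft_force: [0.6, -0.2, 0.7]
finger_gap: 1.003
grasp_force: 0.0
```

```bash
python3 lg.py; python3 simgo.py '[[.44,.3,.2],[.44,.303,.1]]'; python3 - <<'E'
from plant import manip
import numpy as np,cv2
m=manip.camera_model('wrist');s=manip.sense();p,d=manip.get_image('wrist')
np.savez('w1.npz',p=p,d=d,K=m['K'],T=m['camera_from_world']);cv2.imwrite('pics/w1.png',p[:,:,::-1])
E
```

```text
14.65 [-0.789  0.581 -0.296  2.071  0.928  1.592 -1.257] [0.4222 0.0828 0.3836] [ 0.458   0.6996 -0.2974  0.4608]
alpha 66.5 psi -66.1  y-axis az 23.8 elev 0.3 az 11.1
[0.44 0.3  0.2 ] rows 7 miss 0.000 tool [ 0.2453  0.1029 -0.1023] x [0.44 0.3  0.2 ] al 66.5 psi -66.1 yel 0.3 q [-0.99  1.05 -0.28  1.57  0.88  1.69 -1.32]
[0.44  0.303 0.1  ] rows 3 miss 0.000 tool [0.0928 0.0006 0.0373] x [0.44  0.303 0.1  ] al 66.5 psi -66.1 yel 0.3 q [-1.    1.21 -0.27  1.53  0.91  1.61 -1.41]
```

View pics/w1.png

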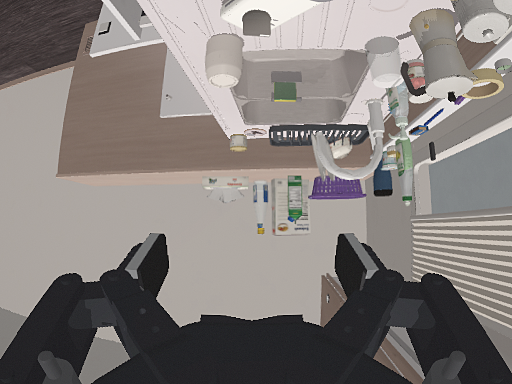

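```bash
python3 simgo.py '[[.455,.303,.2],[.455,.303,.102],[.5035,.1938,.0505]]'
```

```text
[0.455 0.303 0.2  ] rows 7 miss 0.000 tool [ 0.2368  0.1156 -0.0944] x [0.455 0.303 0.2  ] al 66.1 psi -65.7 yel 0.2 q [-0.98  1.06 -0.28  1.54  0.9   1.69 -1.29]
[0.455 0.303 0.102] rows 3 miss 0.000 tool [ 0.0896 -0.0004  0.0396] x [0.455 0.303 0.102] al 66.1 psi -65.7 yel 0.2 q [-0.99  1.21 -0.27  1.51  0.93  1.61 -1.38]
[0.503 0.194 0.05 ] rows 4 miss 0.000 tool [-0.0012 -0.0007  0.1301] x [0.504 0.194 0.051] al 66.1 psi -65.7 yel 0.2 q [-0.85  1.26 -0.21  1.69  1.08  1.43 -1.49]
```

Call:
step_arm:
  series:
    - [0.034,0.017,-0.014,0,0]
    - [0.068,0.034,-0.027,0,0]
    - [0.1,0.05,-0.04,0,0]
    - [0.135,0.066,-0.054,0,0]
    - [0.17,0.083,-0.068,0,0]

```text
time_s: 15.12
ee_pos: [0.446, 0.2349, 0.2551]
ee_rot: [0.458, 0.7, -0.298, 0.461]
ft_force: [0.7, 0.3, 0.6]
finger_gap: 1.0
grasp_force: 0.0
```

Call:
step_arm:
  series:
    - [0.034,0.017,-0.014,0,0]
    - [0.067,0.033,-0.026,0,0]
    - [0.067,0.033,-0.026,0,0]

```text
time_s: 15.37
ee_pos: [0.4547, 0.2974, 0.1983]
ee_rot: [0.456, 0.702, -0.297, 0.459]
ft_force: [0.0, -0.4, -0.5]
finger_gap: 1.001
grasp_force: 0.0
```

```bash
python3 lg.py; python3 simgo.py '[[.455,.303,.102],[.5035,.1938,.0505]]'; python3 - <<'E'
from h import *
from plant import manip
o=[]
for n in('side','top'):
    m=manip.camera_model(n);p,d=manip.get_image(n);o.append(p)
    z=dict(K=m['K'],T=m['camera_from_world']);h=cv2.cvtColor(p,cv2.COLOR_RGB2HSV)
cv2.imwrite('pics/v2.png',np.hstack([cv2.resize(o[0][60:240,130:380],(400,288)),cv2.resize(o[1][100:300,60:338],(400,288))])[:,:,::-1])
E
```

```text
15.37 [-0.975  1.056 -0.28   1.555  0.902  1.688 -1.298] [0.4547 0.2974 0.1983] [ 0.4558  0.7021 -0.2975  0.4591]
alpha 66.3 psi -65.9  y-axis az 24.0 elev 0.0 az 33.2
[0.455 0.303 0.102] rows 3 miss 0.000 tool [0.0902 0.0024 0.0341] x [0.455 0.303 0.102] al 66.3 psi -65.9 yel 0.0 q [-0.98  1.21 -0.27  1.51  0.93  1.62 -1.38]
[0.503 0.194 0.05 ] rows 4 miss 0.000 tool [-0.0008 -0.0002  0.1301] x [0.504 0.194 0.051] al 66.3 psi -65.9 yel 0.0 q [-0.85  1.26 -0.22  1.68  1.07  1.44 -1.48]
```

View pics/v2.png

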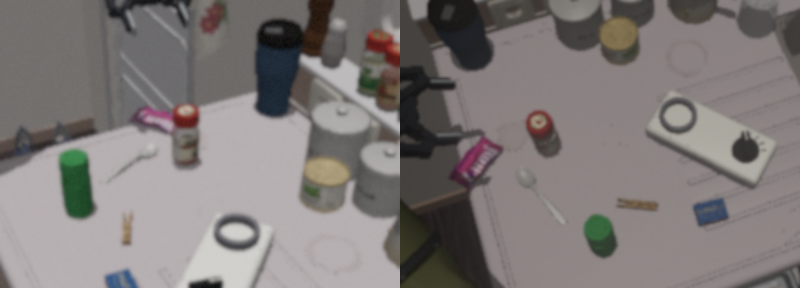

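Call:
step_arm:
  series:
    - [0.03,0.001,0.011,0,0]
    - [0.06,0.002,0.023,0,0]
    - [0.09,0.002,0.034,0,0]
    - [0.09,0.002,0.034,0,0]

```text
time_s: 15.8
ee_pos: [0.4549, 0.2951, 0.1063]
ee_rot: [0.456, 0.7, -0.301, 0.46]
ft_force: [-0.5, -0.2, -0.1]
finger_gap: 1.0
grasp_force: 0.0
```

Call:
step_arm:
  series:
    - [0,0,0.03,0,0]
    - [0,0,0.06,0,0]
    - [0,0,0.09,0,0]
    - [0,0,0.12,0,0]
    - [0,0,0.13,0,0]

```text
time_s: 16.22
ee_pos: [0.5063, 0.1827, 0.0612]
ee_rot: [0.458, 0.697, -0.3, 0.463]
ft_force: [-0.2, -1.0, 1.1]
finger_gap: 1.0
grasp_force: 0.0
```

```bash
python3 lg.py; python3 tf.py 'to=[.5035,.1938,.0505]'; python3 - <<'E'
from h import *
from plant import manip
m=manip.camera_model('side');p,d=manip.get_image('side')
z=dict(K=m['K'],T=m['camera_from_world']);h=cv2.cvtColor(p,cv2.COLOR_RGB2HSV)
red=(((h[:,:,0]<8)|(h[:,:,0]>170))&(h[:,:,1]>110)).astype(np.uint8)
c,st,mm=cen(red,(225,110,50,50));print(c,st)
q,_=manip.get_image('wrist')
cv2.imwrite('pics/v3.png',np.hstack([cv2.resize(p[90:210,170:330],(400,300)),cv2.resize(q,(400,300))])[:,:,::-1])
E
```

```text
16.22 [-0.839  1.243 -0.207  1.7    1.074  1.438 -1.487] [0.5063 0.1827 0.0612] [ 0.4584  0.6967 -0.3004  0.4627]
alpha 67.0 psi -66.3  y-axis az 23.5 elev 0.3 az 19.8
to=[.5035,.1938,.0505] tool [ 0.0143  0.0018 -0.0062] len 0.016
[245.47798742 132.73584906] [237 125  19  15 159]
```

View pics/v3.png

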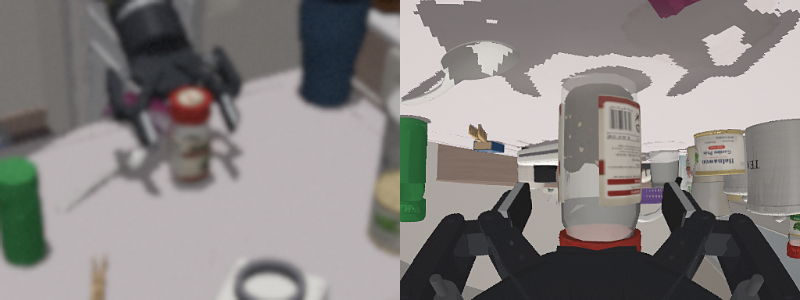

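Call:
step_arm:
  series:
    - [0.009,0.001,-0.005,0,0]
    - [0.009,0.001,-0.005,0,0]
    - [0.009,0.001,-0.005,0,0.5]
    - [0.009,0.001,-0.005,0,1]
    - [0.009,0.001,-0.005,0,1]

```text
time_s: 16.73
ee_pos: [0.5012, 0.197, 0.0519]
ee_rot: [0.457, 0.7, -0.298, 0.461]
ft_force: [0.3, -1.1, -0.5]
finger_gap: 0.606
grasp_force: 0.0
```

Call:
step_arm:
  series:
    - [0,0,0,0,1]
    - [0,0,0,0,1]
    - [0,0,0,0,1]
    - [0,0,0,0,1]
    - [0,0,0,0,1]

```text
time_s: 17.15
ee_pos: [0.5015, 0.1963, 0.0521]
ee_rot: [0.457, 0.699, -0.298, 0.461]
ft_force: [-0.8, 3.3, 4.6]
finger_gap: 0.496
grasp_force: 63.2
```

```bash
python3 lg.py; python3 tf.py 'dir=[0,0,.25]' ; cat > t5.py <<'E'
from sim import *
from plant import manip
st=manip.sense();q=np.array(st['joints']);x=np.array(st['ee_pos'])
for up in(.2,.3):
  v,k=move(q,x+[0,0,up]);print(k,desc(v));A0=fk(v,p,s)[1];x1=fk(v,p,s)[0]
  for i in range(30):
    v=row(v,x1-fk(v,p,s)[0],-1)
    if i in(5,12,20,29):print(i,desc(v))
E
python3 t5.py
```

```text
17.15 [-0.854  1.259 -0.216  1.675  1.065  1.445 -1.485] [0.5015 0.1963 0.0521] [ 0.4575  0.6993 -0.2982  0.4612]
alpha 66.6 psi -66.1  y-axis az 23.8 elev 0.3 az 21.4
dir=[0,0,.25] tool [-0.2295  0.0012 -0.0992] len 0.250
5 x [0.502 0.196 0.252] al 66.6 psi -66.1 yel 0.3 q [-0.84  0.92 -0.24  1.74  0.99  1.59 -1.26]
5 x [0.501 0.196 0.252] al 66.6 psi -66.1 yel -32.3 q [-0.78  0.93 -0.35  1.74  1.02  1.66 -0.67]
12 x [0.501 0.196 0.252] al 66.7 psi -66.0 yel -63.7 q [-0.71  0.95 -0.48  1.73  1.06  1.75  0.02]
20 x [0.501 0.196 0.252] al 66.7 psi -66.0 yel -48.4 q [-0.64  0.98 -0.61  1.73  1.1   1.84  0.81]
29 x [0.501 0.196 0.252] al 66.7 psi -66.0 yel -0.5 q [-0.57  1.02 -0.75  1.73  1.14  1.95  1.71]
8 x [0.502 0.196 0.352] al 66.6 psi -66.1 yel 0.3 q [-0.83  0.77 -0.25  1.69  0.97  1.7  -1.1 ]
5 x [0.501 0.196 0.352] al 66.6 psi -66.1 yel -32.3 q [-0.77  0.78 -0.36  1.69  1.    1.76 -0.51]
12 x [0.501 0.196 0.352] al 66.7 psi -66.0 yel -63.7 q [-0.71  0.8  -0.49  1.69  1.03  1.84  0.18]
20 x [0.501 0.196 0.352] al 66.7 psi -66.0 yel -48.3 q [-0.63  0.83 -0.63  1.68  1.07  1.92  0.97]
29 x [0.501 0.196 0.352] al 66.7 psi -66.0 yel -0.5 q [-0.56  0.87 -0.78  1.68  1.1   2.03  1.87]
```

Call:
step_arm:
  series:
    - [-0.018,0,-0.008,0,1]
    - [-0.05,0,-0.022,0,1]
    - [-0.09,0,-0.038,0,1]
    - [-0.125,0.001,-0.054,0,1]
    - [-0.16,0.001,-0.07,0,1]

```text
time_s: 17.57
ee_pos: [0.5012, 0.1961, 0.2276]
ee_rot: [0.457, 0.699, -0.299, 0.461]
ft_force: [1.3, 0.3, -0.8]
finger_gap: 0.497
grasp_force: 62.8
```

Call:
step_arm:
  series:
    - [-0.03,0,-0.013,-1,1]
    - [-0.05,0,-0.022,-2,1]
    - [-0.05,0,-0.022,-3,1]
    - [-0.05,0,-0.022,-4,1]
    - [-0.05,0,-0.022,-5,1]

```text
time_s: 17.98
ee_pos: [0.5009, 0.1966, 0.281]
ee_rot: [0.259, 0.795, -0.408, 0.367]
ft_force: [-0.3, 0.4, -1.5]
finger_gap: 0.5
grasp_force: 63.0
```

Call:
step_arm:
  series:
    - [0,0,0,-1,1]
    - [0,0,0,-2,1]
    - [0,0,0,-3,1]
    - [0,0,0,-4,1]
    - [0,0,0,-5,1]

```text
time_s: 18.4
ee_pos: [0.5009, 0.1965, 0.2803]
ee_rot: [0.044, 0.835, -0.49, 0.248]
ft_force: [0.7, 0.3, -0.4]
finger_gap: 0.504
grasp_force: 63.0
```

Call:
step_arm:
  series:
    - [0,0,0,-1,1]
    - [0,0,0,-2,1]
    - [0,0,0,-3,1]
    - [0,0,0,-4,1]
    - [0,0,0,-5,1]

```text
time_s: 18.82
ee_pos: [0.5009, 0.1965, 0.2803]
ee_rot: [-0.173, 0.818, -0.537, 0.113]
ft_force: [0.0, -0.3, -0.8]
finger_gap: 0.499
grasp_force: 63.0
```

Call:
step_arm:
  series:
    - [0,0,0,-1,1]
    - [0,0,0,-2,1]
    - [0,0,0,-3,1]
    - [0,0,0,-4,1]
    - [0,0,0,-5,1]

```text
time_s: 19.23
ee_pos: [0.501, 0.1964, 0.2803]
ee_rot: [-0.379, 0.745, -0.548, -0.03]
ft_force: [0.9, 0.5, -1.7]
finger_gap: 0.497
grasp_force: 63.0
```

Call:
step_arm:
  series:
    - [0,0,0,-1,1]
    - [0,0,0,-2,1]
    - [0,0,0,-3,1]
    - [0,0,0,-4,1]
    - [0,0,0,-5,1]

```text
time_s: 19.65
ee_pos: [0.501, 0.1964, 0.2803]
ee_rot: [-0.559, 0.621, -0.522, -0.171]
ft_force: [0.7, -0.5, -1.1]
finger_gap: 0.502
grasp_force: 62.9
```

Call:
step_arm:
  series:
    - [0,0,0,-1,1]
    - [0,0,0,-2,1]
    - [0,0,0,-3,1]
    - [0,0,0,-4,1]
    - [0,0,0,-5,1]

```text
time_s: 20.07
ee_pos: [0.501, 0.1964, 0.2803]
ee_rot: [0.701, -0.456, 0.46, 0.3]
ft_force: [-0.8, -0.0, -1.1]
finger_gap: 0.495
grasp_force: 62.9
```

Call:
step_arm:
  series:
    - [0,0,0,0,1]
    - [0,0,0,0,1]
    - [0,0,0,0,1]

```text
time_s: 20.32
ee_pos: [0.501, 0.1967, 0.2807]
ee_rot: [0.699, -0.458, 0.461, 0.298]
ft_force: [-0.6, 0.8, -0.5]
finger_gap: 0.497
grasp_force: 62.9
```

```bash
python3 lg.py; python3 - <<'E'
from h import *
from plant import manip
from scipy.spatial.transform import Rotation as R
a=R.from_quat([0.4575,0.6993,-0.2982,0.4612]);b=R.from_quat(manip.sense()['ee_rot'])
print('expected jar tilt',np.degrees(np.arccos((b*a.inv()).apply([0,0,1])[2])))
p,d=manip.get_image('side')
cv2.imwrite('pics/v4.png',cv2.resize(p[20:220,130:380],(500,400))[:,:,::-1])
E
```

```text
20.32 [-0.57   0.981 -0.765  1.715  1.123  1.975  1.751] [0.501  0.1967 0.2807] [ 0.6988 -0.4583  0.4612  0.2982]
alpha 66.6 psi -66.1  y-axis az -156.3 elev -0.3 az 21.4
expected jar tilt 133.25358649160168
```

View pics/v4.png

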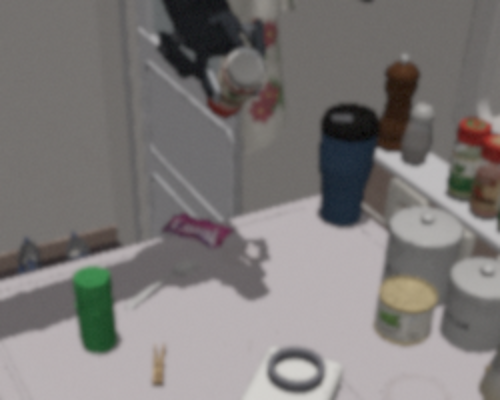

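Call:
step_arm:
  series:
    - [0,0,0,1,1]
    - [0,0,0,2,1]
    - [0,0,0,3,1]
    - [0,0,0,4,1]
    - [0,0,0,5,1]

```text
time_s: 20.78
ee_pos: [0.501, 0.197, 0.281]
ee_rot: [-0.555, 0.625, -0.523, -0.167]
ft_force: [0.8, 0.8, -1.1]
finger_gap: 0.498
grasp_force: 62.7
```

Call:
step_arm:
  series:
    - [0,0,0,1,1]
    - [0,0,0,2,1]
    - [0,0,0,3,1]
    - [0,0,0,4,1]
    - [0,0,0,5,1]

```text
time_s: 21.2
ee_pos: [0.5009, 0.197, 0.281]
ee_rot: [-0.374, 0.747, -0.549, -0.026]
ft_force: [0.5, 0.9, -0.7]
finger_gap: 0.496
grasp_force: 62.7
```

Call:
step_arm:
  series:
    - [0,0,0,1,1]
    - [0,0,0,2,1]
    - [0,0,0,3,1]
    - [0,0,0,4,1]
    - [0,0,0,5,1]

```text
time_s: 21.62
ee_pos: [0.5009, 0.1971, 0.281]
ee_rot: [-0.168, 0.819, -0.537, 0.117]
ft_force: [0.6, -0.1, -1.0]
finger_gap: 0.495
grasp_force: 62.7
```

Call:
step_arm:
  series:
    - [0,0,0,1,1]
    - [0,0,0,2,1]
    - [0,0,0,3,1]
    - [0,0,0,4,1]
    - [0,0,0,5,1]

```text
time_s: 22.03
ee_pos: [0.5009, 0.1971, 0.281]
ee_rot: [0.049, 0.834, -0.488, 0.252]
ft_force: [-0.1, 0.3, -1.7]
finger_gap: 0.498
grasp_force: 62.7
```

Call:
step_arm:
  series:
    - [0,0,0,1,1]
    - [0,0,0,2,1]
    - [0,0,0,3,1]
    - [0,0,0,4,1]
    - [0,0,0,5,1]

```text
time_s: 22.45
ee_pos: [0.5008, 0.1971, 0.281]
ee_rot: [0.263, 0.793, -0.406, 0.369]
ft_force: [-1.3, -0.3, -1.5]
finger_gap: 0.497
grasp_force: 62.7
```

Call:
step_arm:
  series:
    - [0,0,0,1,1]
    - [0,0,0,2,1]
    - [0,0,0,3,1]
    - [0,0,0,4,1]
    - [0,0,0,5,1]

```text
time_s: 22.87
ee_pos: [0.5008, 0.1972, 0.281]
ee_rot: [0.46, 0.698, -0.297, 0.462]
ft_force: [0.1, 0.5, -0.7]
finger_gap: 0.497
grasp_force: 62.7
```

```bash
python3 lg.py; python3 simgo.py '[[.58,-.028,.2],[.58,-.028,.15],[.58,-.028,.088]]'; python3 - <<'E'
from h import *
# side-view collar from start picture
s=np.load('side0.npz');t=np.load('top0.npz');p=s['p'].astype(int)
dk=(p.max(2)<140).astype(np.uint8)
c,st,m=cen(dk,(258,188,42,32));hull=cv2.convexHull(cv2.findContours(m,0,1)[0][0]);e=cv2.fitEllipse(hull);print('collar side',e,st,plane(s,e[0],.052),plane(s,e[0],.050))
bk=(p.max(2)<80).astype(np.uint8);c,st,m=cen(bk,(243,228,35,32));print('dial side',c,st,plane(s,c,.055))
E
```

```text
22.87 [-0.841  0.877 -0.244  1.73   0.976  1.622 -1.225] [0.5008 0.1972 0.281 ] [ 0.4598  0.698  -0.2967  0.4618]
alpha 66.6 psi -66.1  y-axis az 23.6 elev 0.6 az 21.5
[ 0.58  -0.028  0.2  ] rows 7 miss 0.000 tool [-0.0205 -0.0186  0.2505] x [ 0.58  -0.028  0.2  ] al 66.6 psi -66.1 yel 0.6 q [-0.51  0.95 -0.14  2.01  1.36  1.31 -1.42]
[ 0.58  -0.028  0.15 ] rows 2 miss 0.000 tool [ 0.0459 -0.0005  0.0199] x [ 0.58  -0.028  0.15 ] al 66.6 psi -66.1 yel 0.6 q [-0.51  1.05 -0.14  2.    1.39  1.29 -1.51]
[ 0.58  -0.028  0.088] rows 2 miss 0.000 tool [ 0.0569 -0.0006  0.0246] x [ 0.58  -0.028  0.088] al 66.6 psi -66.1 yel 0.6 q [-0.51  1.17 -0.13  1.97  1.43  1.28 -1.59]
collar side ((277.6748046875, 204.69810485839844), (22.945226669311523, 28.507591247558594), 93.57923126220703) [264 194  28  23 335] [ 0.57607238 -0.02674304  0.052     ] [ 0.57625233 -0.02450108  0.05      ]
dial side [257.93235294 244.75294118] [248 236  21  19 340] [ 0.53215359 -0.15495829  0.055     ]
```

Call:
step_arm:
  series:
    - [-0.004,-0.003,0.036,0,1]
    - [-0.008,-0.006,0.072,0,1]
    - [-0.012,-0.009,0.108,0,1]
    - [-0.015,-0.012,0.145,0,1]
    - [-0.018,-0.014,0.18,0,1]

```text
time_s: 23.28
ee_pos: [0.5581, 0.0323, 0.2257]
ee_rot: [0.458, 0.699, -0.298, 0.461]
ft_force: [1.4, -0.1, -0.9]
finger_gap: 0.498
grasp_force: 62.9
```

Call:
step_arm:
  series:
    - [0,-0.002,0.036,0,1]
    - [0.01,-0.004,0.065,0,1]
    - [0.022,-0.004,0.08,0,1]
    - [0.03,-0.004,0.085,0,1]
    - [0.03,-0.004,0.085,0,1]

```text
time_s: 23.7
ee_pos: [0.5807, -0.0283, 0.1629]
ee_rot: [0.457, 0.7, -0.299, 0.46]
ft_force: [-0.1, -0.5, -1.3]
finger_gap: 0.496
grasp_force: 62.8
```

```bash
python3 lg.py; python3 tf.py 'to=[.5825,-.0292,.15]'; python3 - <<'E'
from h import *
from plant import manip
x=np.array(manip.sense()['ee_pos']);b=x[2]-.0521;print('jar expected',x+[-.005,.0132,-.0521])
o=[]
for n in('side','top'):
    m=manip.camera_model(n);p,d=manip.get_image(n);o.append(p)
    z=dict(K=m['K'],T=m['camera_from_world']);h=cv2.cvtColor(p,cv2.COLOR_RGB2HSV)
    red=(((h[:,:,0]<8)|(h[:,:,0]>170))&(h[:,:,1]>110)).astype(np.uint8)
    P=z['T']@np.r_[x+[-.005,.0132,-.0521+.0955],1];uv=z['K']@(P[:3]/P[2]);u,v=uv[:2].astype(int)
    c,st,mm=cen(red,(u-22,v-22,44,44));hull=cv2.convexHull(cv2.findContours(mm,0,2)[0][0]);M=cv2.moments(hull);c=(M['m10']/M['m00'],M['m01']/M['m00'])
    print(n,uv[:2],c,st,plane(z,c,b+.0955))
cv2.imwrite('pics/v5.png',np.hstack([cv2.resize(o[0][100:280,180:380],(400,360),interpolation=2),cv2.resize(o[1][100:260,170:347],(400,360),interpolation=2)])[:,:,::-1])
E
```

```text
23.7 [-0.514  1.026 -0.128  2.002  1.378  1.29  -1.472] [ 0.5807 -0.0283  0.1629] [ 0.4575  0.6997 -0.2989  0.4601]
alpha 66.6 psi -66.2  y-axis az 23.7 elev 0.2 az -2.8
to=[.5825,-.0292,.15] tool [0.0112 0.0013 0.0065] len 0.013
jar expected [ 0.57566221 -0.01511946  0.11079232]
side [281.88062401 145.25653532] (281.05790960451975, 144.96045197740114) [271 135  22  21 258] [ 0.57399634 -0.01410994  0.20629232]
top [252.49486182 149.29044222] (251.96361273554254, 148.6848602988954) [243 140  19  19 163] [ 0.57702435 -0.0136534   0.20629232]
```

View pics/v5.png

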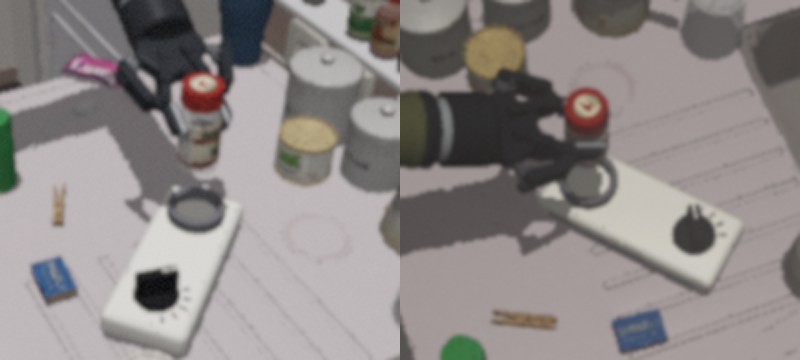

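Call:
step_arm:
  series:
    - [0.012,0.001,0.007,0,1]
    - [0.024,0.001,0.013,0,1]
    - [0.036,0.001,0.018,0,1]
    - [0.045,0.001,0.022,0,1]
    - [0.045,0.001,0.022,0,1]

```text
time_s: 24.22
ee_pos: [0.5831, -0.0282, 0.1136]
ee_rot: [0.457, 0.7, -0.298, 0.461]
ft_force: [0.1, 0.4, -1.9]
finger_gap: 0.498
grasp_force: 62.8
```

Call:
step_arm:
  series:
    - [0.004,0,0.002,0,1]
    - [0.008,0,0.0035,0,1]
    - [0.012,0,0.005,0,1]
    - [0.012,0,0.005,0,1]

```text
time_s: 24.55
ee_pos: [0.5831, -0.0295, 0.1013]
ee_rot: [0.457, 0.7, -0.298, 0.461]
ft_force: [0.2, 0.3, -0.4]
finger_gap: 0.496
grasp_force: 62.8
```

```bash
python3 lg.py; python3 tf.py 'to=[.5826,-.03,.0885]'
```

```text
24.55 [-0.513  1.146 -0.12   1.97   1.422  1.275 -1.562] [ 0.5831 -0.0295  0.1013] [ 0.4574  0.6995 -0.2984  0.4608]
alpha 66.6 psi -66.1  y-axis az 23.8 elev 0.2 az -2.9
to=[.5826,-.03,.0885] tool [ 0.0116 -0.0007  0.0053] len 0.013
```

Call:
step_arm:
  series:
    - [0.004,0,0.002,0,1]
    - [0.008,0,0.0035,0,1]
    - [0.012,0,0.005,0,1]
    - [0.012,0,0.005,0,1]
    - [0.012,0,0.005,0,1]

```text
time_s: 24.97
ee_pos: [0.5831, -0.0297, 0.0884]
ee_rot: [0.457, 0.699, -0.299, 0.461]
ft_force: [-0.0, -0.2, -1.3]
finger_gap: 0.502
grasp_force: 62.9
```

```bash
python3 lg.py; python3 -c "
from plant import manip
print(manip.sense()['ft_force'])"
```

```text
24.97 [-0.514  1.171 -0.119  1.961  1.429  1.273 -1.579] [ 0.5831 -0.0297  0.0884] [ 0.4574  0.6994 -0.2986  0.4609]
alpha 66.6 psi -66.1  y-axis az 23.8 elev 0.2 az -2.9
[-0.02108361 -0.21810221 -1.34781689]
```

Call:
step_arm:
  series:
    - [0.001,0,0.0004,0,1]
    - [0.002,0,0.001,0,1]
    - [0.002,0,0.001,0,1]

```text
time_s: 25.22
ee_pos: [0.5833, -0.0298, 0.0881]
ee_rot: [0.457, 0.699, -0.299, 0.462]
ft_force: [-2.4, 3.2, 6.7]
finger_gap: 0.497
grasp_force: 63.5
```

Call:
step_arm:
  series:
    - [0,0,0,0,0.4]
    - [0,0,0,0,0.2]
    - [0,0,0,0,0]
    - [0,0,0,0,0]
    - [0,0,0,0,0]

```text
time_s: 25.63
ee_pos: [0.5832, -0.0298, 0.0864]
ee_rot: [0.458, 0.699, -0.299, 0.461]
ft_force: [0.5, -1.0, -1.0]
finger_gap: 0.995
grasp_force: 0.0
```

Call:
step_arm:
  series:
    - [0,0,0,0,0]
    - [0,0,0,0,0]
    - [0,0,0,0,0]

```text
time_s: 25.88
ee_pos: [0.5832, -0.0298, 0.0865]
ee_rot: [0.457, 0.699, -0.299, 0.461]
ft_force: [-0.1, 0.7, 0.4]
finger_gap: 1.004
grasp_force: 0.0
```

```bash
python3 lg.py; cat > jarpos.py <<'E'
from h import *
from plant import manip
import sys
for n in('side','top'):
    m=manip.camera_model(n);p,d=manip.get_image(n)
    z=dict(K=m['K'],T=m['camera_from_world']);h=cv2.cvtColor(p,cv2.COLOR_RGB2HSV)
    red=(((h[:,:,0]<8)|(h[:,:,0]>170))&(h[:,:,1]>110)).astype(np.uint8)
    P=z['T']@np.array([.5775,-.016,.1315,1]);uv=z['K']@(P[:3]/P[2]);u,v=uv[:2].astype(int)
    c,st,mm=cen(red,(u-22,v-22,44,44));hull=cv2.convexHull(cv2.findContours(mm,0,2)[0][0]);M=cv2.moments(hull);c=(M['m10']/M['m00'],M['m01']/M['m00'])
    print(n,np.round(c,1),st,plane(z,c,.1315).round(4))
    np.savez(f'{n}_now.npz',p=p,d=d,**z)
E
python3 jarpos.py
```

```text
25.88 [-0.513  1.174 -0.119  1.96   1.431  1.273 -1.582] [ 0.5832 -0.0298  0.0865] [ 0.4575  0.6993 -0.2985  0.461 ]
alpha 66.6 psi -66.1  y-axis az 23.8 elev 0.2 az -2.9
side [280.6 173.7] [271 164  21  21 249] [ 0.5779 -0.014   0.1315]
top [252.8 163.1] [245 155  17  18 141] [ 0.5802 -0.0148  0.1315]
```

Call:
step_arm:
  series:
    - [0,0,-0.03,0,0]
    - [0,0,-0.065,0,0]
    - [0,0,-0.1,0,0]
    - [-0.02,0,-0.135,0,0]
    - [-0.05,0,-0.165,0,0]

```text
time_s: 26.4
ee_pos: [0.5283, 0.0937, 0.1959]
ee_rot: [0.456, 0.702, -0.298, 0.46]
ft_force: [0.8, 0.1, 0.6]
finger_gap: 1.003
grasp_force: 0.0
```

```bash
python3 lg.py; cat > t6.py <<'E'
from sim import *
from plant import manip
q0=np.array(manip.sense()['joints'])
D=[np.array(d,float) for d in np.ndindex(3,3,3)];D=[(d-1) for d in D if (d!=1).any()]
al=lambda q:np.degrees(np.arccos(-fk(q,p,s)[1].as_matrix()[2,2]))
for via in([[.4,.3,.45],[.1,.55,.5]],[[.4,.3,.45],[.3,.5,.5]],[[.4,.3,.45],[.1,.7,.45]],[[.4,.3,.45],[.35,.35,.8]]):
    q=q0;n=0
    for g in via: q,k=move(q,g,25);n+=k
    print('##',via,n,desc(q))
    for i in range(24):
        best=None
        for d in D:
            v=row(q,d)
            x=fk(v,p,s)[0]
            if x[2]<.35 or np.hypot(*x[:2])<.3: continue
            a=al(v)
            if best is None or a<best[0]:best=(a,v,d)
        q=best[1]
        if i%4==3 or best[0]<3:print(i,'%.1f'%best[0],best[2],desc(q))
        if best[0]<3:break
E
time python3 t6.py
```

```text
26.4 [-0.7    0.977 -0.218  1.922  1.144  1.427 -1.406] [0.5283 0.0937 0.1959] [ 0.4557  0.7015 -0.2981  0.4597]
alpha 66.4 psi -66.0  y-axis az 24.0 elev 0.0 az 10.1
## [[0.4, 0.3, 0.45], [0.1, 0.55, 0.5]] 33 x [0.126 0.489 0.471] al 66.2 psi -63.9 yel 0.8 q [-2.01  1.21  1.46  1.03 -0.06  2.09 -0.15]
3 64.9 [-1.  1.  0.] x [0.055 0.512 0.425] al 64.9 psi -58.3 yel 2.9 q [-2.12  1.2   1.29  1.02 -0.07  2.09 -0.37]
7 62.6 [-1.  1.  0.] x [-0.009  0.538  0.377] al 62.6 psi -52.8 yel 5.0 q [-2.17  1.19  1.09  0.97 -0.08  2.09 -0.6 ]
11 59.5 [-1.  1.  1.] x [-0.056  0.551  0.374] al 59.5 psi -47.1 yel 7.2 q [-2.23  1.16  1.02  0.92 -0.08  2.09 -0.7 ]
15 56.5 [-1.  1.  1.] x [-0.085  0.556  0.412] al 56.5 psi -40.7 yel 9.8 q [-2.29  1.12  1.07  0.88 -0.07  2.09 -0.68]
19 54.0 [-1.  1.  1.] x [-0.109  0.566  0.445] al 54.0 psi -33.7 yel 12.7 q [-2.34  1.09  1.12  0.83 -0.08  2.09 -0.65]
23 51.9 [-1.  1.  1.] x [-0.131  0.58   0.475] al 51.9 psi -26.1 yel 15.9 q [-2.38  1.07  1.17  0.75 -0.08  2.09 -0.64]
## [[0.4, 0.3, 0.45], [0.3, 0.5, 0.5]] 18 x [0.3   0.498 0.499] al 66.4 psi -65.8 yel
[... 1740 characters left out ...]
.7 psi -65.4 yel 0.4 q [-1.93  0.73  1.51  1.35  0.44  1.73  0.06]
7 66.7 [ 0. -1. -1.] x [0.313 0.126 0.578] al 66.7 psi -65.4 yel 0.4 q [-2.04  0.67  1.51  1.88  0.5   1.36 -0.23]
11 66.7 [ 0. -1. -1.] x [0.312 0.009 0.462] al 66.7 psi -65.5 yel 0.3 q [-1.9   0.71  1.47  2.34  0.62  0.86 -0.47]
15 65.4 [-1. -1. -1.] x [ 0.294 -0.074  0.421] al 65.4 psi -67.8 yel -0.5 q [-1.73  0.75  1.51  2.56  0.83  0.54 -0.63]
19 62.9 [-1. -1. -1.] x [ 0.302 -0.103  0.397] al 62.9 psi -73.2 yel -2.6 q [-1.54  0.8   1.51  2.56  0.77  0.4  -0.51]
23 60.4 [-1. -1. -1.] x [ 0.297 -0.135  0.38 ] al 60.4 psi -79.1 yel -5.0 q [-1.38  0.83  1.51  2.56  0.67  0.33 -0.35]
real	0m54.195s
user	0m54.704s
sys	0m0.052s
```

```bash
sed -i 's/^for via in.*/for via in([[.4,0,.45],[.3,-.4,.5]],[[.4,0,.45],[.15,-.5,.4]],[[.4,0,.45],[.25,-.6,.35]]):/; s/x\[2\]<.35 or np.hypot(\*x\[:2\])<.3/x[2]<.23 or np.hypot(*x[:2])<.28/; s/range(24)/range(20)/' t6.py; time timeout 150 python3 t6.py
```

```text
## [[0.4, 0, 0.45], [0.3, -0.4, 0.5]] 18 x [ 0.3   -0.398  0.5  ] al 66.4 psi -66.0 yel 0.0 q [ 0.08 -0.01  0.3   2.51  2.    0.78 -0.94]
3 63.9 [-1.  1. -1.] x [ 0.269 -0.357  0.488] al 63.9 psi -66.8 yel 0.1 q [ 0.66 -0.06 -0.38  2.56  1.83  0.79 -0.88]
7 60.7 [-1.  1. -1.] x [ 0.233 -0.303  0.487] al 60.7 psi -68.0 yel -0.0 q [ 1.26 -0.26 -0.85  2.56  1.67  0.52 -0.73]
11 55.2 [-1.  0. -1.] x [ 0.189 -0.32   0.466] al 55.2 psi -70.1 yel -0.9 q [ 1.61 -0.32 -0.79  2.56  1.99  0.19 -0.81]
15 49.8 [-1.  0. -1.] x [ 0.139 -0.35   0.439] al 49.8 psi -72.0 yel -1.8 q [ 1.65 -0.23 -0.61  2.56  2.41  0.1  -1.03]
19 44.8 [ 0.  1. -1.] x [ 0.12  -0.348  0.412] al 44.8 psi -73.6 yel -2.4 q [ 1.8  -0.2  -0.67  2.56  2.65  0.04 -1.21]
## [[0.4, 0, 0.45], [0.15, -0.5, 0.4]] 32 x [ 0.152 -0.521  0.419] al 65.2 psi -65.6 yel 0.2 q [ 2.21  0.55 -1.47  2.56  2.46  0.96 -0.74]
3 59.2 [ 0.  1. -1.] x [ 0.166 -0.503  0.386] al 59.2 psi -63.9 yel 0.9 q [ 2.15  0.56 -1.47  2.56  2.35  0.92 -0.69]
7 53.2 [ 0.  1. -1.] x [ 0.186 -0.483  0.35 ] al 53.2 psi -62.3 yel 1.5 q [ 2.04  0.59 -1.47  2.56  2.2   0.
[... 433 characters left out ...]
6.5 psi -66.0 yel 0.0 q [ 1.67  0.71 -0.99  2.43  2.6   1.16 -0.88]
3 63.2 [-1.  1. -1.] x [ 0.224 -0.549  0.333] al 63.2 psi -65.7 yel 0.2 q [ 1.8   0.85 -1.39  2.56  2.36  1.39 -0.67]
7 58.1 [ 0.  1. -1.] x [ 0.21  -0.537  0.31 ] al 58.1 psi -64.9 yel 0.5 q [ 1.87  0.89 -1.47  2.56  2.27  1.35 -0.59]
11 53.0 [ 0.  1. -1.] x [ 0.223 -0.519  0.275] al 53.0 psi -64.2 yel 0.8 q [ 1.8   0.93 -1.47  2.56  2.19  1.36 -0.58]
15 47.6 [ 0.  1. -1.] x [ 0.21  -0.504  0.246] al 47.6 psi -63.2 yel 1.2 q [ 1.83  0.95 -1.47  2.56  2.13  1.3  -0.54]
19 42.2 [0. 1. 0.] x [ 0.193 -0.476  0.245] al 42.2 psi -61.8 yel 1.8 q [ 1.88  0.86 -1.47  2.56  2.03  1.14 -0.51]
real	0m37.925s
user	0m38.115s
sys	0m0.095s
```

```bash
cat > t7.py <<'E'
from sim import *
from plant import manip
q0=np.array(manip.sense()['joints'])
D=[np.array(d,float) for d in [(0,1,-1),(-1,1,-1),(0,1,0),(1,1,-1),(0,0,-1),(-1,0,-1),(-1,1,0),(0,1,1),(-1,0,0)]]
al=lambda q:np.degrees(np.arccos(-fk(q,p,s)[1].as_matrix()[2,2]))
for via in([[.4,0,.45],[.3,-.4,.6],[.15,-.5,.5]],[[.4,0,.45],[.2,-.5,.42]],[[.4,0,.45],[.3,-.5,.5],[.2,-.5,.42]]):
    q=q0;n=0
    for g in via: q,k=move(q,g,22);n+=k;print('  ',k,desc(q))
    for i in range(48):
        best=None
        for d in D:
            v=row(q,d);x=fk(v,p,s)[0]
            if x[2]<.23 or np.hypot(*x[:2])<.28: continue
            a=al(v)
            if best is None or a<best[0]:best=(a,v,d)
        q=best[1]
        if i%6==5 or best[0]<2:print(i,'%.1f'%best[0],best[2],desc(q))
        if best[0]<2:break
    for g in([.35,-.4,.25],[.5,-.2,.25],[.531,-.143,.15]):
        q,k=move(q,g,22);print('  go',k,desc(q))
E
time timeout 300 python3 t7.py
```

```text
8 x [ 0.4  -0.    0.45] al 66.4 psi -66.0 yel 0.0 q [-0.7   0.37 -0.28  2.19  0.96  1.57 -1.13]
   11 x [ 0.3 -0.4  0.6] al 66.5 psi -66.0 yel 0.0 q [-0.16 -0.22  0.4   2.26  1.53  0.86 -0.31]
   5 x [ 0.15  -0.5    0.501] al 66.4 psi -66.0 yel 0.0 q [-0.41 -0.46  1.1   2.51  2.16  0.75 -0.52]
5 57.9 [ 0.  1. -1.] x [ 0.168 -0.411  0.473] al 57.9 psi -64.8 yel 0.5 q [-0.18 -0.37  0.7   2.56  1.78  0.69 -0.42]
11 50.4 [-1.  0. -1.] x [ 0.128 -0.421  0.423] al 50.4 psi -64.2 yel 0.8 q [ 0.01 -0.24  0.96  2.56  2.19  0.3  -0.6 ]
17 44.3 [-1.  1. -1.] x [ 0.131 -0.395  0.396] al 44.3 psi -63.4 yel 1.2 q [ 0.35 -0.12  0.75  2.56  2.59  0.13 -1.  ]
23 38.5 [ 0.  1. -1.] x [ 0.115 -0.382  0.369] al 38.5 psi -63.9 yel 0.8 q [ 0.32 -0.08  0.86  2.56  2.86  0.04 -1.23]
29 34.0 [-1.  1. -1.] x [ 0.186 -0.358  0.332] al 34.0 psi -62.2 yel 1.5 q [ 0.7   0.08  0.22  2.56  2.34  0.11 -0.96]
35 29.4 [ 0.  0. -1.] x [ 0.169 -0.382  0.267] al 29.4 psi -63.0 yel 0.7 q [ 1.54  0.32 -0.73  2.56  2.09  0.36 -0.69]
41 21.5 [-1.  1. -1.] x [ 0.153 -0.339  0.246] al 21.5 psi -61.5 yel 1.0 q [ 1.92  0.56 -1.4
[... 985 characters left out ...]
1.47  2.56  1.75  0.63 -0.51]
23 30.2 [ 0.  1. -1.] x [ 0.164 -0.317  0.323] al 30.2 psi -67.7 yel -0.6 q [ 2.09  0.17 -1.47  2.56  1.39  0.42 -0.2 ]
29 22.5 [-1.  0. -1.] x [ 0.153 -0.268  0.308] al 22.5 psi -71.1 yel -1.7 q [ 2.07  0.11 -1.47  2.56  0.97  0.41  0.14]
35 15.6 [-1.  0. -1.] x [ 0.104 -0.269  0.284] al 15.6 psi -76.7 yel -2.6 q [ 2.14  0.23 -1.47  2.56  0.91  0.5   0.3 ]
41 8.4 [-1.  1. -1.] x [ 0.1   -0.268  0.238] al 8.4 psi -84.0 yel -2.4 q [ 1.94  0.49 -1.47  2.56  1.03  0.73  0.04]Traceback (most recent call last):
  File "t7.py", line 16, in <module>
    q=best[1]
      ~~~~^^^
TypeError: 'NoneType' object is not subscriptable

real	0m26.887s
user	0m26.620s
sys	0m0.095s
```

```bash
python3 simgo.py '[[.48,.08,.3],[.4,0,.45],[.2,-.5,.42]]'
```

```text
[0.48 0.08 0.3 ] rows 3 miss 0.000 tool [-0.0926 -0.0497 -0.0481] x [0.48 0.08 0.3 ] al 66.5 psi -66.0 yel 0.0 q [-0.73  0.76 -0.25  2.03  1.05  1.49 -1.33]
[0.4  0.   0.45] rows 5 miss 0.000 tool [-0.1538 -0.1055 -0.0228] x [0.4  0.   0.45] al 66.5 psi -66.0 yel 0.0 q [-0.7   0.38 -0.29  2.19  0.96  1.57 -1.13]
[ 0.2  -0.5   0.42] rows 29 miss 0.011 tool [-0.1227 -0.3862  0.356 ] x [ 0.203 -0.508  0.428] al 65.9 psi -65.9 yel 0.1 q [ 2.    0.52 -1.47  2.56  2.32  1.09 -0.77]
```

Call:
step_arm:
  series:
    - [-0.03,-0.016,-0.016,0,0]
    - [-0.062,-0.033,-0.032,0,0]
    - [-0.093,-0.05,-0.048,0,0]
    - [-0.125,-0.072,-0.053,0,0]
    - [-0.155,-0.093,-0.058,0,0]

```text
time_s: 26.82
ee_pos: [0.4465, 0.0446, 0.3637]
ee_rot: [0.457, 0.699, -0.298, 0.461]
ft_force: [-0.0, -0.4, -0.2]
finger_gap: 1.001
grasp_force: 0.0
```

Call:
step_arm:
  series:
    - [-0.03,-0.02,-0.005,0,0]
    - [-0.06,-0.04,-0.009,0,0]
    - [-0.091,-0.062,-0.013,0,0]
    - [-0.1,-0.09,0.015,0,0]
    - [-0.11,-0.12,0.04,0,0]

```text
time_s: 27.23
ee_pos: [0.3694, -0.0776, 0.4472]
ee_rot: [0.458, 0.699, -0.296, 0.462]
ft_force: [0.1, -1.2, -0.7]
finger_gap: 0.997
grasp_force: 0.0
```

Call:
step_arm:
  series:
    - [-0.1,-0.3,0.28,0,0]
    - [-0.1,-0.3,0.28,0,0]
    - [-0.1,-0.3,0.28,0,0]
    - [-0.1,-0.3,0.28,0,0]
    - [-0.1,-0.3,0.28,0,0]

```text
time_s: 27.65
ee_pos: [0.3374, -0.1693, 0.4403]
ee_rot: [0.442, 0.702, -0.323, 0.456]
ft_force: [-0.6, 1.0, -0.6]
finger_gap: 1.002
grasp_force: 0.0
```

```bash
python3 lg.py; python3 simgo.py '[[.2,-.5,.42]]'
```

```text
27.65 [-0.079  0.3   -0.795  2.555  1.101  1.541 -1.275] [ 0.3374 -0.1693  0.4403] [ 0.4424  0.7017 -0.3228  0.4558]
alpha 67.9 psi -67.5  y-axis az 23.6 elev -2.8 az -26.6
[ 0.2  -0.5   0.42] rows 29 miss 0.018 tool [-0.0627 -0.2571  0.2422] x [ 0.205 -0.513  0.432] al 67.1 psi -67.5 yel -2.8 q [ 1.96  0.53 -1.47  2.56  2.29  1.16 -0.72]
```

Call:
step_arm:
  series:
    - [-0.06,-0.25,0.24,0,0]
    - [-0.06,-0.25,0.24,0,0]
    - [-0.06,-0.25,0.24,0,0]
    - [-0.06,-0.25,0.24,0,0]
    - [-0.06,-0.25,0.24,0,0]

```text
time_s: 28.07
ee_pos: [0.3322, -0.2439, 0.4541]
ee_rot: [0.446, 0.706, -0.322, 0.446]
ft_force: [1.3, -0.4, 0.4]
finger_gap: 0.997
grasp_force: 0.0
```

Call:
step_arm:
  series:
    - [-0.05,-0.2,0.2,0,0]
    - [-0.05,-0.2,0.2,0,0]
    - [-0.05,-0.2,0.2,0,0]
    - [-0.05,-0.2,0.2,0,0]
    - [-0.05,-0.2,0.2,0,0]

```text
time_s: 28.48
ee_pos: [0.2981, -0.3821, 0.4646]
ee_rot: [0.448, 0.706, -0.323, 0.445]
ft_force: [2.0, -0.0, -0.4]
finger_gap: 1.004
grasp_force: 0.0
```

```bash
python3 lg.py; sed -i 's/^for via in.*/for via in([],):/; s/range(48)/range(40)/; s/i%6==5/i%3==2/; s/<.28/<.33/; s/ if x\[2\]/ if i<0 or x[2]/' t7.py; sed -i 's/        q=best\[1\]/        if best is None: break\n        q=best[1]/' t7.py;timeout 200 python3 t7.py; python3 tf.py 'dir=[-.1,.1,-.1]' 'dir=[0,.1,-.1]'
```

```text
28.48 [ 1.414  0.301 -1.473  2.559  1.763  1.311 -0.868] [ 0.2981 -0.3821  0.4646] [ 0.4477  0.7055 -0.3227  0.4446]
alpha 66.6 psi -68.4  y-axis az 23.0 elev -3.3 az -52.0
2 62.5 [-1.  0. -1.] x [ 0.265 -0.386  0.452] al 62.5 psi -70.4 yel -3.9 q [ 1.59  0.22 -1.47  2.56  1.79  1.1  -0.82]
5 58.4 [-1.  1. -1.] x [ 0.233 -0.367  0.447] al 58.4 psi -72.3 yel -4.6 q [ 1.86  0.02 -1.47  2.56  1.84  0.75 -0.8 ]
8 54.3 [-1.  1. -1.] x [ 0.19  -0.378  0.434] al 54.3 psi -74.0 yel -5.2 q [ 2.11 -0.11 -1.32  2.56  2.18  0.41 -0.93]
11 50.1 [-1.  1. -1.] x [ 0.152 -0.336  0.437] al 50.1 psi -75.7 yel -5.7 q [ 1.93 -0.3  -0.9   2.56  2.45  0.08 -1.1 ]
14 46.3 [-1.  0. -1.] x [ 0.086 -0.366  0.42 ] al 46.3 psi -77.0 yel -6.0 q [ 1.73 -0.19 -0.51  2.56  2.78  0.06 -1.21]
17 42.9 [ 0.  1. -1.] x [ 0.08  -0.362  0.4  ] al 42.9 psi -78.3 yel -6.2 q [ 1.92 -0.15 -0.67  2.56  2.96  0.04 -1.38]
20 39.2 [-1.  1. -1.] x [ 0.05  -0.368  0.376] al 39.2 psi -80.0 yel -6.6 q [ 2.07 -0.09 -0.73  2.56  3.4   0.04 -1.72]
23 36.3 [ 0.  0. -1.] x [ 0.025 -0.374  0.352] al 36.3 psi -79.1 yel -5.8 q [ 2.35  0.01 -
[... 355 characters left out ...]
.24 -0.88  2.56  4.14  0.04 -2.07]
35 25.7 [ 1.  1. -1.] x [ 0.004 -0.36   0.274] al 25.7 psi -63.7 yel 1.5 q [ 2.15  0.24 -0.66  2.56  4.14  0.04 -2.21]
38 22.7 [ 1.  1. -1.] x [ 0.034 -0.357  0.255] al 22.7 psi -57.2 yel 3.6 q [ 1.92  0.28 -0.51  2.56  4.12  0.04 -2.27]
  go 21 x [ 0.34  -0.392  0.225] al 23.8 psi -53.9 yel 5.0 q [ 0.56  0.48  0.23  2.3   3.81  0.04 -2.66]
  go 21 x [ 0.479 -0.202  0.215] al 26.4 psi -49.6 yel 7.2 q [-0.23  0.57  0.55  2.31  3.27  0.04 -2.66]
  go 3 x [ 0.531 -0.143  0.15 ] al 26.4 psi -49.6 yel 7.2 q [-0.34  0.75  0.51  2.24  3.08  0.1  -2.66]
dir=[-.1,.1,-.1] tool [ 0.1465 -0.0471 -0.0795] len 0.173
dir=[0,.1,-.1] tool [ 0.1261  0.0448 -0.0457] len 0.141
```

```bash
sed -i 's/^for via in.*/for via in([[.2,-.5,.42]],[[.22,-.56,.40]],[[.25,-.6,.36]]):/; s/a=al(v)/a=al(v)+30*max(0,.5-v[5])/; s/range(40)/range(44)/;s/i%3==2/i%6==5/;s/<2:/<5:/' t7.py;timeout 250 python3 t7.py; python3 tf.py 'to=[.2,-.5,.42]'  'to=[.22,-.56,.40]' 'to=[.25,-.6,.36]'
```

```text
21 x [ 0.203 -0.509  0.428] al 66.1 psi -68.4 yel -3.3 q [ 1.95  0.52 -1.47  2.56  2.25  1.16 -0.72]
5 57.2 [ 0.  1. -1.] x [ 0.212 -0.469  0.391] al 57.2 psi -68.7 yel -3.1 q [ 1.88  0.47 -1.47  2.56  2.06  1.06 -0.69]
11 48.1 [ 0.  1. -1.] x [ 0.196 -0.423  0.365] al 48.1 psi -69.4 yel -3.1 q [ 1.92  0.37 -1.47  2.56  1.89  0.85 -0.62]
17 39.1 [ 0.  1. -1.] x [ 0.177 -0.366  0.347] al 39.1 psi -70.4 yel -3.1 q [ 2.01  0.23 -1.47  2.56  1.68  0.6  -0.47]
23 31.1 [-1.  0. -1.] x [ 0.17  -0.31   0.326] al 31.1 psi -74.1 yel -4.1 q [ 1.95  0.16 -1.47  2.56  1.34  0.55 -0.25]
29 23.6 [-1.  1. -1.] x [ 0.128 -0.318  0.288] al 23.6 psi -78.7 yel -4.8 q [ 1.98  0.32 -1.47  2.56  1.27  0.65 -0.12]
35 15.9 [-1.  0. -1.] x [ 0.102 -0.325  0.234] al 15.9 psi -83.7 yel -4.5 q [ 1.93  0.57 -1.47  2.56  1.28  0.83 -0.14]
41 14.2 [-1.  0.  0.] x [-0.108 -0.331  0.231] al 14.2 psi -84.6 yel -4.2 q [ 2.74  0.61 -1.47  2.5   1.23  0.68  0.73]
  go 13 x [ 0.35 -0.4   0.25] al 14.2 psi -84.7 yel -4.3 q [ 1.36  0.73 -1.22  1.99  1.1   1.09  0.01]
  go 6 x [ 0.5   -0.201  0.25 ] al 14.2 psi -84.7 yel -4.
[... 1870 characters left out ...]
x [ 0.17  -0.383  0.25 ] al 28.4 psi -65.8 yel -0.9 q [ 1.86  0.63 -1.47  2.56  1.64  0.89 -0.4 ]
35 20.2 [0. 1. 0.] x [ 0.143 -0.333  0.246] al 20.2 psi -64.9 yel -0.3 q [ 1.93  0.54 -1.47  2.56  1.41  0.74 -0.2 ]
  go 7 x [ 0.35 -0.4   0.25] al 14.9 psi -64.3 yel -0.1 q [ 1.44  0.74 -1.28  2.04  1.14  1.01  0.04]
  go 6 x [ 0.5   -0.201  0.25 ] al 14.9 psi -64.3 yel -0.1 q [ 0.86  0.74 -1.21  1.96  1.1   1.14 -0.4 ]
  go 3 x [ 0.531 -0.143  0.15 ] al 14.9 psi -64.3 yel -0.1 q [ 0.65  0.91 -1.1   2.01  1.29  1.1  -0.69]
to=[.2,-.5,.42] tool [ 0.0202 -0.1336  0.0851] len 0.160
to=[.22,-.56,.40] tool [ 0.0137 -0.1376  0.151 ] len 0.205
to=[.25,-.6,.36] tool [ 0.0305 -0.1234  0.2112] len 0.246
```

Call:
step_arm:
  series:
    - [0.005,-0.033,0.021,0,0]
    - [0.01,-0.067,0.043,0,0]
    - [0.015,-0.1,0.064,0,0]
    - [0.02,-0.134,0.085,0,0]
    - [0.02,-0.134,0.085,0,0]

```text
time_s: 28.9
ee_pos: [0.1949, -0.5121, 0.4236]
ee_rot: [0.456, 0.706, -0.321, 0.436]
ft_force: [-0.1, 0.1, -0.8]
finger_gap: 1.004
grasp_force: 0.0
```

Call:
step_arm:
  series:
    - [0.14,0,-0.06,0,0]

```text
time_s: 28.98
ee_pos: [0.1945, -0.5056, 0.4187]
ee_rot: [0.458, 0.714, -0.313, 0.428]
ft_force: [-0.0, 0.1, -0.1]
finger_gap: 0.999
grasp_force: 0.0
```

Call:
step_arm:
  series:
    - [0.14,0,-0.06,0,0]

```text
time_s: 29.07
ee_pos: [0.1921, -0.4982, 0.4148]
ee_rot: [0.46, 0.721, -0.305, 0.42]
ft_force: [0.7, 1.5, 0.5]
finger_gap: 0.998
grasp_force: 0.0
```

Call:
step_arm:
  series:
    - [0.14,0,-0.05,0,0]

```text
time_s: 29.15
ee_pos: [0.1879, -0.4924, 0.4099]
ee_rot: [0.462, 0.727, -0.298, 0.411]
ft_force: [0.1, 0.5, -0.5]
finger_gap: 1.002
grasp_force: 0.0
```

Call:
step_arm:
  series:
    - [0.14,0,-0.05,0,0]

```text
time_s: 29.23
ee_pos: [0.1821, -0.4863, 0.4051]
ee_rot: [0.465, 0.733, -0.291, 0.401]
ft_force: [-0.3, -0.3, 0.6]
finger_gap: 1.0
grasp_force: 0.0
```

Call:
step_arm:
  series:
    - [0.14,0,-0.04,0,0]

```text
time_s: 29.32
ee_pos: [0.1759, -0.4809, 0.3996]
ee_rot: [0.468, 0.739, -0.283, 0.392]
ft_force: [-0.7, 0.0, 1.1]
finger_gap: 1.004
grasp_force: 0.0
```

Call:
step_arm:
  series:
    - [0.14,0,-0.04,0,0]

```text
time_s: 29.4
ee_pos: [0.1687, -0.4747, 0.3946]
ee_rot: [0.472, 0.745, -0.275, 0.382]
ft_force: [0.6, 0.8, 1.3]
finger_gap: 1.0
grasp_force: 0.0
```

Call:
step_arm:
  series:
    - [0.14,0,-0.03,0,0]

```text
time_s: 29.48
ee_pos: [0.1612, -0.4693, 0.3888]
ee_rot: [0.474, 0.751, -0.267, 0.373]
ft_force: [0.7, -0.4, 0.7]
finger_gap: 1.001
grasp_force: 0.0
```

Call:
step_arm:
  series:
    - [0.14,0,-0.03,0,0]

```text
time_s: 29.57
ee_pos: [0.1526, -0.4631, 0.3837]
ee_rot: [0.477, 0.757, -0.259, 0.364]
ft_force: [0.6, -0.6, 0.2]
finger_gap: 1.002
grasp_force: 0.0
```

```bash
python3 lg.py
```

```text
29.57 [ 2.188  0.392 -1.472  2.56   2.192  0.751 -0.649] [ 0.1526 -0.4631  0.3837] [ 0.4774  0.7568 -0.2589  0.3637]
alpha 53.0 psi -67.7  y-axis az 24.2 elev -2.6 az -71.8
```

Call:
step_arm:
  series:
    - [0.14,0.03,-0.01,0,0]

```text
time_s: 29.65
ee_pos: [0.1519, -0.4577, 0.3761]
ee_rot: [0.481, 0.762, -0.252, 0.353]
ft_force: [-0.0, -0.7, -0.3]
finger_gap: 0.998
grasp_force: 0.0
```

Call:
step_arm:
  series:
    - [0.14,0.03,-0.01,0,0]

```text
time_s: 29.73
ee_pos: [0.1536, -0.4507, 0.369]
ee_rot: [0.484, 0.767, -0.243, 0.344]
ft_force: [-0.9, 1.0, 0.5]
finger_gap: 1.001
grasp_force: 0.0
```

Call:
step_arm:
  series:
    - [0.14,0.03,0,0,0]

```text
time_s: 29.82
ee_pos: [0.1558, -0.4447, 0.3609]
ee_rot: [0.486, 0.773, -0.234, 0.334]
ft_force: [-0.3, -0.2, -1.1]
finger_gap: 0.998
grasp_force: 0.0
```

Call:
step_arm:
  series:
    - [0.14,0.03,0,0,0]

```text
time_s: 29.9
ee_pos: [0.1577, -0.4381, 0.3532]
ee_rot: [0.489, 0.778, -0.226, 0.324]
ft_force: [0.5, -0.1, 0.4]
finger_gap: 1.001
grasp_force: 0.0
```

Call:
step_arm:
  series:
    - [0.14,0.03,0.01,0,0]

```text
time_s: 29.98
ee_pos: [0.1605, -0.4326, 0.3445]
ee_rot: [0.491, 0.783, -0.218, 0.314]
ft_force: [-0.3, -0.6, 0.2]
finger_gap: 0.999
grasp_force: 0.0
```

Call:
step_arm:
  series:
    - [0.14,0.03,0.01,0,0]

```text
time_s: 30.07
ee_pos: [0.1634, -0.4264, 0.336]
ee_rot: [0.494, 0.788, -0.21, 0.303]
ft_force: [-0.0, -0.7, 0.7]
finger_gap: 1.0
grasp_force: 0.0
```

Call:
step_arm:
  series:
    - [0.14,0.03,0.02,0,0]

```text
time_s: 30.15
ee_pos: [0.1672, -0.4215, 0.3264]
ee_rot: [0.496, 0.792, -0.202, 0.293]
ft_force: [-1.0, 0.0, -0.3]
finger_gap: 1.004
grasp_force: 0.0
```

Call:
step_arm:
  series:
    - [0.14,0.03,0.02,0,0]

```text
time_s: 30.23
ee_pos: [0.1714, -0.4158, 0.3167]
ee_rot: [0.499, 0.796, -0.194, 0.282]
ft_force: [0.0, -1.1, -0.2]
finger_gap: 1.004
grasp_force: 0.0
```

Call:
step_arm:
  series:
    - [0.14,0.03,0.03,0,0]

```text
time_s: 30.32
ee_pos: [0.1767, -0.4113, 0.3057]
ee_rot: [0.501, 0.8, -0.187, 0.272]
ft_force: [-0.1, 0.1, -0.1]
finger_gap: 0.999
grasp_force: 0.0
```

Call:
step_arm:
  series:
    - [0.14,0.03,0.03,0,0]

```text
time_s: 30.4
ee_pos: [0.1825, -0.4061, 0.2944]
ee_rot: [0.504, 0.804, -0.18, 0.261]
ft_force: [0.6, 0.3, 0.4]
finger_gap: 0.997
grasp_force: 0.0
```

Call:
step_arm:
  series:
    - [0.14,0.03,0.04,0,0]

```text
time_s: 30.48
ee_pos: [0.1896, -0.4019, 0.2815]
ee_rot: [0.506, 0.807, -0.173, 0.25]
ft_force: [-0.4, -0.4, -0.0]
finger_gap: 1.002
grasp_force: 0.0
```

Call:
step_arm:
  series:
    - [0.14,0.03,0.04,0,0]

```text
time_s: 30.57
ee_pos: [0.1972, -0.397, 0.2678]
ee_rot: [0.508, 0.811, -0.166, 0.238]
ft_force: [-0.7, 0.5, 0.0]
finger_gap: 0.998
grasp_force: 0.0
```

```bash
python3 lg.py
```

```text
30.57 [ 1.771  0.619 -1.472  2.56   1.7    0.974 -0.513] [ 0.1972 -0.397   0.2678] [ 0.5084  0.8106 -0.1664  0.2384]
alpha 33.8 psi -67.0  y-axis az 25.3 elev -1.6 az -63.6
```

Call:
step_arm:
  series:
    - [0.14,0,-0.02,0,0]

```text
time_s: 30.65
ee_pos: [0.1948, -0.3839, 0.2674]
ee_rot: [0.511, 0.815, -0.156, 0.227]
ft_force: [-0.1, -0.1, 0.4]
finger_gap: 0.997
grasp_force: 0.0
```

Call:
step_arm:
  series:
    - [0.14,0,-0.02,0,0]

```text
time_s: 30.73
ee_pos: [0.1887, -0.3696, 0.272]
ee_rot: [0.513, 0.818, -0.15, 0.215]
ft_force: [-0.6, -0.3, 0.5]
finger_gap: 1.0
grasp_force: 0.0
```

Call:
step_arm:
  series:
    - [0.14,0,-0.02,0,0]

```text
time_s: 30.82
ee_pos: [0.1825, -0.3543, 0.2777]
ee_rot: [0.515, 0.82, -0.145, 0.204]
ft_force: [0.2, 0.2, -0.8]
finger_gap: 0.997
grasp_force: 0.0
```

Call:
step_arm:
  series:
    - [0.14,0,-0.01,0,0]

```text
time_s: 30.9
ee_pos: [0.1769, -0.339, 0.2827]
ee_rot: [0.517, 0.822, -0.14, 0.194]
ft_force: [-0.7, -0.1, 0.1]
finger_gap: 1.004
grasp_force: 0.0
```

Call:
step_arm:
  series:
    - [0.14,0,-0.01,0,0]

```text
time_s: 30.98
ee_pos: [0.1709, -0.322, 0.2886]
ee_rot: [0.519, 0.824, -0.134, 0.183]
ft_force: [-0.2, -0.3, 1.4]
finger_gap: 1.0
grasp_force: 0.0
```

Call:
step_arm:
  series:
    - [0.14,0,-0.01,0,0]

```text
time_s: 31.07
ee_pos: [0.1645, -0.3029, 0.296]
ee_rot: [0.52, 0.826, -0.128, 0.173]
ft_force: [-1.4, 0.9, 0.2]
finger_gap: 0.998
grasp_force: 0.0
```

Call:
step_arm:
  series:
    - [0.14,0,0,0,0]

```text
time_s: 31.15
ee_pos: [0.1582, -0.2833, 0.3028]
ee_rot: [0.522, 0.828, -0.123, 0.163]
ft_force: [-1.8, 1.7, -0.9]
finger_gap: 0.998
grasp_force: 0.0
```

Call:
step_arm:
  series:
    - [0.14,0,0,0,0]

```text
time_s: 31.23
ee_pos: [0.1519, -0.2699, 0.3068]
ee_rot: [0.522, 0.83, -0.121, 0.154]
ft_force: [-0.8, 1.2, -0.2]
finger_gap: 0.997
grasp_force: 0.0
```

```bash
python3 lg.py; cat > t8.py <<'E'
from sim import *
from plant import manip
q0=np.array(manip.sense()['joints'])
D=[np.array(d,float) for d in np.ndindex(3,3,3)];D=[(d-1) for d in D if (d!=1).any()]
al=lambda q:np.degrees(np.arccos(-fk(q,p,s)[1].as_matrix()[2,2]))
q=q0
for i in range(18):
    best=None
    for d in D:
        v=row(q,d);x=fk(v,p,s)[0]
        if x[2]<.22 or np.hypot(*x[:2])<.32: continue
        a=al(v)+30*max(0,.4-v[5])
        if best is None or a<best[0]:best=(a,v,d)
    q=best[1];print(i,'%.1f'%best[0],best[2],desc(q))
    if best[0]<2.5:break
E
python3 t8.py
```

```text
31.23 [ 2.074  0.121 -1.473  2.56   0.994  0.41   0.175] [ 0.1519 -0.2699  0.3068] [ 0.5222  0.8301 -0.1206  0.1541]
alpha 22.6 psi -70.2  y-axis az 25.2 elev -2.3 az -60.6
0 22.0 [-1. -1. -1.] x [ 0.131 -0.3    0.293] al 22.0 psi -70.3 yel -2.2 q [ 2.07  0.24 -1.42  2.56  1.17  0.46  0.09]
1 20.7 [ 0.  1. -1.] x [ 0.141 -0.288  0.289] al 20.7 psi -70.7 yel -2.2 q [ 2.01  0.26 -1.47  2.56  1.14  0.53  0.03]
2 19.6 [ 0.  0. -1.] x [ 0.148 -0.303  0.267] al 19.6 psi -71.1 yel -2.2 q [ 1.88  0.41 -1.46  2.56  1.26  0.67 -0.15]
3 18.1 [-1.  1. -1.] x [ 0.135 -0.299  0.266] al 18.1 psi -71.6 yel -2.2 q [ 1.94  0.4  -1.47  2.56  1.21  0.65 -0.07]
4 16.8 [ 0.  1. -1.] x [ 0.146 -0.289  0.26 ] al 16.8 psi -72.4 yel -2.3 q [ 1.86  0.43 -1.47  2.56  1.19  0.7  -0.13]
5 15.7 [-1.  0. -1.] x [ 0.124 -0.305  0.247] al 15.7 psi -72.8 yel -2.2 q [ 1.93  0.49 -1.47  2.56  1.24  0.72 -0.08]
6 14.3 [ 0.  1. -1.] x [ 0.135 -0.297  0.239] al 14.3 psi -73.6 yel -2.2 q [ 1.85  0.53 -1.47  2.56  1.22  0.77 -0.14]
7 12.9 [ 0.  1. -1.] x [ 0.147 -0.288  0.23 ] al 12.9 psi -74.8 yel -2.3 q [ 1.77  0.57 -1.47 
[... 507 characters left out ...]
 [ 1.  1. -1.] x [ 0.119 -0.3    0.227] al 11.6 psi -78.1 yel -2.7 q [ 1.87  0.58 -1.45  2.55  1.2   0.79 -0.08]
13 11.5 [0. 0. 1.] x [ 0.118 -0.3    0.25 ] al 11.5 psi -79.5 yel -2.9 q [ 1.95  0.49 -1.46  2.5   1.06  0.75  0.1 ]
14 11.2 [ 0.  0. -1.] x [ 0.118 -0.303  0.222] al 11.2 psi -80.2 yel -3.0 q [ 1.86  0.58 -1.42  2.55  1.21  0.79 -0.08]
15 11.2 [1. 0. 0.] x [ 0.159 -0.303  0.222] al 11.2 psi -80.1 yel -3.0 q [ 1.72  0.6  -1.39  2.5   1.19  0.83 -0.14]
16 11.2 [1. 1. 0.] x [ 0.188 -0.274  0.223] al 11.2 psi -80.1 yel -2.9 q [ 1.57  0.59 -1.39  2.51  1.17  0.84 -0.28]
17 11.2 [1. 1. 0.] x [ 0.217 -0.245  0.223] al 11.2 psi -80.0 yel -2.9 q [ 1.42  0.58 -1.38  2.51  1.14  0.85 -0.41]
```

```bash
cat > t9.py <<'E'
from sim import *
from plant import manip
q0=np.array(manip.sense()['joints'])
D=[np.array(d,float) for d in np.ndindex(3,3,3)];D=[(d-1) for d in D if (d!=1).any()]
al=lambda q:np.degrees(np.arccos(-fk(q,p,s)[1].as_matrix()[2,2]))
for via in([[.4,-.2,.4],[.45,.1,.55],[.3,.4,.6],[.1,.5,.6]],[[.4,-.2,.4],[.45,.1,.55],[.3,.4,.6],[-.1,.5,.6]],[[.4,-.2,.4],[.5,.1,.4],[.4,.5,.4],[.1,.8,.4]]):
  q=q0
  for g in via: q,k=move(q,g,25);print('  ',k,desc(q))
  for i in range(20):
    best=None
    for d in D:
        v=row(q,d);x=fk(v,p,s)[0]
        if x[2]<.3: continue
        a=al(v)
        if best is None or a<best[0]:best=(a,v,d)
    q=best[1]
    if i%3==2 or best[0]<1.5:print(i,'%.1f'%best[0],best[2],desc(q))
    if best[0]<1.5:break
E
python3 t9.py
```

```text
7 x [ 0.4 -0.2  0.4] al 22.6 psi -70.2 yel -2.2 q [ 1.08  0.33 -1.31  2.    0.8   1.14 -0.15]
   9 x [0.45 0.1  0.55] al 22.6 psi -70.2 yel -2.2 q [ 0.2   0.39 -1.24  1.45  0.68  1.81 -0.53]
   9 x [0.3   0.399 0.598] al 22.5 psi -70.0 yel -2.2 q [-0.9   0.47 -0.6   0.98  0.48  2.09 -0.87]
   24 x [0.1   0.497 0.595] al 22.3 psi -69.5 yel -2.0 q [-1.82  0.57  0.67  0.88 -0.09  2.09 -0.77]
2 19.0 [0. 1. 1.] x [0.105 0.535 0.603] al 19.0 psi -60.1 yel 1.2 q [-1.78  0.6   0.64  0.76 -0.1   2.09 -0.78]
5 16.2 [0. 1. 1.] x [0.109 0.57  0.614] al 16.2 psi -47.1 yel 4.4 q [-1.76  0.63  0.63  0.64 -0.12  2.09 -0.79]
8 14.5 [0. 1. 1.] x [0.112 0.602 0.626] al 14.5 psi -30.1 yel 7.7 q [-1.73  0.67  0.62  0.52 -0.14  2.09 -0.79]
11 13.9 [-1.  1.  1.] x [0.045 0.626 0.634] al 13.9 psi -13.6 yel 10.3 q [-1.83  0.68  0.62  0.46 -0.15  2.09 -0.9 ]
14 13.7 [ 0. -1. -1.] x [0.022 0.613 0.619] al 13.7 psi -11.1 yel 10.6 q [-1.92  0.62  0.63  0.65 -0.12  1.97 -0.95]
17 13.5 [-1.  1.  1.] x [-0.021  0.631  0.632] al 13.5 psi -6.2 yel 11.2 q [-1.93  0.68  0.61  0.46 -0.15  2.08 -1.02]
   7 x [ 0.4 -0.2  
[... 1432 characters left out ...]
28 -0.25  2.09 -0.96]
2 17.1 [0. 1. 1.] x [0.095 0.735 0.406] al 17.1 psi -59.0 yel 1.4 q [-1.62  1.07  0.51  0.25 -0.26  2.09 -0.96]
5 14.0 [0. 1. 1.] x [0.092 0.742 0.445] al 14.0 psi -46.6 yel 4.0 q [-1.62  1.03  0.54  0.2  -0.29  2.09 -0.96]
8 11.8 [0. 1. 1.] x [0.09  0.749 0.481] al 11.8 psi -28.6 yel 6.6 q [-1.62  1.01  0.59  0.15 -0.33  2.09 -0.96]
11 11.0 [ 0. -1. -1.] x [0.065 0.747 0.492] al 11.0 psi -17.2 yel 7.8 q [-1.7   0.93  0.6   0.31 -0.31  1.98 -0.96]
14 10.6 [-1.  1.  1.] x [0.018 0.754 0.508] al 10.6 psi -9.2 yel 8.5 q [-1.71  0.98  0.58  0.13 -0.33  2.09 -1.06]
17 10.2 [0. 1. 1.] x [0.016 0.75  0.499] al 10.2 psi -9.0 yel 8.3 q [-1.75  0.92  0.55  0.31 -0.27  1.97 -1.05]
```

```bash
python3 simgo.py '[[.4,-.2,.4],[.45,.1,.55],[.3,.4,.6],[-.05,.52,.57],[-.2,.5,.57]]'
```

```text
[ 0.4 -0.2  0.4] rows 7 miss 0.000 tool [-0.0786  0.2504 -0.0791] x [ 0.4 -0.2  0.4] al 22.6 psi -70.2 yel -2.2 q [ 1.08  0.33 -1.31  2.    0.8   1.14 -0.15]
[0.45 0.1  0.55] rows 9 miss 0.000 tool [ 0.1713  0.167  -0.2404] x [0.45 0.1  0.55] al 22.6 psi -70.2 yel -2.2 q [ 0.2   0.39 -1.24  1.45  0.68  1.81 -0.53]
[0.3 0.4 0.6] rows 9 miss 0.002 tool [ 0.2909 -0.0099 -0.174 ] x [0.3   0.399 0.598] al 22.5 psi -70.0 yel -2.2 q [-0.9   0.47 -0.6   0.98  0.48  2.09 -0.87]
[-0.05  0.52  0.57] rows 29 miss 0.005 tool [ 0.2536 -0.2642 -0.0611] x [-0.049  0.517  0.566] al 22.3 psi -69.8 yel -2.1 q [-1.95  0.58  0.4   0.88 -0.1   2.09 -1.15]
[-0.2   0.5   0.57] rows 29 miss 0.015 tool [ 0.0445 -0.1441 -0.0122] x [-0.197  0.492  0.558] al 21.5 psi -69.8 yel -2.0 q [-2.08  0.59  0.16  0.85 -0.1   2.09 -1.52]
```

Call:
step_arm:
  series:
    - [-0.012,0.038,-0.012,0,0]
    - [-0.024,0.076,-0.024,0,0]
    - [-0.036,0.114,-0.036,0,0]
    - [-0.048,0.152,-0.048,0,0]
    - [-0.06,0.19,-0.06,0,0]

```text
time_s: 31.65
ee_pos: [0.33, -0.2212, 0.3743]
ee_rot: [0.524, 0.829, -0.122, 0.153]
ft_force: [-0.2, -0.8, 0.5]
finger_gap: 1.001
grasp_force: 0.0
```

Call:
step_arm:
  series:
    - [-0.01,0.036,-0.012,0,0]
    - [0,0.065,-0.035,0,0]
    - [0.022,0.085,-0.064,0,0]
    - [0.044,0.105,-0.093,0,0]
    - [0.066,0.125,-0.122,0,0]

```text
time_s: 32.07
ee_pos: [0.3999, -0.0677, 0.4573]
ee_rot: [0.523, 0.83, -0.121, 0.154]
ft_force: [2.0, -0.0, 0.1]
finger_gap: 1.004
grasp_force: 0.0
```

Call:
step_arm:
  series:
    - [0.02,0.02,-0.025,0,0]
    - [0.042,0.042,-0.05,0,0]
    - [0.068,0.062,-0.075,0,0]
    - [0.1,0.064,-0.093,0,0]
    - [0.134,0.063,-0.113,0,0]

```text
time_s: 32.48
ee_pos: [0.3881, 0.1107, 0.5073]
ee_rot: [0.523, 0.83, -0.12, 0.154]
ft_force: [0.8, 0.3, -0.1]
finger_gap: 0.998
grasp_force: 0.0
```

Call:
step_arm:
  series:
    - [0.034,0,-0.015,0,0]
    - [0.068,-0.002,-0.03,0,0]
    - [0.1,-0.004,-0.045,0,0]
    - [0.134,-0.006,-0.06,0,0]
    - [0.16,-0.02,-0.065,0,0]

```text
time_s: 32.9
ee_pos: [0.2959, 0.2598, 0.5071]
ee_rot: [0.523, 0.83, -0.119, 0.154]
ft_force: [0.3, 0.8, -0.1]
finger_gap: 1.001
grasp_force: 0.0
```

```bash
python3 lg.py;python3 simgo.py '[[-.05,.52,.5],[-.2,.5,.5]]'
```

```text
32.9 [-0.273  0.392 -1.232  1.567  0.522  1.809 -1.071] [0.2959 0.2598 0.5071] [ 0.5225  0.8301 -0.1194  0.1535]
alpha 22.4 psi -70.1  y-axis az 25.2 elev -2.2 az 41.3
[-0.05  0.52  0.5 ] rows 11 miss 0.000 tool [ 0.3596 -0.2018 -0.1318] x [-0.05  0.52  0.5 ] al 22.4 psi -70.1 yel -2.2 q [-1.36  0.69 -1.05  1.03  0.47  2.07 -1.8 ]
[-0.2  0.5  0.5] rows 4 miss 0.000 tool [ 0.0444 -0.1441 -0.0123] x [-0.2  0.5  0.5] al 22.4 psi -70.1 yel -2.2 q [-1.63  0.72 -1.03  0.95  0.41  2.07 -2.03]
```

Call:
step_arm:
  series:
    - [0.033,-0.018,-0.012,0,0]
    - [0.065,-0.037,-0.024,0,0]
    - [0.098,-0.055,-0.036,0,0]
    - [0.131,-0.073,-0.048,0,0]
    - [0.164,-0.092,-0.06,0,0]

```text
time_s: 33.32
ee_pos: [0.1377, 0.3761, 0.5034]
ee_rot: [0.523, 0.83, -0.12, 0.155]
ft_force: [0.8, -0.1, 0.8]
finger_gap: 1.003
grasp_force: 0.0
```

Call:
step_arm:
  series:
    - [0.033,-0.018,-0.012,0,0]
    - [0.065,-0.037,-0.024,0,0]
    - [0.098,-0.055,-0.036,0,0]
    - [0.131,-0.073,-0.048,0,0]
    - [0.164,-0.092,-0.06,0,0]

```text
time_s: 33.73
ee_pos: [-0.0197, 0.4951, 0.4996]
ee_rot: [0.523, 0.83, -0.12, 0.155]
ft_force: [0.2, 0.6, -0.0]
finger_gap: 1.003
grasp_force: 0.0
```

Call:
step_arm:
  series:
    - [0.035,-0.024,-0.014,0,0]
    - [0.045,-0.064,-0.017,0,0]
    - [0.058,-0.1,-0.02,0,0]
    - [0.07,-0.14,-0.023,0,0]
    - [0.076,-0.16,-0.025,0,0]

```text
time_s: 34.15
ee_pos: [-0.2021, 0.4962, 0.4997]
ee_rot: [0.519, 0.832, -0.121, 0.155]
ft_force: [0.3, -0.2, 0.2]
finger_gap: 0.999
grasp_force: 0.0
```

```bash
python3 lg.py; sed -i 's/^for via in.*/for via in([],):/; s/i%3==2/i%2==1/' t9.py; python3 t9.py; python3 tf.py 'dir=[-.05,.13,.14]'
```

```text
34.15 [-1.644  0.711 -0.981  0.957  0.377  2.057 -2.009] [-0.2021  0.4962  0.4997] [ 0.5193  0.8317 -0.121   0.1547]
alpha 22.7 psi -70.0  y-axis az 25.6 elev -2.3 az 112.2
1 22.4 [0. 1. 1.] x [-0.171  0.504  0.532] al 22.4 psi -70.4 yel -2.4 q [-1.71  0.64 -0.66  0.88  0.25  2.09 -1.8 ]
3 21.9 [0. 1. 1.] x [-0.167  0.52   0.538] al 21.9 psi -71.0 yel -2.5 q [-1.84  0.63 -0.3   0.82  0.11  2.09 -1.63]
5 19.9 [-1.  1.  1.] x [-0.204  0.521  0.549] al 19.9 psi -71.4 yel -2.4 q [-2.02  0.63  0.06  0.77 -0.07  2.09 -1.55]
7 16.8 [0. 1. 1.] x [-0.192  0.545  0.558] al 16.8 psi -71.8 yel -2.2 q [-2.03  0.65  0.16  0.71 -0.11  2.09 -1.47]
9 13.7 [0. 1. 1.] x [-0.18   0.568  0.567] al 13.7 psi -71.8 yel -1.8 q [-2.01  0.66  0.2   0.64 -0.12  2.09 -1.44]
11 10.5 [0. 1. 1.] x [-0.169  0.59   0.577] al 10.5 psi -71.2 yel -1.3 q [-1.98  0.67  0.22  0.57 -0.14  2.09 -1.4 ]
13 7.4 [0. 1. 1.] x [-0.158  0.611  0.587] al 7.4 psi -69.3 yel -0.6 q [-1.96  0.69  0.24  0.5  -0.15  2.09 -1.38]
15 4.2 [0. 1. 1.] x [-0.149  0.631  0.598] al 4.2 psi -63.7 yel 0.0 q [-1.93  0.7   0.27  0.43 -0.17  2.09 -1.35]
17 1.4 [0. 1. 1.] x [-0.139  0.65   0.608] al 1.4 psi -30.0 yel 0.8 q [-1.91  0.72  0.29  0.36 -0.2   2.09 -1.33]
dir=[-.05,.13,.14] tool [ 0.0744  0.0053 -0.1828] len 0.197
```

Call:
step_arm:
  series:
    - [0.07,0,-0.18,0,0]

```text
time_s: 34.23
ee_pos: [-0.2057, 0.4975, 0.4967]
ee_rot: [0.513, 0.831, -0.133, 0.167]
ft_force: [-1.4, -1.3, -1.8]
finger_gap: 1.001
grasp_force: 0.0
```

Call:
step_arm:
  series:
    - [0.07,0,-0.18,0,0]

```text
time_s: 34.32
ee_pos: [-0.2013, 0.5039, 0.4913]
ee_rot: [0.518, 0.825, -0.14, 0.181]
ft_force: [0.2, 0.3, -2.5]
finger_gap: 1.003
grasp_force: 0.0
```

Call:
step_arm:
  series:
    - [0.07,0,-0.18,0,0]

```text
time_s: 34.4
ee_pos: [-0.2, 0.509, 0.4885]
ee_rot: [0.52, 0.82, -0.145, 0.189]
ft_force: [0.5, 0.8, -1.5]
finger_gap: 0.999
grasp_force: 0.0
```

Call:
step_arm:
  series:
    - [0.07,0,-0.18,0,0]

```text
time_s: 34.48
ee_pos: [-0.2007, 0.5138, 0.4876]
ee_rot: [0.522, 0.818, -0.149, 0.191]
ft_force: [-0.3, 0.4, -1.3]
finger_gap: 1.002
grasp_force: 0.0
```

Call:
step_arm:
  series:
    - [0.08,0,-0.18,0,0]

```text
time_s: 34.57
ee_pos: [-0.2025, 0.5191, 0.488]
ee_rot: [0.523, 0.817, -0.15, 0.189]
ft_force: [-0.6, 1.0, -2.0]
finger_gap: 1.002
grasp_force: 0.0
```

Call:
step_arm:
  series:
    - [0.08,0,-0.18,0,0]

```text
time_s: 34.65
ee_pos: [-0.2059, 0.5259, 0.4921]
ee_rot: [0.527, 0.818, -0.146, 0.18]
ft_force: [-1.4, 0.2, -1.1]
finger_gap: 1.001
grasp_force: 0.0
```

Call:
step_arm:
  series:
    - [0.09,0,-0.17,0,0]

```text
time_s: 34.73
ee_pos: [-0.2135, 0.5397, 0.5016]
ee_rot: [0.531, 0.822, -0.133, 0.159]
ft_force: [0.4, 0.6, -0.4]
finger_gap: 1.003
grasp_force: 0.0
```

Call:
step_arm:
  series:
    - [0.09,0,-0.17,0,0]

```text
time_s: 34.82
ee_pos: [-0.205, 0.5525, 0.508]
ee_rot: [0.548, 0.814, -0.111, 0.157]
ft_force: [5.0, 1.9, 0.1]
finger_gap: 1.001
grasp_force: 0.0
```

Call:
step_arm:
  series:
    - [0.09,0,-0.17,0,0]

```text
time_s: 34.9
ee_pos: [-0.2358, 0.554, 0.5117]
ee_rot: [0.519, 0.836, -0.123, 0.127]
ft_force: [-8.5, -1.8, -2.5]
finger_gap: 1.0
grasp_force: 0.0
```

Call:
step_arm:
  series:
    - [0.1,0,-0.16,0,0]

```text
time_s: 34.98
ee_pos: [-0.2297, 0.5707, 0.5185]
ee_rot: [0.536, 0.829, -0.102, 0.118]
ft_force: [3.1, 2.0, 1.1]
finger_gap: 0.996
grasp_force: 0.0
```

```bash
python3 lg.py; python3 t9.py
```

```text
34.98 [-2.062  0.744  0.209  0.629 -0.173  2.089 -1.524] [-0.2297  0.5707  0.5185] [ 0.5364  0.8294 -0.1019  0.1183]
alpha 18.0 psi -73.6  y-axis az 23.8 elev -2.4 az 111.9
1 14.8 [0. 1. 1.] x [-0.216  0.59   0.532] al 14.8 psi -74.7 yel -2.3 q [-2.02  0.74  0.17  0.57 -0.14  2.09 -1.51]
3 11.7 [0. 1. 1.] x [-0.203  0.609  0.544] al 11.7 psi -75.7 yel -2.0 q [-1.99  0.75  0.19  0.51 -0.15  2.09 -1.48]
5 8.5 [0. 1. 1.] x [-0.191  0.627  0.557] al 8.5 psi -77.0 yel -1.6 q [-1.97  0.75  0.21  0.45 -0.17  2.09 -1.46]
7 5.4 [0. 1. 1.] x [-0.179  0.645  0.57 ] al 5.4 psi -78.9 yel -1.2 q [-1.95  0.76  0.23  0.39 -0.19  2.09 -1.43]
9 2.2 [0. 1. 1.] x [-0.168  0.661  0.583] al 2.2 psi -84.1 yel -0.7 q [-1.92  0.77  0.26  0.33 -0.21  2.09 -1.41]
10 0.7 [0. 1. 1.] x [-0.163  0.669  0.589] al 0.7 psi -102.1 yel -0.4 q [-1.91  0.77  0.28  0.3  -0.23  2.09 -1.4 ]
```

Call:
step_arm:
  series:
    - [0.06,0.04,-0.12,0,0]

```text
time_s: 35.07
ee_pos: [-0.224, 0.5822, 0.5229]
ee_rot: [0.536, 0.832, -0.095, 0.107]
ft_force: [-0.5, 0.9, -1.2]
finger_gap: 1.003
grasp_force: 0.0
```

Call:
step_arm:
  series:
    - [0.06,0.04,-0.12,0,0]

```text
time_s: 35.15
ee_pos: [-0.215, 0.5933, 0.5286]
ee_rot: [0.538, 0.833, -0.087, 0.096]
ft_force: [0.3, 0.1, 0.5]
finger_gap: 1.0
grasp_force: 0.0
```

Call:
step_arm:
  series:
    - [0.06,0.04,-0.12,0,0]

```text
time_s: 35.23
ee_pos: [-0.2067, 0.6034, 0.5353]
ee_rot: [0.539, 0.834, -0.079, 0.084]
ft_force: [-0.2, -0.6, 0.6]
finger_gap: 0.995
grasp_force: 0.0
```

Call:
step_arm:
  series:
    - [0.07,0.04,-0.12,0,0]

```text
time_s: 35.32
ee_pos: [-0.1998, 0.6138, 0.5417]
ee_rot: [0.54, 0.835, -0.07, 0.073]
ft_force: [-0.9, -0.2, 0.3]
finger_gap: 0.999
grasp_force: 0.0
```

Call:
step_arm:
  series:
    - [0.07,0.04,-0.11,0,0]

```text
time_s: 35.4
ee_pos: [-0.1932, 0.6246, 0.5472]
ee_rot: [0.541, 0.837, -0.061, 0.062]
ft_force: [0.8, -0.3, -0.1]
finger_gap: 0.999
grasp_force: 0.0
```

Call:
step_arm:
  series:
    - [0.07,0.04,-0.11,0,0]

```text
time_s: 35.48
ee_pos: [-0.1863, 0.6344, 0.5531]
ee_rot: [0.542, 0.837, -0.052, 0.052]
ft_force: [0.7, 0.8, -0.9]
finger_gap: 1.0
grasp_force: 0.0
```

Call:
step_arm:
  series:
    - [0.08,0.04,-0.11,0,0]

```text
time_s: 35.57
ee_pos: [-0.1803, 0.6444, 0.5589]
ee_rot: [0.542, 0.838, -0.042, 0.041]
ft_force: [-0.9, 0.1, 0.9]
finger_gap: 0.999
grasp_force: 0.0
```

Call:
step_arm:
  series:
    - [0.08,0.04,-0.11,0,0]

```text
time_s: 35.65
ee_pos: [-0.1747, 0.6535, 0.5648]
ee_rot: [0.543, 0.839, -0.033, 0.03]
ft_force: [1.4, -0.3, -0.2]
finger_gap: 1.001
grasp_force: 0.0
```

Call:
step_arm:
  series:
    - [0.08,0.04,-0.11,0,0]

```text
time_s: 35.73
ee_pos: [-0.1689, 0.6616, 0.5717]
ee_rot: [0.543, 0.839, -0.023, 0.02]
ft_force: [0.9, 0.1, 0.6]
finger_gap: 1.002
grasp_force: 0.0
```

```bash
python3 lg.py; python3 tf.py 'dir=[0,.1,.1]'
```

```text
35.73 [-1.927  0.781  0.28   0.343 -0.227  2.089 -1.405] [-0.1689  0.6616  0.5717] [ 0.543   0.8391 -0.0234  0.02  ]
alpha 3.5 psi -82.4  y-axis az 24.2 elev -1.0 az 104.3
dir=[0,.1,.1] tool [ 0.0851  0.0392 -0.1059] len 0.141
```

Two more rows, then return toward the dial.

Call:
step_arm:
  series:
    - [0.085,0.04,-0.11,0,0]

```text
time_s: 35.82
ee_pos: [-0.1636, 0.6692, 0.579]
ee_rot: [0.543, 0.839, -0.014, 0.01]
ft_force: [0.3, 0.7, 0.2]
finger_gap: 0.998
grasp_force: 0.0
```

Call:
step_arm:
  series:
    - [0.085,0.04,-0.11,0,0]

```text
time_s: 35.9
ee_pos: [-0.1583, 0.6759, 0.5866]
ee_rot: [0.543, 0.839, -0.004, -0.001]
ft_force: [1.3, -0.3, -0.8]
finger_gap: 0.997
grasp_force: 0.0
```

```bash
python3 lg.py; python3 simgo.py '[[.1,.6,.4],[.4,.35,.35],[.5,0,.35],[.53,-.145,.3],[.53,-.145,.1]]'; python3 - <<'E'
# jar + dial measurement with the arm out of the way
import runpy;runpy.run_path('jarpos.py')
from h import *
t=np.load('top_now.npz');s=np.load('side_now.npz')
for n,z,bx in(('top',t,(285,185,35,35)),('side',s,(243,225,35,35))):
    p=z['p'].astype(int);bk=(p.max(2)<85).astype(np.uint8);c,st,m=cen(bk,bx)
    e=cv2.fitEllipse(cv2.convexHull(cv2.findContours(m,0,1)[0][0]))
    print(n,c,e,st,[plane(z,e[0],h).round(4) for h in(.042,.055)])
cv2.imwrite('pics/v6.png',np.hstack([cv2.resize(s['p'][165:275,225:325],(400,440),interpolation=2),cv2.resize(t['p'][155:230,235:335],(400,300),interpolation=2).__class__ is None or cv2.copyMakeBorder(cv2.resize(t['p'][155:230,235:335],(400,300),interpolation=2),0,140,0,0,0)])[:,:,::-1])
E
```

```text
35.9 [-1.906  0.787  0.323  0.282 -0.269  2.089 -1.386] [-0.1583  0.6759  0.5866] [ 5.434e-01  8.395e-01 -4.100e-03 -5.000e-04]
alpha 0.5 psi -129.9  y-axis az 24.2 elev -0.4 az 103.2
[0.1 0.6 0.4] rows 9 miss 0.000 tool [-0.1743  0.206   0.1857] x [0.1 0.6 0.4] al 0.5 psi -129.4 yel -0.4 q [-1.65  0.54  0.32  1.36 -0.17  1.28 -0.9 ]
[0.4  0.35 0.35] rows 10 miss 0.000 tool [-0.3508  0.1717  0.05  ] x [0.4  0.35 0.35] al 0.5 psi -128.9 yel -0.4 q [-1.03  0.45  0.35  1.68 -0.17  1.05 -0.2 ]
[0.5  0.   0.35] rows 9 miss 0.000 tool [-0.3603 -0.0521  0.0017] x [0.5  0.   0.35] al 0.5 psi -127.9 yel -0.4 q [-0.36  0.4   0.4   1.77 -0.17  1.01  0.52]
[ 0.53  -0.145  0.3  ] rows 4 miss 0.000 tool [-0.1444 -0.0316  0.0508] x [ 0.53  -0.145  0.3  ] al 0.5 psi -127.4 yel -0.4 q [-0.04  0.53  0.37  1.72 -0.22  0.94  0.83]
[ 0.53  -0.145  0.1  ] rows 5 miss 0.000 tool [0.0007 0.0015 0.2   ] x [ 0.53  -0.145  0.1  ] al 0.5 psi -128.2 yel -0.4 q [ 0.05  0.8   0.21  1.91 -0.33  0.46  0.92]
side [280.2 175.7] [271 168  19  17 176] [ 0.5768 -0.0212  0.1315]
top [253.  162.7] [245 155  17  16 113] [ 0.5813 -0.0152  0.1315]
top [299.54661017 203.66949153] ((299.391845703125, 203.05389404296875), (16.875391006469727, 18.710311889648438), 158.47640991210938) [291 193  18  20 236] [array([ 0.5343, -0.1425,  0.042 ]), array([ 0.5285, -0.1421,  0.055 ])]
side [257.95086705 244.64450867] ((258.3218994140625, 244.3186492919922), (19.996734619140625, 23.41694450378418), 77.02222442626953) [248 235  21  20 346] [array([ 0.5332, -0.1417,  0.042 ]), array([ 0.5329, -0.1537,  0.055 ])]
```

View pics/v6.png

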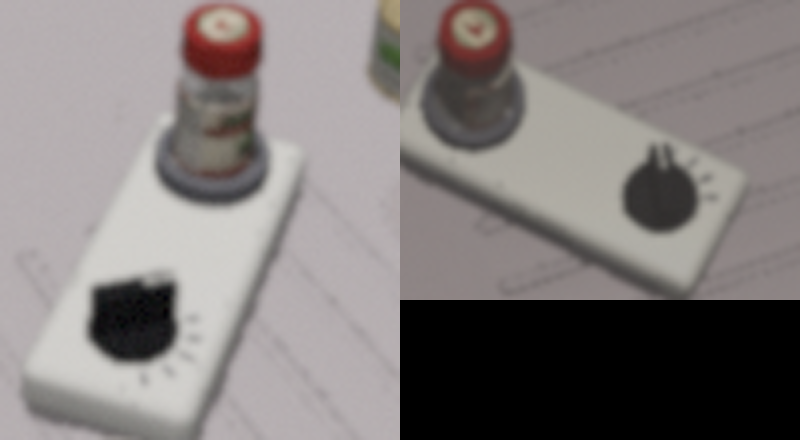

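Call:
step_arm:
  series:
    - [-0.02,0.023,0.021,0,0]
    - [-0.04,0.046,0.042,0,0]
    - [-0.06,0.07,0.063,0,0]
    - [-0.08,0.093,0.084,0,0]
    - [-0.1,0.116,0.105,0,0]

```text
time_s: 36.42
ee_pos: [-0.0169, 0.6308, 0.4835]
ee_rot: [0.543, 0.84, -0.005, -0.0]
ft_force: [0.1, 1.0, 0.5]
finger_gap: 1.002
grasp_force: 0.0
```

Call:
step_arm:
  series:
    - [-0.02,0.023,0.021,0,0]
    - [-0.04,0.046,0.042,0,0]
    - [-0.06,0.07,0.063,0,0]
    - [-0.08,0.09,0.08,0,0]
    - [-0.11,0.108,0.086,0,0]

```text
time_s: 36.83
ee_pos: [0.1249, 0.5747, 0.3947]
ee_rot: [0.542, 0.84, -0.007, 0.0]
ft_force: [0.8, 0.5, 0.8]
finger_gap: 1.006
grasp_force: 0.0
```

Call:
step_arm:
  series:
    - [-0.036,0.017,0.005,0,0]
    - [-0.072,0.035,0.01,0,0]
    - [-0.108,0.052,0.015,0,0]
    - [-0.144,0.07,0.02,0,0]
    - [-0.18,0.088,0.025,0,0]

```text
time_s: 37.25
ee_pos: [0.2797, 0.4461, 0.373]
ee_rot: [0.543, 0.84, -0.005, -0.001]
ft_force: [0.6, -0.3, -0.3]
finger_gap: 0.998
grasp_force: 0.0
```

Call:
step_arm:
  series:
    - [-0.036,0.017,0.005,0,0]
    - [-0.072,0.035,0.01,0,0]
    - [-0.108,0.052,0.015,0,0]
    - [-0.144,0.062,0.018,0,0]
    - [-0.18,0.062,0.018,0,0]

```text
time_s: 37.67
ee_pos: [0.4108, 0.3076, 0.3546]
ee_rot: [0.543, 0.839, -0.005, -0.0]
ft_force: [0.2, 0.1, 0.3]
finger_gap: 1.003
grasp_force: 0.0
```

```bash
python3 lg.py; python3 simgo.py '[[.532,-.1425,.25]]'
```

```text
37.67 [-0.972  0.418  0.366  1.726 -0.167  1.038 -0.126] [0.4108 0.3076 0.3546] [ 5.433e-01  8.395e-01 -4.700e-03 -5.000e-04]
alpha 0.5 psi -128.8  y-axis az 24.2 elev -0.5 az 36.8
[ 0.532 -0.142  0.25 ] rows 12 miss 0.000 tool [-0.4598 -0.0729  0.1071] x [ 0.532 -0.142  0.25 ] al 0.5 psi -128.3 yel -0.5 q [-0.01  0.59  0.31  1.78 -0.22  0.81  0.82]
```

Call:
step_arm:
  series:
    - [-0.038,-0.006,0.009,0,0]
    - [-0.077,-0.012,0.018,0,0]
    - [-0.115,-0.018,0.027,0,0]
    - [-0.153,-0.024,0.036,0,0]
    - [-0.19,-0.03,0.045,0,0]

```text
time_s: 38.08
ee_pos: [0.459, 0.1217, 0.311]
ee_rot: [0.543, 0.84, -0.004, -0.001]
ft_force: [0.1, 0.6, -0.1]
finger_gap: 0.999
grasp_force: 0.0
```

Call:
step_arm:
  series:
    - [-0.038,-0.006,0.009,0,0]
    - [-0.077,-0.012,0.018,0,0]
    - [-0.115,-0.018,0.027,0,0]
    - [-0.153,-0.024,0.036,0,0]
    - [-0.19,-0.03,0.045,0,0]

```text
time_s: 38.5
ee_pos: [0.5096, -0.0637, 0.2667]
ee_rot: [0.543, 0.84, -0.004, -0.001]
ft_force: [0.8, -0.4, 0.1]
finger_gap: 0.997
grasp_force: 0.0
```

Call:
step_arm:
  series:
    - [-0.038,-0.006,0.009,0,0]
    - [-0.075,-0.012,0.017,0.8,0]
    - [-0.075,-0.012,0.017,1.9,0]
    - [-0.075,-0.012,0.017,3,0]
    - [-0.075,-0.012,0.017,4,0]

```text
time_s: 38.92
ee_pos: [0.529, -0.136, 0.25]
ee_rot: [0.709, 0.706, -0.004, -0.001]
ft_force: [-0.1, 0.2, 0.1]
finger_gap: 1.001
grasp_force: 0.0
```

Call:
step_arm:
  series:
    - [0,0,0,1.1,0]
    - [0,0,0,2.2,0]
    - [0,0,0,3.3,0]
    - [0,0,0,4.4,0]
    - [0,0,0,5.5,0]

```text
time_s: 39.33
ee_pos: [0.5292, -0.1347, 0.2503]
ee_rot: [0.879, 0.476, -0.004, 0.0]
ft_force: [0.4, -0.1, 0.3]
finger_gap: 1.002
grasp_force: 0.0
```

Call:
step_arm:
  series:
    - [0,0,0,1.1,0]
    - [0,0,0,2.2,0]
    - [0,0,0,3.3,0]
    - [0,0,0,4.4,0]
    - [0,0,0,5.5,0]

```text
time_s: 39.75
ee_pos: [0.5292, -0.1346, 0.2502]
ee_rot: [0.978, 0.207, -0.004, 0.001]
ft_force: [0.6, -0.4, -0.6]
finger_gap: 0.998
grasp_force: 0.0
```

Call:
step_arm:
  series:
    - [0,0,0,1,0]
    - [0,0,0,1.4,0]
    - [0,0,0,1.4,0]

```text
time_s: 40.0
ee_pos: [0.5293, -0.1347, 0.25]
ee_rot: [0.991, 0.137, -0.004, 0.002]
ft_force: [-0.5, -0.0, 0.1]
finger_gap: 1.001
grasp_force: 0.0
```

```bash
python3 lg.py; python3 tf.py 'to=[.532,-.1425,.15]'; python3 - <<'E'
from plant import manip
import numpy as np,cv2
s=manip.sense();m=manip.camera_model('wrist');p,d=manip.get_image('wrist')
np.savez('w2.npz',p=p,d=d,K=m['K'],T=m['camera_from_world']);cv2.imwrite('pics/w2.png',p[:,:,::-1])
E
```

```text
40.0 [-0.304  0.702  0.839  1.807 -0.633  0.931 -0.48 ] [ 0.5293 -0.1347  0.25  ] [ 0.9906  0.137  -0.0038  0.0017]
alpha 0.5 psi -148.2  y-axis az -74.2 elev 0.1 az -14.3
to=[.532,-.1425,.15] tool [0.0013 0.008  0.1   ] len 0.100
```

View pics/w2.png

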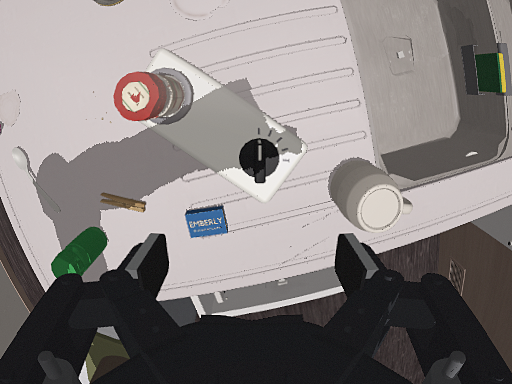

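```bash
python3 - <<'E'
from h import *
z=np.load('w2.npz');p=z['p'].astype(int);K=z['K'];Ti=np.linalg.inv(z['T'])
def fp(uv,h):
    a=np.array([(uv[0]-K[0,2])/K[0,0],(uv[1]-K[1,2])/K[1,1]]);t=np.linalg.norm(a)
    d=Ti[:3,:3]@np.r_[a/t*np.sin(t),np.cos(t)];return Ti[:3,3]+d*(h-Ti[2,3])/d[2]
bk=(p.max(2)<60).astype(np.uint8);c,st,m=cen(bk,(230,125,60,65));print(c,st)
e=cv2.minEnclosingCircle(cv2.findContours(m,0,1)[0][0]);print(e)
# skirt: rows>... circle fit by left/right extents
ys,xs=np.nonzero(m);L=[(xs[ys==y].min(),xs[ys==y].max(),y) for y in np.unique(ys)]
w=[b-a for a,b,_ in L];i=int(np.argmax(w));wi=[l for l in L if l[1]-l[0]>=max(w)-1];print(max(w),wi[0],wi[-1])
cy=np.mean([l[2] for l in wi]);cx=np.mean([(l[0]+l[1])/2 for l in wi]);print('skirt c',cx,cy,fp((cx,cy),.041),fp((cx,cy),.038))
for uv in((260,138),(261,182)):print('bar end',uv,fp(uv,.072))
# white pointer pixels
wh=((p.min(2)>150)).astype(np.uint8);wh[:, :250]=0;wh[:,270:]=0;wh[:135]=0;wh[175:]=0
n,l,stt,cc=cv2.connectedComponentsWithStats(wh);print(stt[1:],cc[1:])
# collar/jar lid check
hsv=cv2.cvtColor(z['p'],cv2.COLOR_RGB2HSV);red=(((hsv[:,:,0]<8)|(hsv[:,:,0]>170))&(hsv[:,:,1]>110)).astype(np.uint8)
c,st,m=cen(red,(100,60,80,70));print('lid',fp(cv2.minEnclosingCircle(cv2.findContours(m,0,1)[0][0])[0],.137))
E
```

```text
[256.83970276 156.92675159] [239 138  40  45 942]
((259.5, 160.13636779785156), 22.142105102539062)
39 (np.int64(240), np.int64(278), np.int64(154)) (np.int64(239), np.int64(278), np.int64(156))
skirt c 258.6666666666667 155.0 [ 0.53568599 -0.14281505  0.041     ] [ 0.53515459 -0.14305156  0.038     ]
bar end (260, 138) [ 0.55958114 -0.13656615  0.072     ]
bar end (261, 182) [ 0.51241543 -0.15141124  0.072     ]
[[263 137   2   2   3]
 [259 146   2  13  15]] [[263.33333333 137.66666667]
 [259.13333333 152.        ]]
lid [ 0.57604777 -0.01946956  0.137     ]
```

Call:
step_arm:
  series:
    - [0.003,0.009,0.035,-0.2,0]
    - [0.003,0.009,0.07,-0.2,0]
    - [0.003,0.009,0.105,-0.2,0]
    - [0.003,0.009,0.14,-0.2,0]
    - [0.003,0.009,0.155,-0.2,0]

```text
time_s: 40.47
ee_pos: [0.5322, -0.1429, 0.0918]
ee_rot: [0.989, 0.148, -0.005, 0.0]
ft_force: [-0.2, 0.8, 0.6]
finger_gap: 1.001
grasp_force: 0.0
```

Call:
step_arm:
  series:
    - [0,0,0,0,0]
    - [0,0,0,0,0]

```text
time_s: 40.63
ee_pos: [0.5342, -0.1447, 0.0956]
ee_rot: [0.989, 0.148, -0.003, 0.002]
ft_force: [0.1, -0.8, 0.8]
finger_gap: 1.0
grasp_force: 0.0
```

```bash
python3 lg.py; python3 tf.py 'to=[.5345,-.143,.049]'; cat > t10.py <<'E'
from sim import *
from plant import manip
st=manip.sense();q=np.array(st['joints']);q,k=move(q,[.5345,-.143,.049]);print(desc(q));x1=fk(q,p,s)[0]
for i in range(12):q=row(q,x1-fk(q,p,s)[0],1)
print(desc(q))
E
python3 t10.py
```

```text
40.63 [-0.157  0.897  0.602  1.912 -0.858  0.616 -0.267] [ 0.5342 -0.1447  0.0956] [ 0.989   0.1476 -0.0034  0.0019]
alpha 0.4 psi -142.1  y-axis az -73.0 elev 0.2 az -15.2
to=[.5345,-.143,.049] tool [ 0.0012 -0.0017  0.0465] len 0.047
x [ 0.535 -0.143  0.049] al 0.4 psi -142.3 yel 0.2 q [-0.12  0.96  0.52  1.92 -0.93  0.52 -0.21]
x [ 0.534 -0.143  0.049] al 0.4 psi -143.0 yel 0.4 q [-0.15  0.98  0.58  1.92 -1.    0.56 -1.4 ]
```

Call:
step_arm:
  series:
    - [0.001,-0.002,0.02,0,0]
    - [0.001,-0.002,0.035,0,0]
    - [0.001,-0.002,0.0465,0,0]
    - [0.001,-0.002,0.0465,0,0]
    - [0.001,-0.002,0.0465,0,0]

```text
time_s: 41.05
ee_pos: [0.5356, -0.1434, 0.0506]
ee_rot: [0.989, 0.147, -0.002, 0.003]
ft_force: [0.3, -0.0, -0.4]
finger_gap: 1.002
grasp_force: 0.0
```

Call:
step_arm:
  series:
    - [0,0,0,0,0.5]
    - [0,0,0,0,0.7]
    - [0,0,0,0,1]
    - [0,0,0,0,1]
    - [0,0,0,0,1]

```text
time_s: 41.47
ee_pos: [0.5351, -0.1432, 0.0497]
ee_rot: [0.989, 0.147, -0.002, 0.003]
ft_force: [-0.8, 0.4, -0.2]
finger_gap: 0.3
grasp_force: 0.0
```

Call:
step_arm:
  series:
    - [0,0,0,0,1]
    - [0,0,0,0,1]
    - [0,0,0,0,1]
    - [0,0,0,0,1]
    - [0,0,0,0,1]

```text
time_s: 41.88
ee_pos: [0.5349, -0.1431, 0.0497]
ee_rot: [0.989, 0.147, -0.003, 0.002]
ft_force: [-0.6, 1.4, 5.6]
finger_gap: 0.138
grasp_force: 59.3
```

```bash
python3 lg.py; python3 -c "
from plant import manip
s=manip.sense();print(s['ft_force'],s['wrist_torque'],s['finger_gap'],s['grasp_force'])"
```

```text
41.88 [-0.111  0.955  0.508  1.926 -0.921  0.514 -0.221] [ 0.5349 -0.1431  0.0497] [ 0.9891  0.1472 -0.0025  0.0023]
alpha 0.4 psi -129.1  y-axis az -73.1 elev 0.2 az -15.0
[-0.62305577  1.37917644  5.62452238] [ 0.29535818  0.16681036 -0.00932395] 0.1383783103394227 59.29655134677887
```

Call:
step_arm:
  series:
    - [0,0,0,0.6,1]
    - [0,0,0,1.2,1]
    - [0,0,0,1.8,1]
    - [0,0,0,2.4,1]
    - [0,0,0,3,1]

```text
time_s: 42.3
ee_pos: [0.535, -0.1435, 0.0497]
ee_rot: [1.0, -0.007, -0.002, 0.004]
ft_force: [-1.1, -0.6, 6.6]
finger_gap: 0.141
grasp_force: 76.1
```

```bash
python3 lg.py; python3 -c "
from plant import manip
s=manip.sense();print(s['ft_force'],s['wrist_torque'],s['finger_gap'],s['grasp_force'])"
```

```text
42.3 [-0.127  0.964  0.539  1.926 -0.954  0.533 -0.5  ] [ 0.535  -0.1435  0.0497] [ 1.     -0.0071 -0.0025  0.0035]
alpha 0.5 psi -125.5  y-axis az -90.8 elev 0.4 az -15.0
[-1.08552596 -0.64157452  6.576747  ] [-0.12312961  0.31924863  1.80356965] 0.14124067563475054 76.07978599146008
```

Call:
step_arm:
  series:
    - [0,0,0,0.6,1]
    - [0,0,0,1.2,1]
    - [0,0,0,1.8,1]
    - [0,0,0,2.4,1]
    - [0,0,0,3,1]

```text
time_s: 42.72
ee_pos: [0.5349, -0.144, 0.0497]
ee_rot: [0.987, -0.164, -0.002, 0.004]
ft_force: [-1.1, -0.9, 4.5]
finger_gap: 0.141
grasp_force: 78.4
```

Call:
step_arm:
  series:
    - [0,0,0,0.6,1]
    - [0,0,0,1.2,1]
    - [0,0,0,1.8,1]
    - [0,0,0,2.4,1]
    - [0,0,0,3,1]

```text
time_s: 43.13
ee_pos: [0.5347, -0.1445, 0.0497]
ee_rot: [0.949, -0.316, -0.001, 0.005]
ft_force: [-1.6, -2.7, 4.9]
finger_gap: 0.137
grasp_force: 77.7
```

```bash
python3 lg.py; python3 -c "
from plant import manip
s=manip.sense();print(s['ft_force'],s['wrist_torque'],s['finger_gap'],s['grasp_force'])"
```

```text
43.13 [-0.137  0.97   0.56   1.926 -0.976  0.545 -1.107] [ 0.5347 -0.1445  0.0497] [ 0.9487 -0.316  -0.0011  0.0049]
alpha 0.6 psi -121.5  y-axis az -126.8 elev 0.6 az -15.1
[-1.58039004 -2.74310375  4.8945995 ] [-0.37209083  0.44078788  1.83105034] 0.1372413167679278 77.74592712521553
```

```bash
python3 - <<'E'
from h import *
from plant import manip
s=manip.sense();A=R.from_quat(s['ee_rot']).as_matrix();m=manip.camera_model('wrist');p,d=manip.get_image('wrist');K=m['K'];T=m['camera_from_world']
np.savez('w3.npz',p=p,K=K,T=T)
def pr(X):
    c=(T@np.r_[X,1])[:3];r=np.hypot(c[0],c[1]);t=np.arctan2(r,c[2]);return K[0,2]+K[0,0]*t*c[0]/r,K[1,2]+K[1,1]*t*c[1]/r
c0=np.array([.5347,-.1435,.0])
for h in(.0725,.06):
  for off in(-.009,-.006,-.003,0,.003,.006,.009):
    v=[]
    for x in np.arange(.004,.034,.003):
        u=pr(c0+[0,0,h]+A[:,0]*[1,1,0]*x+A[:,1]*[1,1,0]*off);v.append(int(p[int(round(u[1])),int(round(u[0]))].min()))
    print(h,off,v,np.round(u,0))
E
```

```text
0.0725 -0.009 [89, 90, 92, 91, 93, 6, 20, 22, 20, 154] [226. 198.]
0.0725 -0.006 [19, 36, 81, 97, 91, 99, 19, 21, 21, 18] [233. 198.]
0.0725 -0.003 [21, 13, 22, 18, 22, 26, 14, 16, 16, 16] [240. 198.]
0.0725 0 [19, 40, 75, 133, 161, 159, 14, 125, 124, 19] [247. 198.]
0.0725 0.003 [158, 152, 79, 30, 5, 8, 20, 14, 13, 23] [254. 198.]
0.0725 0.006 [20, 23, 22, 18, 17, 20, 18, 16, 13, 17] [261. 198.]
0.0725 0.009 [21, 20, 13, 35, 98, 97, 14, 22, 19, 20] [268. 198.]
0.06 -0.009 [91, 91, 91, 93, 25, 21, 22, 17, 150, 151] [228. 189.]
0.06 -0.006 [17, 79, 102, 76, 24, 21, 22, 25, 20, 149] [234. 189.]
0.06 -0.003 [20, 19, 23, 21, 23, 18, 15, 20, 12, 148] [241. 189.]
0.06 0 [75, 133, 162, 160, 22, 146, 124, 128, 19, 150] [247. 189.]
0.06 0.003 [148, 151, 118, 82, 22, 2, 2, 6, 20, 148] [254. 189.]
0.06 0.006 [18, 22, 21, 20, 19, 16, 18, 19, 19, 148] [260. 189.]
0.06 0.009 [22, 20, 25, 56, 21, 20, 21, 19, 14, 149] [266. 189.]
```

```bash
cat > ptr.py <<'E'
from h import *
from plant import manip
import sys
def ana(p,K,T,c0,xa):
    Ti=np.linalg.inv(T);H=[]
    for y in range(120,215):
        for x in range(215,300):
            a=np.array([(x-K[0,2])/K[0,0],(y-K[1,2])/K[1,1]]);t=np.linalg.norm(a)
            d=Ti[:3,:3]@np.r_[a/t*np.sin(t),np.cos(t)];X=Ti[:3,3]+d*(.072-Ti[2,3])/d[2]
            r=X[:2]-c0;al=r@xa;ac=r@np.array([-xa[1],xa[0]])
            if 0<al<.021 and abs(ac)<.0065 and p[y,x].min()>110:H.append(X[:2])
    H=np.array(H);u,s,v=np.linalg.svd(H-H.mean(0));v=v[0]*np.sign(v[0]@xa)
    print(len(H),'stripe mean-rel',(H.mean(0)-c0).round(4),'sv',s.round(4),'stripe az %.1f'%np.degrees(np.arctan2(v[1],v[0])),'from centre az %.1f'%np.degrees(np.arctan2(*(H.mean(0)-c0)[::-1])))
if __name__=='__main__':
    z=np.load('w2.npz');a=np.radians(17);ana(z['p'],z['K'],z['T'],np.array([.5352,-.1435]),np.array([np.cos(a),np.sin(a)]))
    s=manip.sense();A=R.from_quat(s['ee_rot']).as_matrix();m=manip.camera_model('wrist');p,d=manip.get_image('wrist')
    print('tool x az',np.degrees(np.arctan2(A[1,0],A[0,0])));ana(p,m['K'],m['camera_from_world'],np.array([.5352,-.1435]),A[:2,0]/np.linalg.norm(A[:2,0]))
E
python3 ptr.py
```

```text
30 stripe mean-rel [0.0096 0.0032] sv [0.0285 0.003 ] stripe az 16.1 from centre az 18.6
tool x az -37.05953889254598ptr.py:12: RuntimeWarning: Mean of empty slice.
  H=np.array(H);u,s,v=np.linalg.svd(H-H.mean(0));v=v[0]*np.sign(v[0]@xa)
  ret = ret.dtype.type(ret / rcount)
Traceback (most recent call last):
  File "ptr.py", line 17, in <module>
    print('tool x az',np.degrees(np.arctan2(A[1,0],A[0,0])));ana(p,m['K'],m['camera_from_world'],np.array([.5352,-.1435]),A[:2,0]/np.linalg.norm(A[:2,0]))
                                                             ~~~^^^^^^^^^^^^^^^^^^^^^^^^^^^^^^^^^^^^^^^^^^^^^^^^^^^^^^^^^^^^^^^^^^^^^^^^^^^^^^^^^^^^^^^^^^
  File "ptr.py", line 12, in ana
    H=np.array(H);u,s,v=np.linalg.svd(H-H.mean(0));v=v[0]*np.sign(v[0]@xa)
                        ~~~~~~~~~~~~~^^^^^^^^^^^^^
numpy.linalg.LinAlgError: 1-dimensional array given. Array must be at least two-dimensional
```

```bash
sed -i 's/range(120,215)/range(120,320)/' ptr.py; python3 ptr.py; python3 -c "
from plant import manip
s=manip.sense();print(s['time_s'],s['wrist_torque'],s['ft_force'])"
```

```text
30 stripe mean-rel [0.0096 0.0032] sv [0.0285 0.003 ] stripe az 16.1 from centre az 18.6
tool x az -36.89884916732673
207 stripe mean-rel [ 0.0074 -0.0084] sv [0.0702 0.0116] stripe az -35.7 from centre az -48.9
43.2833 [-0.47497431  0.3985436   0.64465911] [-2.52449738 -2.87993272  5.31852651]
```

Call:
step_arm:
  series:
    - [0,0,0,0.6,1]
    - [0,0,0,1.2,1]
    - [0,0,0,1.8,1]
    - [0,0,0,2.4,1]
    - [0,0,0,3,1]

```text
time_s: 43.7
ee_pos: [0.5343, -0.1448, 0.0497]
ee_rot: [0.887, -0.461, -0.0, 0.005]
ft_force: [-2.9, -4.5, 6.5]
finger_gap: 0.137
grasp_force: 76.5
```

Call:
step_arm:
  series:
    - [0,0,0,0,1]
    - [0,0,0,0,1]
    - [0,0,0,0,1]
    - [0,0,0,0,1]
    - [0,0,0,0,1]

```text
time_s: 44.12
ee_pos: [0.5342, -0.1449, 0.0496]
ee_rot: [0.886, -0.463, -0.0, 0.005]
ft_force: [-2.9, -3.0, 5.0]
finger_gap: 0.145
grasp_force: 59.4
```

```bash
python3 ptr.py; python3 lg.py; python3 jarpos.py; python3 -c "
from plant import manip
s=manip.sense();print(s['time_s'],s['wrist_torque'],s['ft_force'],s['grasp_force'],s['finger_gap'])"
```

```text
30 stripe mean-rel [0.0096 0.0032] sv [0.0285 0.003 ] stripe az 16.1 from centre az 18.6
tool x az -55.171697263541624
231 stripe mean-rel [ 0.0043 -0.0113] sv [0.075  0.0261] stripe az -62.8 from centre az -69.0
44.17 [-0.138  0.972  0.565  1.928 -0.984  0.548 -1.418] [ 0.5342 -0.1449  0.0496] [ 8.863e-01 -4.631e-01 -3.000e-04  4.500e-03]
alpha 0.5 psi -121.5  y-axis az -145.2 elev 0.5 az -15.2
side [285.6 176.6] [282 169   8  15  79] [ 0.5884 -0.0238  0.1315]
top [253.  163.2] [245 155  17  17 134] [ 0.5801 -0.0154  0.1315]
44.2667 [-0.41265613  0.483789    0.20520589] [-1.87039464 -2.11350286  5.02867503] 59.41666603088379 0.1394469372308599
```

```bash
python3 -c "
from plant import manip
print(manip.close_job())"
```

```text
the job is handed in; nothing more can be done
None
```

I handed the job in at about 44 s: the jar was turned lid-down in the air (about 133° from the arm pose), set upright in the collar and let go, and the gripper now holds the dial about 72° clockwise from rest, at the third click by the arm's angle and the wrist torque; the tool gave no verdict back.

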